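Load the light-curing unit, ease its sprung lid shut and dial the minutes

TASK

Open the lid of the light-curing unit, set the plaster casts that carry a round tag flat on the floor of its chamber, and put the casts that carry an oblong tag flat in the bays of the remake tray, one to a bay. Ease the sprung lid down by its handle until it rests fully shut (never let it slam, which would jar the lamps), and roll the thumbwheel until 7 stands in the middle of its window. Leave the jars on the bench alone.

Things in the scene. Friction and masses are not known exactly. Their poses are not given: they have to be found in the camera images.
- curing_unit: White light-curing unit, standing firm; origin on the bench under the chamber's middle, front to its -x. Case x -52 to +60, y -123 to +123 mm, rim 78 mm high. Chamber inside: x -42 to +42, y -115 to +115 mm, floor 22 mm above the bench, room for two casts side by side along y. Grey timer end on the right: y -123 to -187 mm, top 82 mm high, front a 45 degree slope.
- chamber (a point): Middle of the chamber's floor (22 mm above the bench); axes as the unit's.
- lid (a joint): Lid hinged on the unit's rear edge, rad: 0 shut, growing as it opens, stop at 1.75 (leaning back). 12 mm thick. An over-centre spring strut on its left end and its weight pull it shut below about 1.45 rad (about 2.5 N at the handle near shut); above that they hold it open against the stop. No damper: let go part open, it slams.
- lid_hinge (a point): Middle of the lid's hinge line, which runs along the unit's y, 78.5 mm above the bench. (The shelf over the rear of the bench, underside 213 mm and top 247 mm above it, has its front edge at world x = 0.685.)
- lid_bar (a point): Middle of the lid's handle: black round bar 10 mm thick, 100 mm long, parallel to the hinge, on two arms 50 mm ahead of the lid's free edge, 162 mm from the hinge line and 6 mm above it when shut. Axes turn with the lid: z its outer side, y along the bar. Gripped across it turns between the fingers, so an upright gripper can follow the whole swing.
- timer_wheel (a joint): Black knurled thumbwheel, 72 mm diameter, 14 mm thick, axis along the unit's y, turning a number drum; rad. Digit d is in the middle of the window at d x 0.628 (7 at 4.398); stops at 0 and 9. Its top rolled away from the robot (unit's +x) counts up. No clicks: it stays where left and needs about 1 N at the rim.
- wheel_top (a point): Highest point of the thumbwheel's rim, in the middle of its thickness, 92 mm above the bench; the rim stands 9.5 mm out of the top of the timer end. Fixed to the unit (does not turn), axes as the unit's.
- window (a point): Middle of the black-framed window (about 20 mm square) on the timer end's slope, to the left of the wheel, where the number shows.
- remake_tray: Grey shallow tray, standing firm, 262 mm long (its x) by 92 mm (y), origin under its middle; walls 4 mm thick and 14 mm high, floor 4 mm thick, a low rib (10 mm above the bench) across the middle making two bays, each 125 x 84 mm inside.
- bay_near (a point): Middle of the floor of the bay nearer the robot (4 mm above the bench); axes as the tray's.
- bay_far (a point): Middle of the floor of the farther bay; axes as the tray's.
- orange_bottle: Clear bottle with orange contents, 46 mm across, 125 mm high, behind the unit. Not part of the job. Origin under its middle.
- powder_jar: Pink jar with a black lid, 58 mm across, 89 mm high, behind the unit's left end. Not part of the job. Origin under its middle.
- pass_a: Plaster cast of a jaw with a pink-gummed arch of teeth, 55 x 65 x 30 mm, marked with a round metal tag 20 mm across in the middle of the arch: passed, to be cured. Origin under its middle, z up, x from the teeth's front (-27 mm) to the flat heel (+27 mm), y across (-32 to +32 mm). Hold it across the base, which is the lowest 16 mm, between heel and front (55 mm). May be absent.
- pass_b: Plaster cast of a jaw with a plain white arch of teeth, 55 x 65 x 30 mm, marked with a round metal tag 20 mm across in the middle of the arch: passed, to be cured. Origin under its middle, z up, x from the teeth's front (-27 mm) to the flat heel (+27 mm), y across (-32 to +32 mm). Hold it across the base, which is the lowest 16 mm, between heel and front (55 mm). May be absent.
- remake_a: Plaster cast of a jaw with a pink-gummed arch of teeth, 55 x 65 x 30 mm, marked with an oblong metal tag 11 x 28 mm in the middle of the arch: to be made again. Origin under its middle, z up, x from the teeth's front (-27 mm) to the flat heel (+27 mm), y across (-32 to +32 mm). Hold it across the base, which is the lowest 16 mm, between heel and front (55 mm). May be absent.
- remake_b: Plaster cast of a jaw with a plain white arch of teeth, 55 x 65 x 30 mm, marked with an oblong metal tag 11 x 28 mm in the middle of the arch: to be made again. Origin under its middle, z up, x from the teeth's front (-27 mm) to the flat heel (+27 mm), y across (-32 to +32 mm). Hold it across the base, which is the lowest 16 mm, between heel and front (55 mm). May be absent.
Things that resemble listed ones, but are neither listed nor needed, are in the scene too. Leave any yellow look-alike of the remake_a alone. What is shaped like the remake_b but blue is not meant.

How it is judged:
By the outcome, as a careful person would: the job done as asked, in the order asked, and still so for the second after the job is handed in, with the robot touching nothing.
Of pass_a, pass_b, remake_a, remake_b only 3 to 4 are there at a start; the rules pass over those that are not, and their reading is None.
At some moment in a run one of pass_a, pass_b, remake_a, remake_b may be knocked a few centimetres aside while the robot is not near it.
It also fails if it takes over 210 s, if anything falls off the work surface, if the arm or the gripper's body presses on something with over 40 N, if the wrist force passes 120 N, or if a joint passes its speed limit or range.

ROBOT

A 6-joint arm with a two-finger parallel gripper is mounted at the origin on a cart in front of the work surface, level with it; the furniture and walls round the work are solid. World frame = base frame: x ahead of the robot, y to its left, z up, the work surface at z = 0. Lengths are in m, angles in rad, forces in N, time in s.
With the tool pointing down it reaches from about 0.375 to 0.9 m from the base axis. Payload 3.1 kg.
Tool frame: the origin (TCP) lies midway between the tips of the shut fingers; the grasp point (between the pads) lies 19 mm behind it; z points along the fingers, y is the line along which they close (so a half turn about z gives the same grasp; the last joint's range is limited). The gripper opens to 85 mm and grips with 20 to 120 N. Pads are 22 mm wide; open, the fingers measure 114 mm over their backs; the gripper's body (76 mm by 85 mm) begins 54 mm behind the grasp point. The pads swing forward as they close: fully open they stand 13 mm farther back than shut.
Start: joints at [1.081, 0.527, 1.433, -0, 1.181, -0.178], TCP at [0.191, 0.595, 0.231] pointing down, gripper open.
Joint ranges: [-3.08, 3.08], [-0.75, 2.2], [0.22, 2.44], [-1.43, 4.57], [0, 2.65], [-2.85, 2.85]. Speed limits (rad/s): [2.79, 2.79, 3.14, 3.14, 3.14, 3.14].

INTERFACE

Orientations are given as a unit quaternion [x, y, z, w].
In Python, from station import manip gives the robot as it stands.
- The arm moves only by the tool drive_tool, never from a script. Its argument "motion" is a list that holds one entry, the list of rows, each a list of 5 numbers: the finger opening in mm, from 0 to 85.4, then the shift along the tool's x, y, z in units of 30 mm (1.0 is 30 mm), then the turn about the tool's z in units of 8 degrees (1.0 is 8 degrees). In form: [[[fingers, x, y, z, yaw], ...]]. A call has 1 to 10 rows; each row is the pose to reach, as a shift and turn from the pose commanded when the call began, along the tool's axes at that moment; what a row does not reach only later rows make up. A row lasts 1/10 s, in which the tool goes at most 50 mm and 8.59 degrees, less where a joint would pass 70% of its speed; a pose out of reach is approached as far as the arm can. A call with a gripper value outside its range is refused whole. The fingers move at their own pace and stop on an object; "squeeze" is the grip in N (left out, the last holds). Time passes only in rows, so rows that repeat a pose let the fingers close. It gives the time, the measured TCP pose, the force, the opening and the grip force at its end, in the units of the state.
- manip.sense(): the state, without advancing time (a new reading comes with each control period).
- manip.snapshot(name): name is "side" or "top"; returns the picture (400x640x3 uint8, red, green, blue); there is no depth.
- manip.camera_model(name): a dict with "fov_y" (degrees; the focal length in pixels is half the picture's height over the tangent of half this angle, whatever the lens; pixels are square), "cx", "cy" (the principal point, pixels), "k1" (the pictures are not rectified: a ray, as slopes to the right and down, at radius r is drawn at 1 + k1 r^2 times it, then the intrinsics apply), "origin" and "orientation" of the camera in the world. Camera axes: x right, y up, looking along -z (the intrinsics and any distortion apply to the point x, -y, -z); pixel columns grow to the right and rows downward; lengths in m; the calibration is good to about 2 mm. A picture is of the moment at which its call begins. camera_model takes no time and is no camera call.
- manip.sign_off(): hands the job in; it is judged then, once.
The state is a dict: "t": time; "q": joint angles; "qd": joint speeds; "tau": joint torques, N m; "tcp_pos": TCP position; "tool_rot": TCP orientation; "force": force on the tool from outside, world axes, zero at the start; "ft_torque": the same for the moment, N m; "finger_gap": opening from 0.0 (shut) to 1.0 (fully open); "gripper_force": force on a finger pad.
Only numpy, scipy, OpenCV 4.12 (cv2) and the standard library are available. Lean on these libraries where they do the work, as an engineer would, in place of code of your own. Each camera call takes 0.05 s, during which the arm holds its last target. There are 200 camera calls.

## Working session

There is one attempt and no reset: what is moved stays moved. The work goes in short steps, Python scripts to look and compute and a tool call to move; the robot and the scene stay as the last step left them, time stands still between calls to the robot, and variables do not carry over. Pictures are saved under pics/ and viewed, at most 14 in all, crops included, and the job is handed in when it is done.

Besides the shell and the picture viewer there is one more tool, called after "Call:" as name(argument=value, ...) on one line, values as JSON. drive_tool: Moves the arm, as the interface text tells. Its arguments: {"type":"object","properties":{"motion":{"type":"array","items":{"type":"array","items":{"type":"array","items":{"type":"number"}}}},"squeeze":{"type":"number"}},"required":["motion"]}

```bash
mkdir -p pics; ls; python3 - <<'E'
from station import manip
import cv2
for n in("top","side"):
    im=manip.snapshot(n); cv2.imwrite(f"pics/{n}0.png",im[:,:,::-1]); print(n,manip.camera_model(n))
print(manip.sense())
E
```

```text
pics
top {'fov_y': 47.00612776667579, 'cx': 313.9512383251197, 'cy': 197.69250690944384, 'k1': -0.026092079443929987, 'origin': array([0.33337575, 0.02821623, 1.47122154]), 'orientation': array([ 0.04461293, -0.04522078, -0.69891441,  0.7123787 ])}
side {'fov_y': 47.7238751252387, 'cx': 324.64640968180174, 'cy': 197.65157170547832, 'k1': 0.035444957174348396, 'origin': array([0.45228874, 0.9001528 , 0.91375269]), 'orientation': array([-0.01010408,  0.38962137,  0.91992312, -0.04283159])}
{'t': 0.1, 'q': array([ 1.08154917e+00,  5.28394389e-01,  1.43377877e+00, -5.70244208e-07,
        1.18139665e+00, -1.78488507e-01]), 'qd': array([ 0.00187857, -0.00213502, -0.00231603,  0.00027167, -0.00013794,
        0.00039578]), 'tau': array([-9.92421374e-04, -4.43302238e+01, -1.78584695e+01, -2.85634360e-04,
        3.91146663e-03, -1.54485033e-06]), 'tcp_pos': array([0.19077035, 0.59449623, 0.23041699]), 'tool_rot': array([ 1.54754682e-01,  9.87952434e-01, -9.34079208e-04, -3.23708386e-04]), 'force': array([-0.57066335,  0.22868563,  0.20216686]), 'ft_torque': array([ 0.01234412,  0.01066685, -0.02118195]), 'gripper_force': 0.0, 'finger_gap': 0.9987822106679515}
```

View pics/top0.png

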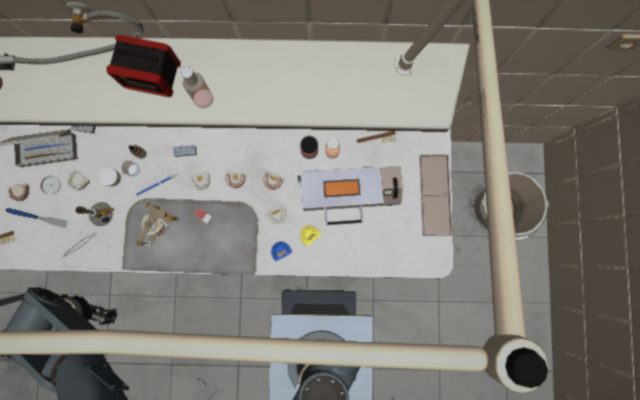

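View pics/side0.png

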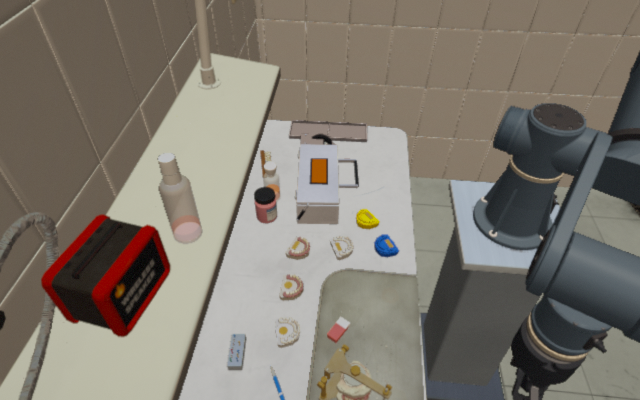

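Top view: unit at about (350,188), tray at (435,195). Cast candidates are at (201,180), (235,180), (272,180) and (277,215), with a yellow look-alike at (310,235) and a blue one at (281,250). More dental things sit far left, near (18,190) and (79,180). I'll enlarge these to read the tags.

```bash
cat > h.py <<'E'
import numpy as np, cv2
from station import manip
from scipy.spatial.transform import Rotation as R
def cam(n):
    c=manip.camera_model(n); f=200/np.tan(np.radians(c['fov_y']/2))
    K=np.array([[f,0,c['cx']],[0,f,c['cy']],[0,0,1]]); D=np.array([c['k1'],0,0,0.])
    return K,D,R.from_quat(c['orientation']).as_matrix(),np.array(c['origin'])
def ray(n,uv):
    K,D,M,o=cam(n); p=cv2.undistortPoints(np.array(uv,float).reshape(-1,1,2),K,D).reshape(-1,2)
    d=np.c_[p[:,0],-p[:,1],-np.ones(len(p))]@M.T
    return o,d
def onz(n,uv,z):
    o,d=ray(n,uv); return o+d*((z-o[2])/d[:,2])[:,None]
def proj(n,P):
    K,D,M,o=cam(n); q=(np.atleast_2d(P)-o)@M
    q=q*[1,-1,-1]
    return cv2.projectPoints(q,np.zeros(3),np.zeros(3),K,D)[0].reshape(-1,2)
def tri(u1,u2):
    o1,d1=ray("top",u1);o2,d2=ray("side",u2);d1=d1[0];d2=d2[0]
    s=np.linalg.lstsq(np.c_[d1,-d2],o2-o1,rcond=None)[0]
    a=o1+s[0]*d1;b=o2+s[1]*d2
    return (a+b)/2,np.linalg.norm(a-b)
def snap(n,name):
    im=manip.snapshot(n)[:,:,::-1].copy(); cv2.imwrite(f"pics/{name}.png",im); return im
def crop(im,x0,y0,x1,y1,s): return cv2.resize(im[y0:y1,x0:x1],None,fx=s,fy=s,interpolation=cv2.INTER_CUBIC)
E
python3 - <<'E'
from h import *
t=cv2.imread("pics/top0.png");s=cv2.imread("pics/side0.png")
a=crop(t,185,160,455,265,2.9)
b=crop(s,265,225,415,355,2.2)
b2=crop(s,280,120,380,225,2.2)
W=a.shape[1]
h=max(b.shape[0],b2.shape[0]); o=np.zeros((a.shape[0]+h,W,3),np.uint8)
o[:a.shape[0]]=a;o[a.shape[0]:a.shape[0]+b.shape[0],:b.shape[1]]=b;o[a.shape[0]:a.shape[0]+b2.shape[0],400:400+b2.shape[1]]=b2
print(o.shape);cv2.imwrite("pics/c1.png",o)
E
```

```text
(590, 783, 3)
```

View pics/c1.png

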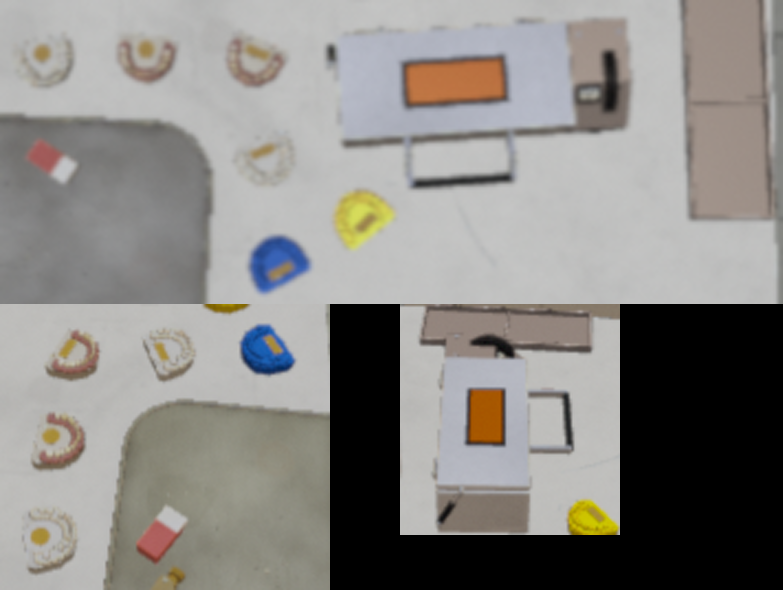

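All four casts are present, from the top-view pixels:
- (199,180): white with a round tag, so pass_b.
- (235,180): pink with a round tag, so pass_a.
- (273,180): pink with an oblong tag, so remake_a.
- (277,214): white with an oblong tag, so remake_b.

The yellow one at (310,235) and the blue one at (281,250) are excluded by colour. Next I'll measure positions.

```bash
cat > meas.py <<'E'
from h import *
def blobs(m,lo,hi):
    n,l,st,c=cv2.connectedComponentsWithStats(m.astype(np.uint8)); return [(c[i],st[i,4],(l==i)) for i in range(1,n) if lo<=st[i,4]<=hi]
def tags(im,z=.02,n="top"):
    hsv=cv2.cvtColor(im,cv2.COLOR_BGR2HSV)
    m=cv2.inRange(hsv,(12,90,90),(26,255,255))
    return blobs(m>0,8,400)
def ang(mask): 
    v,u=np.nonzero(mask); return np.c_[u,v]
E
python3 - <<'E'
from meas import *
t=cv2.imread("pics/top0.png");s=cv2.imread("pics/side0.png")
T=tags(t);S=tags(s)
print("top",[(c.round(1).tolist(),int(a)) for c,a,_ in T if c[1]>130 and c[0]>185 and c[0]<420])
print("side",[(c.round(1).tolist(),int(a)) for c,a,_ in S if 260<c[0]<400 and 120<c[1]<360])
for c,a,m in T:
    if not(185<c[0]<400 and 130<c[1]<260): continue
    best=min(S,key=lambda b:tri(c,b[0])[1] if abs(tri(c,b[0])[0][2]-.02)<.03 else 9)
    P=ang(m); W=onz("top",P,.02)[:,:2]; w,v=np.linalg.eigh(np.cov(W.T)); d=v[:,1]
    print(c.round(1),[x.round(3) for x in tri(c,best[0])],onz("top",[c],.02)[0].round(4),"axis deg",np.degrees(np.arctan2(d[1],d[0])).round(1),np.sqrt(w*12).round(4))
g=cv2.cvtColor(t,cv2.COLOR_BGR2GRAY)
for c,a,m in blobs(g<60,15,600):
    if 295<c[0]<405 and 150<c[1]<235:
        P=ang(m);W=onz("top",P,.0845)[:,:2];w,v=np.linalg.eigh(np.cov(W.T));d=v[:,1]
        print("black",c.round(1),a,onz("top",[c],.0845)[0].round(4),np.degrees(np.arctan2(d[1],d[0])).round(1),P.min(0),P.max(0))
gs=cv2.cvtColor(s,cv2.COLOR_BGR2GRAY)
for c,a,m in blobs(gs<60,15,600):
    if 290<c[0]<380 and 125<c[1]<225: P=ang(m);print("side black",c.round(1),a,P.min(0),P.max(0))
# tray
hsv=cv2.cvtColor(t,cv2.COLOR_BGR2HSV); print(hsv[180,435],hsv[180,410],hsv[188,362],hsv[170,320],hsv[170,385])
E
```

```text
top [([376.8, 136.1], 81), ([331.8, 152.1], 39), ([235.0, 176.5], 16), ([199.2, 177.8], 15), ([273.2, 177.6], 15), ([275.2, 211.8], 13), ([308.6, 226.8], 14), ([301.9, 232.0], 14), ([310.9, 236.5], 20), ([281.5, 253.0], 10)]
side [([262.8, 161.3], 66), ([318.9, 170.6], 363), ([273.7, 187.7], 68), ([365.5, 223.9], 104), ([368.5, 215.0], 24), ([295.4, 244.4], 34), ([388.8, 243.0], 24), ([338.1, 246.1], 24), ([287.7, 284.5], 40), ([282.8, 330.1], 47), ([344.1, 349.1], 56), ([336.7, 354.5], 18)]
[376.8 136.1] [array([ 0.726, -0.173,  0.01 ]), np.float64(0.001)] [ 0.7239 -0.1711  0.02  ] axis deg 104.4 [0.0079 0.1228]
[331.8 152.1] [array([ 0.664, -0.025,  0.039]), np.float64(0.001)] [ 0.668 -0.026  0.02 ] axis deg 89.8 [0.0164 0.0366]
[235.  176.5] [array([0.582, 0.283, 0.019]), np.float64(0.002)] [0.5824 0.2827 0.02  ] axis deg 88.3 [0.0116 0.0141]
[199.2 177.8] [array([0.576, 0.399, 0.015]), np.float64(0.003)] [0.576  0.3974 0.02  ] axis deg 139.1 [0.0118 0.0137]
[273.2 177.6] [array([0.58, 0.16, 0.02]), np.float64(0.003)] [0.5812 0.1603 0.02  ] axis deg 67.7 [0.0072 0.0223]
[275.2 211
[... 240 characters left out ...]
[array([0.405, 0.065, 0.015]), np.float64(0.009)] [0.4092 0.0648 0.02  ] axis deg 164.6 [0.0068 0.0318]
[310.9 236.5] [array([0.395, 0.036, 0.02 ]), np.float64(0.002)] [0.3956 0.036  0.02  ] axis deg 131.5 [0.0082 0.024 ]
[281.5 253. ] [array([0.341, 0.128, 0.016]), np.float64(0.003)] [0.3422 0.1271 0.02  ] axis deg 114.7 [0.0052 0.0185]
black [395.  188.7] 74 [ 0.5431 -0.218   0.0845] 179.3 [393 178] [397 197]
black [344. 222.] 33 [ 0.4385 -0.0633  0.0845] 95.3 [329 221] [359 223]
side black [323.  138.2] 86 [313 135] [331 143]
side black [355.8 172.1] 37 [354 161] [357 183]
side black [300.6 214.4] 25 [298 211] [304 218]
[ 11  35 155] [  0   0 193] [113  21 194] [  0   0 175] [ 11  26 157]
```

```bash
cat >> meas.py <<'E'
def castrect(im,n,c,z=.015,r=17,thr=14):
    """min-area rect of what differs from the bench around pixel c; world centre, size, angles"""
    x,y=int(c[0]),int(c[1]); x0,y0=x-r,y-r
    roi=im[y0:y+r+1,x0:x+r+1].astype(np.int16)
    bg=np.median(np.r_[roi[0],roi[-1],roi[:,0],roi[:,-1]],axis=0)
    m=(np.abs(roi-bg).max(2)>thr).astype(np.uint8)
    m=cv2.morphologyEx(m,cv2.MORPH_CLOSE,np.ones((3,3)))
    b=max(blobs(m,20,2000),key=lambda b:b[1])[2]
    P=ang(b)+[x0,y0]; W=(onz(n,P,z)[:,:2]*1000).astype(np.float32)
    (cc,sz,a)=cv2.minAreaRect(W)
    return np.array(cc),np.array(sz),a,P
E
python3 - <<'E'
from meas import *
t=cv2.imread("pics/top0.png");s=cv2.imread("pics/side0.png")
C={"pa":((235,178.5),(292,288)),"pb":((200,180),(287,332)),"ra":((272,180),(298,247)),"rb":((277,214),(342,247))}
o=[cv2.resize(t,None,fx=4,fy=4,interpolation=cv2.INTER_CUBIC),cv2.resize(s,None,fx=4,fy=4,interpolation=cv2.INTER_CUBIC)]
for k,v in C.items():
    for i,(n,im) in enumerate((("top",t),("side",s))):
        cc,sz,a,P=castrect(im,n,v[i],r=17 if i==0 else 20)
        print(k,n,cc.round(1),sz.round(1),round(a,1),len(P))
        for p in P: cv2.circle(o[i],(int(p[0]*4+2),int(p[1]*4+2)),1,(0,0,255),-1)
cv2.imwrite("pics/ov.png",np.hstack([o[0][640:920,730:1190],o[1][920:1200+200,1040:1380].copy()[:280]]))
# lid corners & tray corners
hsv=cv2.cvtColor(t,cv2.COLOR_BGR2HSV)
m=cv2.inRange(hsv,(100,12,150),(130,60,255)); b=max(blobs(m>0,100,9999),key=lambda b:b[1])
P=ang(b[2]); W=(onz("top",P,.09)[:,:2]*1000).astype(np.float32); print("lid",b[0],b[1],cv2.minAreaRect(W))
m=cv2.inRange(hsv,(0,20,110),(20,70,185)); m[:,:415]=0;m[:,455:]=0;m[:150]=0;m[240:]=0
m=cv2.morphologyEx(m,cv2.MORPH_CLOSE,np.ones((5,5)));b=max(blobs(m>0,100,9999),key=lambda b:b[1])
P=ang(b[2]); W=(onz("top",P,.014)[:,:2]*1000).astype(np.float32); print("tray",b[0],b[1],cv2.minAreaRect(W))
for u1,u2 in (((395,178),(313,140)),((344,222),(355.8,172.1)),((329,222.3),(357,183)),((359,221.2),(354.5,161))): print(tri(u1,u2))
E
```

```text
pa top [571.6 283.2] [68.8 57.5] 85.3 316
pa side [571.6 285.4] [55.9 73.3] 5.4 511
pb top [565.3 394.6] [57.5 67.8] 13.8 306
pb side [563.7 401.6] [53.6 71.4] 14.7 494
ra top [571.9 166.9] [68.3 58. ] 58.1 316
ra side [566.3 170.1] [78.7 58.2] 69.7 432
rb top [461.8 149.8] [51.  66.8] 1.1 257
rb side [458.  151.6] [57.7 76.9] 22.9 394
lid [341.108473   187.06610801] 2148 ((537.7369384765625, -54.18865966796875), (124.42021942138672, 240.98577880859375), 5.953807830810547)
tray [435.58274021 195.07962633] 2248 ((538.8029174804688, -362.1163330078125), (256.4187927246094, 93.58094787597656), 1.6982191801071167)
(array([ 0.5761127 , -0.22079549,  0.06857119]), np.float64(0.005545068149529961))
(array([ 0.43729696, -0.06329406,  0.08523748]), np.float64(0.002038004684231221))
(array([ 0.43391236, -0.01785449,  0.08584569]), np.float64(0.005191421176550287))
(array([ 0.44163761, -0.10845417,  0.0876557 ]), np.float64(0.00047270815810398196))
```

View pics/ov.png

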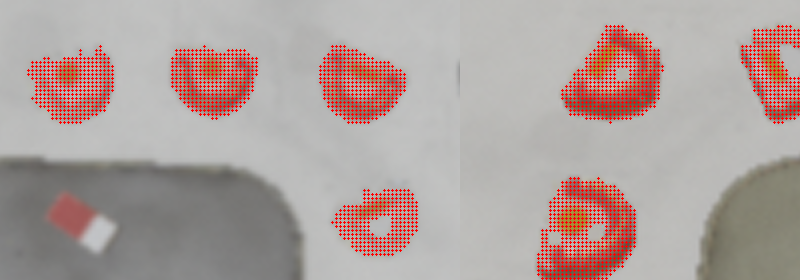

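Poses in mm, checked against the given sizes:

| Thing | Position | Yaw |
|---|---|---|
| pass_a | (572,284) | about 0° |
| pass_b | (565.5,395) | 14° |
| remake_a | (571.5,165) | -22° |
| remake_b | (462,148) | 23° |
| lid bar | (438,-63,85) | unit 5.4° |
| tray | (539,-362) | 1.7° |

The cast footprints come out near 57x68, the bar height matches, and tray and lid sizes fit. I'll open the lid now.

```bash
cat > go.py <<'E'
import sys; from h import *
def go(*ws):
    """each w=(x,y,z mm, tool-y angle deg): shifts from the present pose in move units"""
    s=manip.sense(); M=R.from_quat(s['tool_rot']).as_matrix(); p=s['tcp_pos']
    a0=np.degrees(np.arctan2(M[1,1],M[0,1]))
    print("t",round(s['t'],2),"tcp",(p*1000).round(1),"ang",a0.round(2),"tilt",M[2,2].round(5),"F",s['force'].round(1),"q",s['q'].round(2),"gap",round(s['finger_gap'],3),"gf",round(s['gripper_force'],1))
    for x,y,z,a in ws:
        d=M.T@(np.array([x,y,z])/1000-p)/.03; da=(a0-a+90)%180-90
        print((x,y,z,a),"->",d.round(3).tolist(),round(da/8,3))
if __name__=="__main__": go(*[tuple(map(float,w.split(','))) for w in sys.argv[1:]])
E
python3 go.py 440,200,231,5.4 438.3,-63.3,160,5.4 438.3,-63.3,66,5.4
```

```text
t 0.1 tcp [190.8 594.5 230.4] ang 72.19 tilt -1.0 F [-0.6  0.2  0.2] q [ 1.08  0.53  1.43 -0.    1.18 -0.18] gap 0.999 gf 0.0
(440.0, 200.0, 231.0, 5.4) -> [-11.931, -9.98, -0.004] 8.349
(438.3, -63.3, 160.0, 5.4) -> [-14.561, -18.349, 2.378] 8.349
(438.3, -63.3, 66.0, 5.4) -> [-14.562, -18.343, 5.511] 8.349
```

Call:
drive_tool(motion=[[[45,-11.93,-9.98,0,8.35],[45,-11.93,-9.98,0,8.35],[45,-11.93,-9.98,0,8.35],[45,-11.93,-9.98,0,8.35],[45,-11.93,-9.98,0,8.35],[45,-11.93,-9.98,0,8.35],[45,-11.93,-9.98,0,8.35],[45,-11.93,-9.98,0,8.35],[45,-11.93,-9.98,0,8.35],[45,-11.93,-9.98,0,8.35]]], squeeze=40)

```text
t: 1.1
tcp_pos: [0.4428, 0.197, 0.2312]
tool_rot: [0.675, 0.738, 0.0, 0.001]
force: [0.4, 0.5, -1.4]
finger_gap: 0.526
gripper_force: 0.0
```

```bash
python3 go.py 438.3,-63.3,160,5.4 438.3,-63.3,66,5.4
```

```text
t 1.1 tcp [442.8 197.  231.2] ang 5.14 tilt -1.0 F [ 0.4  0.5 -1.4] q [ 0.19  0.34  1.78 -0.    1.02  0.1 ] gap 0.526 gf 0.0
(438.3, -63.3, 160.0, 5.4) -> [-8.625, -0.93, 2.383] -0.033
(438.3, -63.3, 66.0, 5.4) -> [-8.622, -0.934, 5.516] -0.033
```

Call:
drive_tool(motion=[[[45,-8.73,-0.88,2.3,0],[45,-8.73,-0.88,2.3,0],[45,-8.73,-0.88,2.3,0],[45,-8.73,-0.88,2.3,0],[45,-8.73,-0.88,2.3,0],[45,-8.73,-0.88,2.3,0],[45,-8.73,-0.88,2.3,0],[45,-8.73,-0.88,2.3,0]]])

```text
t: 1.9
tcp_pos: [0.4382, -0.0627, 0.1621]
tool_rot: [0.674, 0.739, -0.0, -0.001]
force: [0.3, 0.6, -0.4]
finger_gap: 0.525
gripper_force: 0.0
```

```bash
python3 go.py 438.3,-63.3,66,5.4; python3 - <<'E'
from meas import *
a=snap("top","t1");b=snap("side","s1")
cv2.imwrite("pics/c2.png",np.hstack([crop(a,290,150,410,250,3.2),crop(b,285,110,385,210,3.2)]))
E
```

```text
t 1.9 tcp [438.2 -62.7 162.1] ang 5.3 tilt -1.0 F [ 0.3  0.6 -0.4] q [-0.4   0.4   1.95  0.    0.79 -0.49] gap 0.525 gf 0.0
(438.3, -63.3, 66.0, 5.4) -> [-0.023, 0.005, 3.202] -0.013
```

View pics/c2.png

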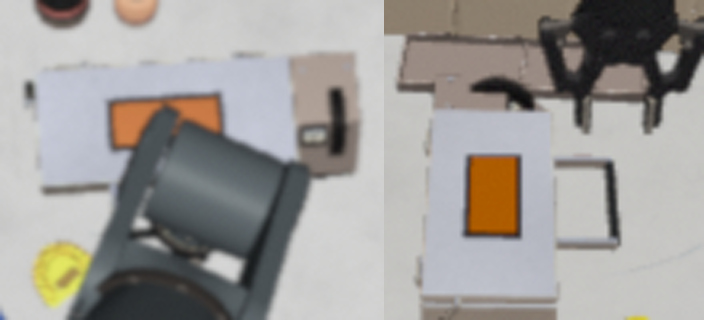

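The gripper is above the bar, which shows in the side crop at about (612,200). I'll descend and grip.

Call:
drive_tool(motion=[[[45,0,0,1.5,0],[45,0,0,2.6,0],[45,0,0,3.2,0],[45,0,0,3.2,0],[0,0,0,3.2,0],[0,0,0,3.2,0],[0,0,0,3.2,0],[0,0,0,3.2,0],[0,0,0,3.2,0],[0,0,0,3.2,0]]])

```text
t: 3.0
tcp_pos: [0.4368, -0.0623, 0.0674]
tool_rot: [0.673, 0.74, -0.001, -0.001]
force: [-4.2, -2.3, 3.1]
finger_gap: 0.101
gripper_force: 38.9
```

```bash
python3 go.py; python3 - <<'E'
import numpy as np
for t in np.arange(0,1.76,.125): print(round(t,3),((162-162*np.cos(t)+6*np.sin(t))/30).round(2),((-6+162*np.sin(t)+6*np.cos(t))/-30).round(2))
E
```

```text
t 3.0 tcp [436.8 -62.3  67.4] ang 5.45 tilt -1.0 F [-4.2 -2.3  3.1] q [-0.4   0.6   2.02 -0.    0.53 -0.49] gap 0.101 gf 38.9
0.0 0.0 -0.0
0.125 0.07 -0.67
0.25 0.22 -1.33
0.375 0.45 -1.96
0.5 0.76 -2.56
0.625 1.14 -3.12
0.75 1.59 -3.63
0.875 2.09 -4.07
1.0 2.65 -4.45
1.125 3.25 -4.76
1.25 3.89 -4.99
1.375 4.55 -5.14
1.5 5.22 -5.2
1.625 5.89 -5.18
1.75 6.56 -5.08
```

Call:
drive_tool(motion=[[[0,0,0.07,-0.67,0],[0,0,0.22,-1.33,0],[0,0,0.45,-1.96,0],[0,0,0.76,-2.56,0],[0,0,1.14,-3.12,0],[0,0,1.59,-3.63,0],[0,0,2.09,-4.07,0],[0,0,2.65,-4.45,0],[0,0,3.25,-4.76,0],[0,0,3.25,-4.76,0]]])

```text
t: 4.0
tcp_pos: [0.5369, -0.0537, 0.2139]
tool_rot: [0.673, 0.74, 0.001, 0.002]
force: [-8.6, -0.5, 16.4]
finger_gap: 0.098
gripper_force: 41.5
```

Call:
drive_tool(motion=[[[0,0,0.64,-0.23,0],[0,0,1.3,-0.38,0],[0,0,1.97,-0.44,0],[0,0,2.64,-0.42,0],[0,0,3.25,-0.33,0],[0,0,3.25,-0.33,0],[30,0,3.25,-0.33,0],[45,0,3.25,-0.33,0],[45,0,3.25,-1.0,0],[45,0,3.25,-2.5,0]]])

```text
t: 5.0
tcp_pos: [0.6298, -0.0434, 0.2807]
tool_rot: [0.673, 0.74, -0.002, -0.004]
force: [0.4, -0.5, -0.3]
finger_gap: 0.526
gripper_force: 0.0
```

```bash
python3 go.py 571.5,165,300,-22 571.5,165,2,-22;  python3 - <<'E'
from meas import *
a=snap("top","t2");b=snap("side","s2")
cv2.imwrite("pics/c3.png",np.vstack([crop(a,180,140,460,260,2.5),crop(b,230,100,420,220,2.5)[:,:].copy() if 0 else cv2.copyMakeBorder(crop(b,220,95,420,240,2),0,0,0,300,cv2.BORDER_CONSTANT)]))
E
```

```text
t 5.0 tcp [629.8 -43.4 280.7] ang 5.39 tilt -0.99995 F [ 0.4 -0.5 -0.3] q [-0.25  0.49  1.35  0.    1.31 -0.34] gap 0.526 gf 0.0
(571.5, 165.0, 300.0, -22.0) -> [7.102, -1.287, -0.605] 3.424
(571.5, 165.0, 2.0, -22.0) -> [7.065, -1.195, 9.328] 3.424
```

View pics/c3.png

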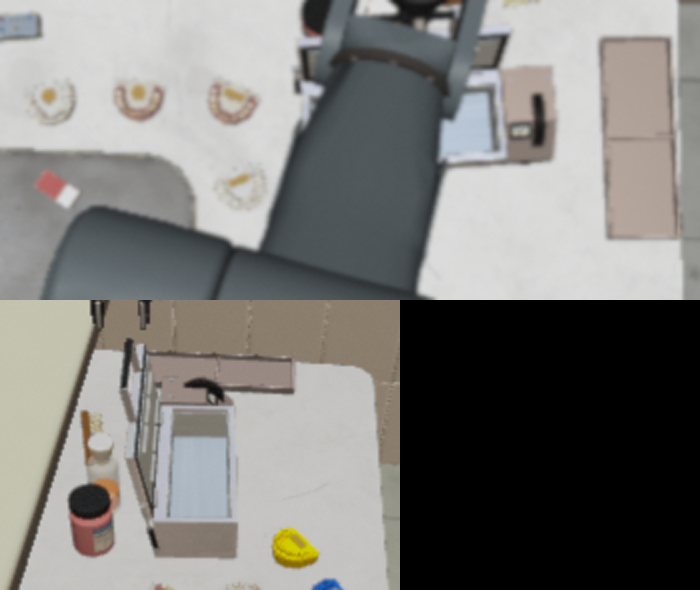

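Lid open at its stop (top crop, lid leaning back above the open chamber). Next is pass_a.

```bash
python3 go.py 560,0,281,0 572,284,160,0 572,284,0,0
```

```text
t 5.1 tcp [636.3 -44.8 291. ] ang 5.41 tilt -0.99991 F [ 0.5 -0.2  0.4] q [-0.25  0.48  1.34  0.    1.31 -0.34] gap 0.528 gf 0.0
(560.0, 0.0, 281.0, 0.0) -> [1.729, -2.396, 0.294] 0.676
(572.0, 284.0, 160.0, 0.0) -> [11.133, -1.158, 4.304] 0.676
(572.0, 284.0, 0.0, 0.0) -> [11.155, -1.228, 9.637] 0.676
```

Call:
drive_tool(motion=[[[85,1.7,-2.4,0.2,0.68],[85,1.7,-2.4,0.2,0.68],[85,1.7,-2.4,0.3,0.68],[85,11.1,-1.16,4.3,0.68],[85,11.1,-1.16,4.3,0.68],[85,11.1,-1.16,4.3,0.68],[85,11.1,-1.16,4.3,0.68],[85,11.1,-1.16,4.3,0.68],[85,11.1,-1.16,4.3,0.68],[85,11.1,-1.16,4.3,0.68]]])

```text
t: 6.1
tcp_pos: [0.5655, 0.2884, 0.1524]
tool_rot: [0.706, 0.709, -0.001, -0.001]
force: [0.2, -0.8, 0.4]
finger_gap: 0.993
gripper_force: 0.0
```

Call:
drive_tool(motion=[[[85,0,0,0,0],[85,0,0,0,0]]])

```text
t: 6.3
tcp_pos: [0.5673, 0.2831, 0.1554]
tool_rot: [0.707, 0.707, 0.0, 0.0]
force: [-0.0, 0.6, 0.2]
finger_gap: 0.997
gripper_force: 0.0
```

```bash
python3 go.py 572,284,0,0
```

```text
t 6.3 tcp [567.3 283.1 155.4] ang -0.05 tilt -1.0 F [-0.   0.6  0.2] q [ 0.29  0.63  1.48 -0.    1.03  0.29] gap 0.997 gf 0.0
(572.0, 284.0, 0.0, 0.0) -> [0.033, 0.152, 5.181] -0.007
```

Call:
drive_tool(motion=[[[85,0.03,0.15,1.6,0],[85,0.03,0.15,3.2,0],[85,0.03,0.15,4.6,0],[85,0.03,0.15,5.15,0],[85,0.03,0.15,5.15,0],[40,0.03,0.15,5.15,0],[40,0.03,0.15,5.15,0],[40,0.03,0.15,5.15,0],[40,0.03,0.15,5.15,0],[40,0.03,0.15,5.15,0]]], squeeze=40)

```text
t: 7.3
tcp_pos: [0.5735, 0.2852, 0.0039]
tool_rot: [0.707, 0.707, 0.002, 0.002]
force: [0.6, -2.3, 5.8]
finger_gap: 0.602
gripper_force: 40.8
```

```bash
python3 go.py;  python3 - <<'E'
import numpy as np
a=np.radians(5.4);o=np.array([539.8,-53.7])
for y in(-55,55): print(y, o+np.array([-y*np.sin(a),y*np.cos(a)]))
E
```

```text
t 7.3 tcp [573.5 285.2   3.9] ang -0.02 tilt -0.99998 F [ 0.6 -2.3  5.8] q [ 0.29  0.85  1.53 -0.    0.76  0.29] gap 0.602 gf 40.8
-55 [ 544.97595723 -108.45590805]
55 [534.62404277   1.05590805]
```

Call:
drive_tool(motion=[[[40,0,0,-1.5,0],[40,0,0,-3,0],[40,0,0,-4.6,0],[40,0,0,-4.7,0]]])

```text
t: 7.7
tcp_pos: [0.5764, 0.2866, 0.1506]
tool_rot: [0.707, 0.707, 0.008, 0.004]
force: [0.8, 0.3, -0.6]
finger_gap: 0.606
gripper_force: 42.3
```

```bash
python3 go.py 545,-108.5,145,-84.6
```

```text
t 7.7 tcp [576.4 286.6 150.6] ang -0.02 tilt -0.99985 F [ 0.8  0.3 -0.6] q [0.29 0.64 1.47 0.   1.02 0.29] gap 0.606 gf 42.3
(545.0, -108.5, 145.0, -84.6) -> [-13.173, -1.045, 0.104] 10.573
```

Call:
drive_tool(motion=[[[40,-13.1,-0.9,0,10.57],[40,-13.1,-0.9,0,10.57],[40,-13.1,-0.9,0,10.57],[40,-13.1,-0.9,0,10.57],[40,-13.1,-0.9,0,10.57],[40,-13.1,-0.9,0,10.57],[40,-13.1,-0.9,0,10.57],[40,-13.1,-0.9,0,10.57],[40,-13.1,-0.9,0,10.57],[40,-13.1,-0.9,0,10.57]]])

```text
t: 8.7
tcp_pos: [0.5438, -0.1102, 0.1422]
tool_rot: [0.999, 0.042, 0.001, 0.0]
force: [-0.8, 0.1, -0.3]
finger_gap: 0.606
gripper_force: 42.3
```

Call:
drive_tool(motion=[[[40,0,0,0,0],[40,0,0,0,0]]])

```text
t: 8.9
tcp_pos: [0.5439, -0.108, 0.142]
tool_rot: [0.999, 0.049, 0.0, 0.0]
force: [0.3, 1.0, -0.8]
finger_gap: 0.604
gripper_force: 42.3
```

```bash
python3 go.py 545,-108.5,25,-84.6;  python3 - <<'E'
from meas import *
a=snap("top","t3");b=snap("side","s3")
cv2.imwrite("pics/c4.png",np.hstack([crop(a,280,130,410,240,3),crop(b,250,90,390,200,2.9)[:330]]) if 0 else cv2.hconcat([crop(a,280,130,410,240,3),crop(b,255,95,385,205,3)]))
E
```

```text
t 8.9 tcp [ 543.9 -108.   142. ] ang -84.44 tilt -1.0 F [ 0.3  1.  -0.8] q [-0.4   0.56  1.69 -0.    0.89  1.08] gap 0.604 gf 42.3
(545.0, -108.5, 25.0, -84.6) -> [0.033, 0.019, 3.899] 0.02
```

View pics/c4.png

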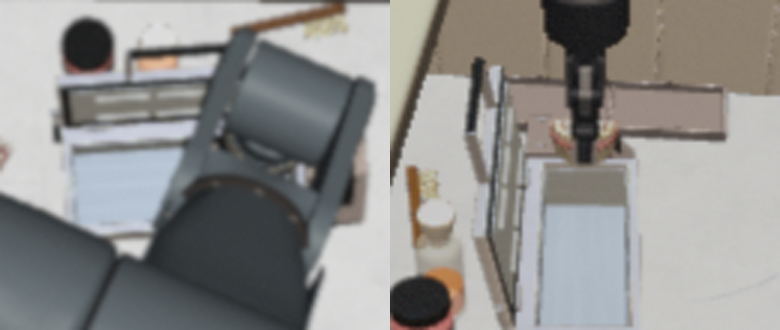

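Call:
drive_tool(motion=[[[40,0.03,0.02,1.2,0],[40,0.03,0.02,2.4,0],[40,0.03,0.02,3.2,0],[40,0.03,0.02,3.6,0],[40,0.03,0.02,3.8,0],[40,0.03,0.02,3.88,0],[40,0.03,0.02,3.88,0]]])

```text
t: 9.7
tcp_pos: [0.5457, -0.1088, 0.0263]
tool_rot: [0.999, 0.047, 0.001, 0.0]
force: [-0.1, -0.3, -0.9]
finger_gap: 0.603
gripper_force: 42.3
```

```bash
python3 go.py 545,-108.5,25,-84.6
```

```text
t 9.7 tcp [ 545.7 -108.8   26.3] ang -84.56 tilt -1.0 F [-0.1 -0.3 -0.9] q [-0.4   0.75  1.75 -0.    0.64  1.08] gap 0.603 gf 42.3
(545.0, -108.5, 25.0, -84.6) -> [-0.022, -0.011, 0.044] 0.005
```

Call:
drive_tool(motion=[[[40,0,0,0.07,0],[40,0,0,0.1,0],[66,0,0,0.1,0],[66,0,0,0.1,0],[66,0,0,0,0],[66,0,0,-1.2,0],[66,0,0,-2.6,0],[66,0,0,-4.2,0],[66,0,0,-4.2,0]]])

```text
t: 10.6
tcp_pos: [0.5501, -0.1106, 0.1587]
tool_rot: [0.999, 0.047, 0.008, 0.004]
force: [1.0, -0.4, -0.3]
finger_gap: 0.771
gripper_force: 0.0
```

```bash
python3 go.py 565.5,395,150,14
```

```text
t 10.6 tcp [ 550.1 -110.6  158.7] ang -84.57 tilt -0.99986 F [ 1.  -0.4 -0.3] q [-0.4   0.53  1.68  0.    0.91  1.08] gap 0.771 gf 0.0
(565.5, 395.0, 150.0, 14.0) -> [2.102, -16.73, 0.188] 10.178
```

Call:
drive_tool(motion=[[[85,2.25,-16.65,0,-12.32],[85,2.25,-16.65,0,-12.32],[85,2.25,-16.65,0,-12.32],[85,2.25,-16.65,0,-12.32],[85,2.25,-16.65,0,-12.32],[85,2.25,-16.65,0,-12.32],[85,2.25,-16.65,0,-12.32],[85,2.25,-16.65,0,-12.32],[85,2.25,-16.65,0,-12.32],[85,2.25,-16.65,0,-12.32]]])

```text
t: 11.6
tcp_pos: [0.5651, 0.3932, 0.1518]
tool_rot: [0.696, 0.718, 0.001, 0.0]
force: [0.8, -0.3, -1.1]
finger_gap: 0.993
gripper_force: 0.0
```

```bash
python3 go.py 565.5,395,150,14;  python3 - <<'E'
from meas import *
a=snap("top","t4");b=snap("side","s4")
for c,ar,m in tags(b):
    if 260<c[0]<400 and 120<c[1]<360: print("side",c.round(1),ar, onz("side",[c],.018)[0].round(4))
for c,ar,m in tags(a):
    if 180<c[0]<400 and 150<c[1]<260: print("top",c.round(1),ar, onz("top",[c],.018)[0].round(4))
E
```

```text
t 11.6 tcp [565.1 393.2 151.8] ang 1.72 tilt -1.0 F [ 0.8 -0.3 -1.1] q [ 0.45  0.7   1.33 -0.    1.11  0.42] gap 0.993 gf 0.0
(565.5, 395.0, 150.0, 14.0) -> [0.061, 0.016, 0.059] -1.535
side [368.6 215.1] 23 [0.3933 0.0352 0.018 ]
side [365.7 224.5] 97 [0.4004 0.0707 0.018 ]
side [388.8 243. ] 24 [0.3398 0.1296 0.018 ]
side [338.1 246.1] 24 [0.4693 0.1532 0.018 ]
side [282.8 330.1] 47 [0.5739 0.4007 0.018 ]
side [344.5 348.5] 48 [0.4378 0.4307 0.018 ]
top [199.2 177.8] 15 [0.5764 0.3979 0.018 ]
top [273.2 177.6] 15 [0.5815 0.1605 0.018 ]
top [361.5 188. ] 16 [ 0.5533 -0.1226  0.018 ]
top [275.  211.9] 12 [0.4713 0.1514 0.018 ]
top [308.4 226.6] 14 [0.4266 0.0444 0.018 ]
top [302.  231.2] 12 [0.4116 0.0644 0.018 ]
top [310.9 236.5] 20 [0.3956 0.036  0.018 ]
top [281.7 253. ] 9 [0.3422 0.1267 0.018 ]
```

Call:
drive_tool(motion=[[[85,0.05,0,0,-1.54],[85,0.05,0,0,-1.54],[85,0.05,0,0,-1.54],[85,0.05,0,0,-1.54]]])

```text
t: 12.1
tcp_pos: [0.5651, 0.3919, 0.1514]
tool_rot: [0.619, 0.785, 0.0, 0.0]
force: [0.1, -0.3, 0.3]
finger_gap: 0.997
gripper_force: 0.0
```

```bash
python3 go.py 565,395.5,0,14
```

```text
t 12.1 tcp [565.1 391.9 151.4] ang 13.52 tilt -1.0 F [ 0.1 -0.3  0.3] q [ 0.44  0.7   1.33 -0.    1.11  0.21] gap 0.997 gf 0.0
(565.0, 395.5, 0.0, 14.0) -> [0.119, 0.022, 5.047] -0.059
```

Call:
drive_tool(motion=[[[85,0.12,0.02,1.6,-0.06],[85,0.12,0.02,3.2,-0.06],[85,0.12,0.02,4.6,-0.06],[85,0.12,0.02,5.03,-0.06],[85,0.12,0.02,5.03,-0.06],[40,0.12,0.02,5.03,-0.06],[40,0.12,0.02,5.03,-0.06],[40,0.12,0.02,5.03,-0.06],[40,0.12,0.02,5.03,-0.06],[40,0.12,0.02,5.03,-0.06]]])

```text
t: 13.1
tcp_pos: [0.5669, 0.397, 0.0036]
tool_rot: [0.615, 0.789, 0.003, 0.001]
force: [0.1, -0.1, 7.2]
finger_gap: 0.584
gripper_force: 41.9
```

```bash
python3 go.py 534.6,1,145,-84.6
```

```text
t 13.1 tcp [566.9 397.    3.6] ang 14.14 tilt -0.99998 F [ 0.1 -0.1  7.2] q [ 0.45  0.89  1.39 -0.    0.86  0.2 ] gap 0.584 gf 41.9
(534.6, 1.0, 145.0, -84.6) -> [-12.533, -4.243, -4.751] -10.158
```

Call:
drive_tool(motion=[[[40,0,0,-1.5,0],[40,0,0,-3,0],[40,0,0,-4.6,0.5],[40,-12.51,-4.16,-4.8,12.34],[40,-12.51,-4.16,-4.8,12.34],[40,-12.51,-4.16,-4.8,12.34],[40,-12.51,-4.16,-4.8,12.34],[40,-12.51,-4.16,-4.8,12.34],[40,-12.51,-4.16,-4.8,12.34],[40,-12.51,-4.16,-4.8,12.34]]])

```text
t: 14.1
tcp_pos: [0.5386, 0.0452, 0.1448]
tool_rot: [0.941, 0.339, 0.001, 0.0]
force: [1.2, -1.6, -0.7]
finger_gap: 0.586
gripper_force: 42.3
```

```bash
python3 go.py 534.6,1,145,-84.6
```

```text
t 14.1 tcp [538.6  45.2 144.8] ang -50.36 tilt -1.0 F [ 1.2 -1.6 -0.7] q [-0.12  0.54  1.73 -0.    0.87  0.76] gap 0.586 gf 42.3
(534.6, 1.0, 145.0, -84.6) -> [-1.044, 1.05, -0.007] 4.28
```

Call:
drive_tool(motion=[[[40,-1.0,1.0,0,4.2],[40,-1.0,1.0,0,4.2],[40,-1.0,1.0,0,4.2],[40,-1.0,1.0,0,4.2],[40,-1.0,1.0,0,4.2],[40,-1.0,1.0,0,4.2],[40,-1.0,1.0,0,4.2]]])

```text
t: 14.8
tcp_pos: [0.5351, 0.005, 0.144]
tool_rot: [0.998, 0.057, 0.0, 0.0]
force: [0.1, 0.4, -0.3]
finger_gap: 0.589
gripper_force: 42.3
```

```bash
python3 go.py 534.6,1,25.5,-84.6;  python3 - <<'E'
from meas import *
a=snap("top","t5");b=snap("side","s5")
cv2.imwrite("pics/c5.png",cv2.hconcat([crop(a,280,130,410,240,3),crop(b,255,125,385,235,3)]))
E
```

```text
t 14.8 tcp [535.1   5.  144. ] ang -83.5 tilt -1.0 F [ 0.1  0.4 -0.3] q [-0.2   0.53  1.74 -0.    0.87  1.26] gap 0.589 gf 42.3
(534.6, 1.0, 25.5, -84.6) -> [-0.035, 0.128, 3.95] 0.138
```

View pics/c5.png

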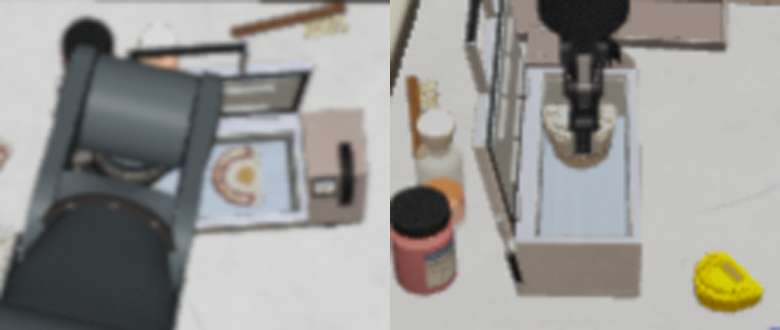

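pass_a sits flat at crop (238,180). The held pass_b is over the left half and nearly centred, so I'll lower it.

Call:
drive_tool(motion=[[[40,-0.1,0.1,1.2,0.14],[40,-0.1,0.1,2.4,0.14],[40,-0.1,0.1,3.2,0.14],[40,-0.1,0.1,3.6,0.14],[40,-0.1,0.1,3.85,0.14],[40,-0.1,0.1,3.97,0.14],[40,-0.1,0.1,3.97,0.14]]])

```text
t: 15.6
tcp_pos: [0.5332, 0.0014, 0.0258]
tool_rot: [0.999, 0.046, 0.001, 0.0]
force: [0.0, 0.6, -0.9]
finger_gap: 0.589
gripper_force: 42.3
```

```bash
python3 go.py 534,1,25,-84.6
```

```text
t 15.6 tcp [533.2   1.4  25.8] ang -84.71 tilt -1.0 F [ 0.   0.6 -0.9] q [-0.21  0.74  1.81 -0.    0.6   1.27] gap 0.589 gf 42.3
(534.0, 1.0, 25.0, -84.6) -> [0.026, 0.017, 0.027] -0.014
```

Call:
drive_tool(motion=[[[40,0,0,0.07,0],[40,0,0,0.1,0],[66,0,0,0.1,0],[66,0,0,0.1,0],[66,0,0,0,0],[66,0,0,-1.2,0],[66,0,0,-2.6,0],[66,0,0,-4.2,0],[66,0,0,-4.2,0]]])

```text
t: 16.5
tcp_pos: [0.5371, 0.0009, 0.1571]
tool_rot: [0.999, 0.046, 0.007, 0.002]
force: [1.1, 0.1, -0.2]
finger_gap: 0.77
gripper_force: 0.0
```

```bash
python3 go.py 571.5,164.5,150,-22
```

```text
t 16.5 tcp [537.1   0.9 157.1] ang -84.71 tilt -0.99989 F [ 1.1  0.1 -0.2] q [-0.21  0.51  1.74  0.    0.88  1.27] gap 0.77 gf 0.0
(571.5, 164.5, 150.0, -22.0) -> [1.641, -5.324, 0.239] -7.839
```

Call:
drive_tool(motion=[[[85,1.7,-5.35,0,-7.84],[85,1.7,-5.35,0,-7.84],[85,1.7,-5.35,0,-7.84],[85,1.7,-5.35,0,-7.84],[85,1.7,-5.35,0,-7.84],[85,1.7,-5.35,0,-7.84],[85,1.7,-5.35,0,-7.84],[85,1.7,-5.35,0,-7.84],[85,1.7,-5.35,0,-7.84],[85,1.7,-5.35,0,-7.84]]])

```text
t: 17.5
tcp_pos: [0.5682, 0.1661, 0.1503]
tool_rot: [0.829, 0.559, -0.0, -0.0]
force: [-0.1, -0.3, 0.1]
finger_gap: 0.993
gripper_force: 0.0
```

```bash
python3 go.py 571.5,164.5,0,-22;  python3 - <<'E'
from meas import *
a=snap("top","t6");b=snap("side","s6")
for c,ar,m in tags(b):
    if 260<c[0]<400 and 120<c[1]<360: print("side",c.round(1),ar, onz("side",[c],.018)[0].round(4))
for c,ar,m in tags(a):
    if 180<c[0]<400 and 150<c[1]<260: print("top",c.round(1),ar, onz("top",[c],.018)[0].round(4))
E
```

```text
t 17.5 tcp [568.2 166.1 150.3] ang -22.08 tilt -1.0 F [-0.1 -0.3  0.1] q [0.1  0.59 1.59 0.   0.96 0.48] gap 0.993 gf 0.0
(571.5, 164.5, 0.0, -22.0) -> [-0.008, 0.123, 5.011] -0.01
side [262.8 161.3] 66 [ 0.7234 -0.1624  0.018 ]
side [318.2 168.1] 17 [ 0.55   -0.1479  0.018 ]
side [271.8 188.4] 21 [ 0.6749 -0.0439  0.018 ]
side [365.5 224. ] 102 [0.401  0.0691 0.018 ]
side [368.6 215.1] 23 [0.3933 0.0352 0.018 ]
side [295.5 244.3] 33 [0.5787 0.1581 0.018 ]
side [388.8 243. ] 24 [0.3398 0.1296 0.018 ]
side [338.1 246.1] 24 [0.4693 0.1532 0.018 ]
side [344.1 348.9] 54 [0.4385 0.4317 0.018 ]
side [336.5 354.2] 13 [0.4538 0.4448 0.018 ]
top [361.5 188. ] 16 [ 0.5533 -0.1226  0.018 ]
top [326.5 191. ] 16 [ 0.5414 -0.0109  0.018 ]
top [308.5 226.6] 13 [0.4267 0.0443 0.018 ]
top [310.9 236.5] 20 [0.3956 0.036  0.018 ]
```

Call:
drive_tool(motion=[[[85,0,0.12,1.6,0],[85,0,0.12,3.2,0],[85,0,0.12,4.6,0],[85,0,0.12,5.0,0],[85,0,0.12,5.0,0],[40,0,0.12,5.0,0],[40,0,0.12,5.0,0],[40,0,0.12,5.0,0],[40,0,0.12,5.0,0],[40,0,0.12,5.0,0]]])

```text
t: 18.6
tcp_pos: [0.5737, 0.1648, 0.0034]
tool_rot: [0.829, 0.559, 0.002, 0.001]
force: [0.3, -0.0, 6.8]
finger_gap: 0.601
gripper_force: 40.9
```

```bash
python3 go.py 603,-360,145,1.7
```

```text
t 18.6 tcp [573.7 164.8   3.4] ang -22.02 tilt -0.99999 F [ 0.3 -0.   6.8] q [ 0.09  0.82  1.65 -0.    0.67  0.48] gap 0.601 gf 40.9
(603.0, -360.0, 145.0, 1.7) -> [-15.839, 7.485, -4.723] -2.965
```

Call:
drive_tool(motion=[[[40,0,0,-1.5,0],[40,0,0,-3,0],[40,-1,-0.3,-4.6,0],[40,-2.6,-0.75,-5,0],[40,-4.25,-1.22,-5,0],[40,-13.83,2.65,-5,-2.96],[40,-13.83,2.65,-5,-2.96],[40,-13.83,2.65,-5,-2.96],[40,-13.83,2.65,-5,-2.96],[40,-13.83,2.65,-5,-2.96]]])

```text
t: 19.6
tcp_pos: [0.4917, -0.167, 0.152]
tool_rot: [0.697, 0.717, 0.0, 0.001]
force: [1.3, 0.2, -1.5]
finger_gap: 0.598
gripper_force: 42.3
```

```bash
python3 go.py 490,-260,150,1.7 603,-360,150,1.7
```

```text
t 19.6 tcp [ 491.7 -167.   152. ] ang 1.69 tilt -1.0 F [ 1.3  0.2 -1.5] q [-0.54  0.5   1.78  0.    0.86 -0.57] gap 0.598 gf 42.3
(490.0, -260.0, 150.0, 1.7) -> [-3.096, -0.149, 0.071] -0.001
(603.0, -360.0, 150.0, 1.7) -> [-6.539, 3.518, 0.086] -0.001
```

Call:
drive_tool(motion=[[[40,-1.6,-0.1,0,0],[40,-3.1,-0.1,0,0],[40,-6.5,3.52,0,0],[40,-6.5,3.52,0,0],[40,-6.5,3.52,0,0],[40,-6.5,3.52,0,0],[40,-6.5,3.52,0,0],[40,-6.5,3.52,0,0]]])

```text
t: 20.4
tcp_pos: [0.6016, -0.3556, 0.1507]
tool_rot: [0.697, 0.717, -0.0, -0.001]
force: [-0.7, -0.7, -1.1]
finger_gap: 0.605
gripper_force: 42.4
```

```bash
python3 go.py 603,-360,8,1.7;  python3 - <<'E'
from meas import *
a=snap("top","t7");b=snap("side","s7")
cv2.imwrite("pics/c6.png",cv2.hconcat([crop(a,280,140,460,245,2.2),crop(b,235,90,395,195,2.2)]))
hsv=cv2.cvtColor(b,cv2.COLOR_BGR2HSV)
for c,ar,m in tags(b):
    if 320<c[0]<400 and 220<c[1]<300: print("side",c.round(1),ar, onz("side",[c],.018)[0].round(4))
E
```

```text
t 20.4 tcp [ 601.6 -355.6  150.7] ang 1.67 tilt -1.0 F [-0.7 -0.7 -1.1] q [-0.69  0.71  1.3   0.    1.13 -0.72] gap 0.605 gf 42.4
(603.0, -360.0, 8.0, 1.7) -> [-0.155, 0.049, 4.757] -0.004
side [365.6 224.1] 102 [0.4007 0.0694 0.018 ]
side [388.8 243. ] 24 [0.3398 0.1296 0.018 ]
side [338.1 246.1] 24 [0.4693 0.1532 0.018 ]
```

View pics/c6.png

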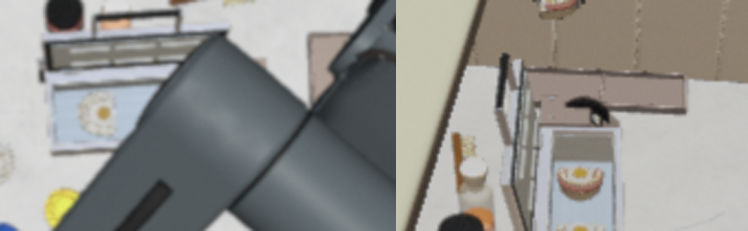

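Both round-tag casts are in the chamber and remake_b has not moved. Lowering remake_a into the far bay.

Call:
drive_tool(motion=[[[40,-0.15,0.05,1.6,0],[40,-0.15,0.05,3.0,0],[40,-0.15,0.05,4.0,0],[40,-0.15,0.05,4.5,0],[40,-0.15,0.05,4.75,0],[40,-0.15,0.05,4.85,0],[85,-0.15,0.05,4.85,0],[85,-0.15,0.05,4.85,0],[85,-0.15,0.05,4.8,0],[85,-0.15,0.05,3.6,0]]])

```text
t: 21.5
tcp_pos: [0.6015, -0.3591, 0.0384]
tool_rot: [0.697, 0.717, -0.0, -0.005]
force: [-0.3, 0.1, -0.9]
finger_gap: 0.997
gripper_force: 0.0
```

```bash
python3 go.py 603,-360,150,1.7 490,-260,150,1.7 462,147,150,23
```

```text
t 21.5 tcp [ 601.5 -359.1   38.4] ang 1.65 tilt -0.99995 F [-0.3  0.1 -0.9] q [-0.7   0.86  1.34 -0.    0.95 -0.73] gap 0.997 gf 0.0
(603.0, -360.0, 150.0, 1.7) -> [-0.009, 0.023, -3.719] -0.006
(490.0, -260.0, 150.0, 1.7) -> [3.432, -3.646, -3.67] -0.006
(462.0, 147.0, 150.0, 23.0) -> [17.019, -4.189, -3.577] -2.669
```

Call:
drive_tool(motion=[[[85,0,0,-1.5,0],[85,0,0,-3.2,0],[85,3.43,-3.8,-3.7,0],[85,3.43,-3.8,-3.7,0],[85,3.43,-3.8,-3.7,0],[85,17,-4.2,-3.7,-2.67],[85,17,-4.2,-3.7,-2.67],[85,17,-4.2,-3.7,-2.67],[85,17,-4.2,-3.7,-2.67],[85,17,-4.2,-3.7,-2.67]]])

```text
t: 22.5
tcp_pos: [0.4746, -0.0137, 0.1541]
tool_rot: [0.552, 0.834, 0.0, 0.001]
force: [1.4, 0.4, 0.0]
finger_gap: 0.993
gripper_force: 0.0
```

```bash
python3 go.py 462,147,150,23; python3 - <<'E'
from meas import *
a=snap("top","t8");b=snap("side","s8")
for n,im in(("top",a),("side",b)):
  for c,ar,m in tags(im):
    w=onz(n,[c],.018)[0]
    if .3<w[0]<.65 and -.5<w[1]<.5: print(n,c.round(1),ar,w.round(4))
E
```

```text
t 22.5 tcp [474.6 -13.7 154.1] ang 22.97 tilt -1.0 F [1.4 0.4 0. ] q [-0.26  0.45  1.88  0.    0.81 -0.67] gap 0.993 gf 0.0
(462.0, 147.0, 150.0, 23.0) -> [5.094, 1.705, 0.133] -0.004
top [436.8 169.2] 17 [ 0.6193 -0.3648  0.018 ]
top [275.  211.9] 12 [0.4713 0.1514 0.018 ]
top [170.2 217.3] 30 [0.4475 0.4838 0.018 ]
side [305.1 124.1] 14 [ 0.6168 -0.373   0.018 ]
side [318.2 168.1] 17 [ 0.55   -0.1479  0.018 ]
side [318.5 194.5] 20 [ 0.5378 -0.0322  0.018 ]
side [365.6 224.1] 102 [0.4007 0.0694 0.018 ]
side [368.6 215.1] 23 [0.3933 0.0352 0.018 ]
side [388.8 243. ] 24 [0.3398 0.1296 0.018 ]
side [338.1 246.1] 24 [0.4693 0.1532 0.018 ]
side [344.4 348.6] 50 [0.4378 0.431  0.018 ]
side [336.5 354.4] 14 [0.4537 0.4452 0.018 ]
side [331.9 363.8] 24 [0.4617 0.4664 0.018 ]
side [338.8 364.6] 10 [0.4475 0.4668 0.018 ]
side [368.9 380.4] 260 [0.3854 0.4937 0.018 ]
```

Call:
drive_tool(motion=[[[85,5.13,1.68,0,0],[85,5.13,1.68,0,0],[85,5.13,1.68,0,0],[85,5.13,1.68,0,0],[85,5.13,1.68,0,0],[85,5.13,1.68,0,0],[85,5.13,1.68,0,0]]])

```text
t: 23.3
tcp_pos: [0.4612, 0.1445, 0.1534]
tool_rot: [0.553, 0.833, 0.0, 0.0]
force: [-0.4, 0.0, -0.2]
finger_gap: 0.993
gripper_force: 0.0
```

```bash
python3 go.py 461,148,0,23; python3 - <<'E'
from meas import *
b=snap("side","s9")
for c,ar,m in tags(b):
    if 330<c[0]<350 and 230<c[1]<260: print("side",c.round(1),ar)
E
```

```text
t 23.3 tcp [461.2 144.5 153.4] ang 22.89 tilt -1.0 F [-0.4  0.  -0.2] q [ 0.07  0.46  1.86 -0.    0.82 -0.33] gap 0.993 gf 0.0
(461.0, 148.0, 0.0, 23.0) -> [0.112, 0.037, 5.113] -0.014
side [338.1 246.1] 24
```

Call:
drive_tool(motion=[[[85,0.1,0.03,1.6,0],[85,0.1,0.03,3.2,0],[85,0.1,0.03,4.6,0],[85,0.1,0.03,5.1,0],[85,0.1,0.03,5.1,0],[40,0.1,0.03,5.1,0],[40,0.1,0.03,5.1,0],[40,0.1,0.03,5.1,0],[40,0.1,0.03,5.1,0],[40,0.1,0.03,5.1,0]]])

```text
t: 24.35
tcp_pos: [0.4613, 0.149, 0.0019]
tool_rot: [0.552, 0.834, 0.001, 0.001]
force: [-0.0, -3.0, 7.9]
finger_gap: 0.585
gripper_force: 41.6
```

```bash
python3 go.py 461,60,150,1.7 474,-363,150,1.7
```

```text
t 24.35 tcp [461.3 149.    1.9] ang 23.04 tilt -1.0 F [-0.  -3.   7.9] q [ 0.08  0.76  1.94 -0.    0.44 -0.32] gap 0.585 gf 41.6
(461.0, 60.0, 150.0, 1.7) -> [-2.735, -1.155, -4.935] 2.667
(474.0, -363.0, 150.0, 1.7) -> [-15.88, -6.275, -4.932] 2.667
```

Call:
drive_tool(motion=[[[40,0,0,-1.5,0],[40,0,0,-3,0],[40,0,0,-4.6,0],[40,-15.85,-6.27,-4.95,2.67],[40,-15.85,-6.27,-4.95,2.67],[40,-15.85,-6.27,-4.95,2.67],[40,-15.85,-6.27,-4.95,2.67],[40,-15.85,-6.27,-4.95,2.67],[40,-15.85,-6.27,-4.95,2.67],[40,-15.85,-6.27,-4.95,2.67]]])

```text
t: 25.35
tcp_pos: [0.4686, -0.2025, 0.1463]
tool_rot: [0.697, 0.717, 0.0, 0.001]
force: [1.4, 0.3, -0.7]
finger_gap: 0.585
gripper_force: 42.6
```

```bash
python3 go.py 474,-362,150,1.7
```

```text
t 25.35 tcp [ 468.6 -202.5  146.3] ang 1.64 tilt -1.0 F [ 1.4  0.3 -0.7] q [-0.63  0.5   1.8   0.    0.84 -0.66] gap 0.585 gf 42.6
(474.0, -362.0, 150.0, 1.7) -> [-5.321, 0.028, -0.12] -0.008
```

Call:
drive_tool(motion=[[[40,-5.2,0.03,0,0],[40,-5.2,0.03,0,0],[40,-5.2,0.03,0,0],[40,-5.2,0.03,0,0],[40,-5.2,0.03,0,0],[40,-5.2,0.03,0,0],[40,-5.2,0.03,0,0]]])

```text
t: 26.05
tcp_pos: [0.474, -0.3541, 0.1455]
tool_rot: [0.696, 0.718, 0.0, -0.001]
force: [0.9, -0.1, -1.2]
finger_gap: 0.591
gripper_force: 42.6
```

```bash
python3 go.py 474,-362,6,1.7; python3 - <<'E'
from meas import *
a=snap("top","t10");b=snap("side","s10")
cv2.imwrite("pics/c7.png",cv2.hconcat([crop(a,330,140,460,245,3),crop(b,270,90,400,195,3)]))
E
```

```text
t 26.05 tcp [ 474.  -354.1  145.5] ang 1.75 tilt -1.0 F [ 0.9 -0.1 -1.2] q [-0.83  0.59  1.6   0.    0.96 -0.86] gap 0.591 gf 42.6
(474.0, -362.0, 6.0, 1.7) -> [-0.269, -0.003, 4.648] 0.006
```

View pics/c7.png

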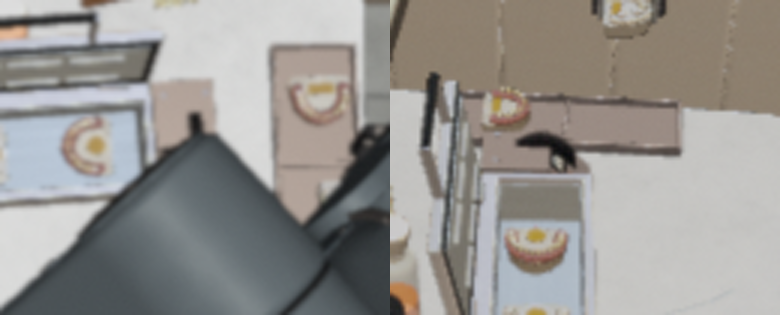

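remake_a lies flat in the far bay at top crop (318,98). Lowering remake_b into the near bay.

Call:
drive_tool(motion=[[[40,-0.25,0,1.6,0],[40,-0.25,0,3.0,0],[40,-0.25,0,4.0,0],[40,-0.25,0,4.4,0],[40,-0.25,0,4.62,0],[40,-0.25,0,4.7,0],[85,-0.25,0,4.7,0],[85,-0.25,0,4.7,0],[85,-0.25,0,4.6,0],[85,-0.25,0,3.4,0]]])

```text
t: 27.15
tcp_pos: [0.4727, -0.362, 0.041]
tool_rot: [0.697, 0.717, 0.0, -0.004]
force: [0.1, -0.4, -0.8]
finger_gap: 0.995
gripper_force: 0.0
```

```bash
python3 go.py 474,-362,150,1.7 480,-150,300,5.4 631,-44.5,300,5.4
```

```text
t 27.15 tcp [ 472.7 -362.    41. ] ang 1.65 tilt -0.99997 F [ 0.1 -0.4 -0.8] q [-0.84  0.76  1.63 -0.    0.76 -0.87] gap 0.995 gf 0.0
(474.0, -362.0, 150.0, 1.7) -> [0.019, 0.026, -3.635] -0.006
(480.0, -150.0, 300.0, 5.4) -> [7.106, 0.404, -8.596] -0.469
(631.0, -44.5, 300.0, 5.4) -> [10.477, 5.537, -8.601] -0.469
```

Call:
drive_tool(motion=[[[85,0,0,-1.6,0],[85,0,0,-3.4,0],[85,7.1,0.4,-8.6,-0.47],[85,7.1,0.4,-8.6,-0.47],[45,7.1,0.4,-8.6,-0.47],[45,7.1,0.4,-8.6,-0.47],[45,7.1,0.4,-8.6,-0.47],[45,7.1,0.4,-8.6,-0.47],[45,7.1,0.4,-8.6,-0.47]]])

```text
t: 28.05
tcp_pos: [0.4811, -0.1496, 0.3038]
tool_rot: [0.672, 0.741, 0.0, 0.003]
force: [0.3, -0.7, -0.6]
finger_gap: 0.525
gripper_force: 0.0
```

```bash
python3 go.py 632.5,-44,290,5.4 ; python3 - <<'E'
from meas import *
a=snap("top","t11");b=snap("side","s11")
cv2.imwrite("pics/c8.png",cv2.hconcat([crop(a,290,125,455,245,2.4),crop(b,270,95,400,191,3)]))
E
```

```text
t 28.05 tcp [ 481.1 -149.6  303.8] ang 5.6 tilt -0.99999 F [ 0.3 -0.7 -0.6] q [-0.52  0.28  1.64 -0.    1.22 -0.62] gap 0.525 gf 0.0
(632.5, -44.0, 290.0, 5.4) -> [3.012, 5.362, 0.471] 0.025
```

View pics/c8.png

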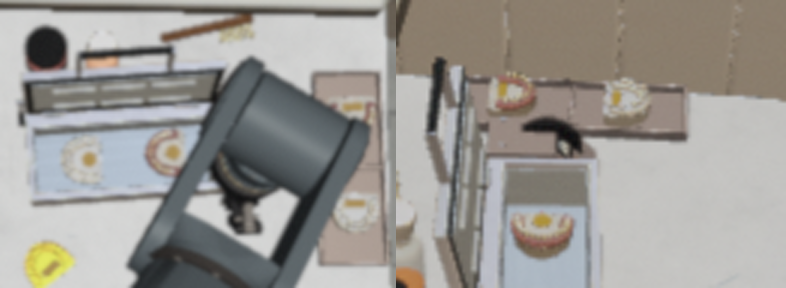

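All four casts are in place. Round tags are in the chamber at top crop (82,158) and (168,152), and oblong tags are in the bays at (352,107) and (355,207). Next I'll take the handle.

Call:
drive_tool(motion=[[[45,3.0,5.35,0.45,0.03],[45,3.0,5.35,0.45,0.03],[45,3.0,5.35,0.45,0.03],[45,3.0,5.35,0.45,0.03],[45,3.0,5.35,0.45,0.03],[45,3.0,5.35,0.45,0.03],[45,3.0,5.35,0.45,0.03],[45,3.0,5.35,0.45,0.03]]])

```text
t: 28.95
tcp_pos: [0.6307, -0.0475, 0.2875]
tool_rot: [0.675, 0.738, -0.0, -0.0]
force: [-0.5, -0.9, 0.5]
finger_gap: 0.526
gripper_force: 0.0
```

```bash
python3 go.py 632.5,-44,220,5.4; python3 - <<'E'
import numpy as np
x0,z0=162-162*np.cos(1.75)+6*np.sin(1.75),162*np.sin(1.75)+6*np.cos(1.75)
for t in np.arange(1.75,-.01,-.07): print(round(t,2),((162-162*np.cos(t)+6*np.sin(t)-x0)/30).round(2),((162*np.sin(t)+6*np.cos(t)-z0)/-30).round(2))
E
```

```text
t 28.95 tcp [630.7 -47.5 287.5] ang 5.05 tilt -1.0 F [-0.5 -0.9  0.5] q [-0.25  0.48  1.35 -0.    1.31 -0.34] gap 0.526 gf 0.0
(632.5, -44.0, 220.0, 5.4) -> [0.11, 0.072, 2.251] -0.043
1.75 0.0 -0.0
1.68 -0.37 -0.07
1.61 -0.75 -0.11
1.54 -1.13 -0.13
1.47 -1.5 -0.11
1.4 -1.88 -0.08
1.33 -2.25 -0.01
1.26 -2.62 0.08
1.19 -2.98 0.19
1.12 -3.33 0.33
1.05 -3.67 0.49
0.98 -4.0 0.68
0.91 -4.32 0.89
0.84 -4.61 1.12
0.77 -4.9 1.38
0.7 -5.16 1.65
0.63 -5.4 1.93
0.56 -5.63 2.24
0.49 -5.83 2.56
0.42 -6.01 2.89
0.35 -6.16 3.24
0.28 -6.29 3.59
0.21 -6.4 3.96
0.14 -6.48 4.33
0.07 -6.53 4.7
-0.0 -6.56 5.08
```

Call:
drive_tool(motion=[[[45,0.07,0.07,1.2,-0.04],[45,0.07,0.07,2.0,-0.04],[45,0.07,0.07,2.25,-0.04],[45,0.07,0.07,2.25,-0.04],[0,0.07,0.07,2.25,-0.04],[0,0.07,0.07,2.25,-0.04],[0,0.07,0.07,2.25,-0.04],[0,0.07,0.07,2.25,-0.04],[0,0.07,0.07,2.25,-0.04],[0,0.07,0.07,2.25,-0.04]]])

```text
t: 29.95
tcp_pos: [0.6327, -0.0442, 0.2222]
tool_rot: [0.672, 0.74, -0.001, 0.0]
force: [-4.7, -0.4, 5.1]
finger_gap: 0.095
gripper_force: 39.2
```

```bash
python3 go.py
```

```text
t 29.95 tcp [632.7 -44.2 222.2] ang 5.5 tilt -1.0 F [-4.7 -0.4  5.1] q [-0.24  0.55  1.42 -0.    1.18 -0.34] gap 0.095 gf 39.2
```

Call:
drive_tool(motion=[[[0,0,-0.37,-0.07,0],[0,0,-0.75,-0.11,0],[0,0,-1.13,-0.13,0],[0,0,-1.5,-0.11,0],[0,0,-1.88,-0.08,0],[0,0,-2.25,-0.01,0],[0,0,-2.62,0.08,0],[0,0,-2.98,0.19,0],[0,0,-3.33,0.33,0],[0,0,-3.67,0.49,0]]])

```text
t: 30.95
tcp_pos: [0.522, -0.0537, 0.2049]
tool_rot: [0.672, 0.74, -0.0, -0.001]
force: [1.0, 1.6, -0.4]
finger_gap: 0.095
gripper_force: 42.1
```

Call:
drive_tool(motion=[[[0,0,-0.33,0.19,0],[0,0,-0.65,0.4,0],[0,0,-0.94,0.63,0],[0,0,-1.23,0.89,0],[0,0,-1.49,1.16,0],[0,0,-1.73,1.44,0],[0,0,-1.96,1.75,0],[0,0,-2.16,2.07,0],[0,0,-2.34,2.4,0],[0,0,-2.49,2.75,0]]])

```text
t: 31.95
tcp_pos: [0.448, -0.0605, 0.1221]
tool_rot: [0.672, 0.74, -0.0, -0.001]
force: [1.5, 4.8, -1.9]
finger_gap: 0.097
gripper_force: 41.6
```

```bash
python3 go.py 436.8,-62.3,67.4,5.4
```

```text
t 31.95 tcp [448.  -60.5 122.1] ang 5.49 tilt -1.0 F [ 1.5  4.8 -1.9] q [-0.38  0.49  1.96  0.    0.7  -0.48] gap 0.097 gf 41.6
(436.8, -62.3, 67.4, 5.4) -> [-0.026, -0.372, 1.824] 0.012
```

Call:
drive_tool(motion=[[[0,0,-0.09,0.24,0],[0,0,-0.16,0.48,0],[0,0,-0.22,0.72,0],[0,0,-0.27,0.94,0],[0,0,-0.31,1.14,0],[0,0,-0.34,1.32,0],[0,0,-0.36,1.46,0],[0,0,-0.37,1.57,0],[0,0,-0.38,1.65,0],[0,0,-0.38,1.7,0]]])

```text
t: 32.95
tcp_pos: [0.4369, -0.0618, 0.0715]
tool_rot: [0.672, 0.74, -0.0, -0.002]
force: [-1.2, 5.2, -0.7]
finger_gap: 0.094
gripper_force: 41.7
```

Call:
drive_tool(motion=[[[0,0,0,0.04,0],[0,0,0,0.08,0],[0,0,0,0.12,0],[0,0,0,0.15,0],[0,0,0,0.18,0],[0,0,0,0.2,0],[0,0,0,0.2,0],[0,0,0,0.2,0]]])

```text
t: 33.75
tcp_pos: [0.4368, -0.062, 0.0682]
tool_rot: [0.672, 0.74, -0.0, -0.001]
force: [-6.5, 6.2, 25.7]
finger_gap: 0.098
gripper_force: 44.1
```

```bash
python3 go.py 436.8,-62.3,67.4,5.4
```

```text
t 33.75 tcp [436.8 -62.   68.2] ang 5.55 tilt -1.0 F [-6.5  6.2 25.7] q [-0.39  0.6   2.02 -0.    0.53 -0.49] gap 0.098 gf 44.1
(436.8, -62.3, 67.4, 5.4) -> [-0.011, 0.0, 0.028] 0.018
```

Call:
drive_tool(motion=[[[0,0,0,-0.02,0],[0,0,0,-0.04,0],[45,0,0,-0.04,0],[45,0,0,-0.04,0],[45,0,0,-0.04,0],[45,0,0,-1.2,0],[45,0,0,-2.6,0],[20,-2,-1,-4,0],[20,3,-3,-4.5,0],[20,3,-3,-4.5,0]]])

```text
t: 34.75
tcp_pos: [0.3688, -0.0244, 0.1921]
tool_rot: [0.676, 0.737, 0.001, 0.002]
force: [-0.1, 1.3, 0.2]
finger_gap: 0.236
gripper_force: 0.0
```

```bash
python3 go.py; python3 - <<'E'
from meas import *
a=snap("top","t12");b=snap("side","s12")
cv2.imwrite("pics/c9.png",cv2.hconcat([crop(a,370,165,410,211,10)[:460],crop(b,296,125,336,171,10)]))
g=cv2.cvtColor(a,cv2.COLOR_BGR2GRAY)
for c,ar,m in blobs(g<60,10,600):
    if 295<c[0]<405 and 150<c[1]<235: P=ang(m);print("top black",c.round(1),ar,P.min(0),P.max(0))
for c,ar,m in blobs(cv2.cvtColor(b,cv2.COLOR_BGR2GRAY)<60,15,600):
    if 290<c[0]<380 and 125<c[1]<225: P=ang(m);print("side black",c.round(1),ar,P.min(0),P.max(0))
# prediction of wheel outline: axis unit x guess xa, top z .092
o=np.array([.5398,-.0537]);A=np.radians(5.4);ex=np.array([np.cos(A),np.sin(A)]);ey=np.array([-np.sin(A),np.cos(A)])
for xa in(-.02,-.01,0):
    for yw in(-.165,):
        p=[np.r_[o+(xa+dx)*ex+(yw+dy)*ey,z] for dx,z in((0,.092),(.024,.0825),(-.024,.0825),(-.036,.056)) for dy in(-.007,.007)]
        print(xa,proj("top",p).round(1).tolist(),proj("side",p).round(1).tolist())
E
```

```text
t 34.75 tcp [368.8 -24.4 192.1] ang 4.99 tilt -0.99999 F [-0.1  1.3  0.2] q [-0.37  0.26  2.08 -0.    0.8  -0.46] gap 0.236 gf 0.0
top black [395.  188.8] 70 [393 178] [397 197]
top black [344.9 222.7] 16 [342 222] [349 224]
side black [323.1 138.1] 87 [313 134] [331 143]
side black [355.8 172.3] 36 [355 161] [357 183]
side black [300.7 214.4] 24 [298 211] [304 218]
-0.02 [[398.3, 190.7], [393.8, 191.0], [397.0, 183.4], [392.5, 183.7], [398.5, 198.9], [394.0, 199.2], [397.4, 203.8], [392.9, 204.1]] [[325.3, 133.3], [325.4, 136.0], [317.5, 135.7], [317.4, 138.5], [333.1, 135.9], [333.2, 138.6], [336.7, 142.8], [336.8, 145.6]]
-0.01 [[398.0, 187.4], [393.4, 187.8], [396.7, 180.1], [392.1, 180.5], [398.2, 195.6], [393.7, 196.0], [397.0, 200.6], [392.6, 200.9]] [[322.1, 133.2], [322.1, 136.0], [314.2, 135.7], [314.2, 138.5], [329.8, 135.8], [329.9, 138.6], [333.5, 142.8], [333.6, 145.5]]
0 [[397.7, 184.2], [393.1, 184.5], [396.4, 176.9], [391.8, 177.3], [397.9, 192.4], [393.3, 192.7], [396.7, 197.4], [392.2, 197.7]] [[318.8, 133.2], [318.8, 136.0], [310.9, 135.7], [310.9, 138.4], [326.6, 135.8], [326.6, 138.6], [330.3, 142.8], [330.4, 145.5]]
```

View pics/c9.png

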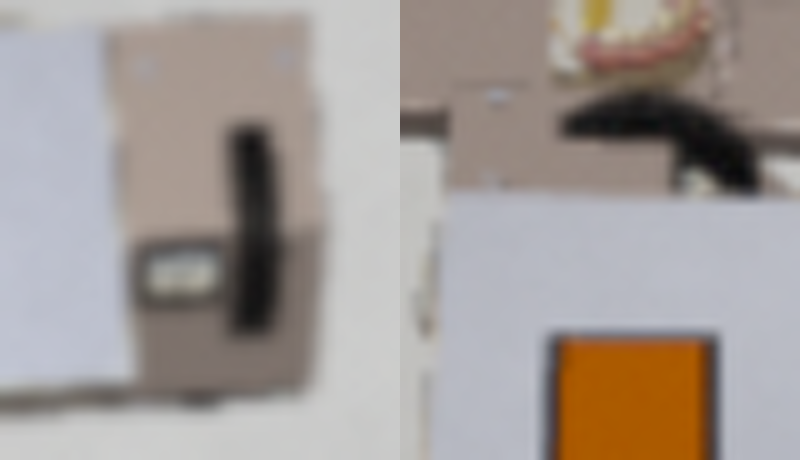

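The lid is shut. The wheel is at top (395,188), with its axis at about (552.5,-220.3), and the window at top (388,192) is too coarse to read directly. I'll roll up to the stop at 9, keeping window pictures, and then roll back two digits.

```bash
python3 go.py 538.5,-221.6,150,-84.6; python3 - <<'E'
import numpy as np
for p in range(-27,25,6): p=np.radians(p); print(((31*np.sin(p)+14.07)/30).round(2), (-(31*np.cos(p)-27.6)/30).round(2))
E
```

```text
t 34.85 tcp [362.  -18.4 191.4] ang 5.55 tilt -0.99998 F [-0.4 -0.3  0.7] q [-0.36  0.25  2.09  0.    0.8  -0.46] gap 0.232 gf 0.0
(538.5, -221.6, 150.0, -84.6) -> [-7.315, 5.207, 1.334] -11.231
-0.0 -0.0
0.1 -0.04
0.2 -0.08
0.31 -0.1
0.41 -0.11
0.52 -0.11
0.63 -0.1
0.74 -0.08
0.84 -0.04
```

Call:
drive_tool(motion=[[[34,-7.3,5.2,0.9,11.27],[34,-7.3,5.2,0.9,11.27],[34,-7.3,5.2,0.9,11.27],[34,-7.3,5.2,0.9,11.27],[34,-7.3,5.2,0.9,11.27],[34,-7.3,5.2,0.9,11.27],[34,-7.3,5.2,0.9,11.27],[34,-7.3,5.2,0.9,11.27],[34,-7.3,5.2,0.9,11.27],[34,-7.3,5.2,0.9,11.27]]], squeeze=20)

```text
t: 35.85
tcp_pos: [0.544, -0.2251, 0.1635]
tool_rot: [0.997, 0.08, -0.0, 0.0]
force: [-0.2, -1.0, 0.9]
finger_gap: 0.397
gripper_force: 0.0
```

Call:
drive_tool(motion=[[[34,0,0,0,0.3],[34,0,0,0,0.3],[34,0,0,0,0.3]]])

```text
t: 36.15
tcp_pos: [0.544, -0.2247, 0.1638]
tool_rot: [0.998, 0.063, -0.0, 0.0]
force: [-0.8, 0.2, -0.5]
finger_gap: 0.396
gripper_force: 0.0
```

```bash
python3 go.py 538.5,-221.6,84,-84.6
```

```text
t 36.15 tcp [ 544.  -224.7  163.8] ang -82.78 tilt -1.0 F [-0.8  0.2 -0.5] q [-0.58  0.56  1.59 -0.    0.99  0.86] gap 0.396 gf 0.0
(538.5, -221.6, 84.0, -84.6) -> [-0.167, -0.128, 2.661] 0.227
```

Call:
drive_tool(motion=[[[34,-0.17,-0.13,1.0,0.23],[34,-0.17,-0.13,2.0,0.23],[34,-0.17,-0.13,2.5,0.23],[34,-0.17,-0.13,2.65,0.23],[34,-0.17,-0.13,2.65,0.23],[0,-0.17,-0.13,2.65,0.23],[0,-0.17,-0.13,2.65,0.23],[0,-0.17,-0.13,2.65,0.23],[0,-0.17,-0.13,2.65,0.23]]])

```text
t: 37.05
tcp_pos: [0.5373, -0.218, 0.0853]
tool_rot: [0.999, 0.046, -0.001, -0.003]
force: [0.5, 7.7, -0.0]
finger_gap: 0.153
gripper_force: 21.8
```

```bash
python3 go.py 538.5,-221.6,84,-84.6; python3 - <<'E'
from meas import *
a=snap("top","t13");b=snap("side","s13")
cv2.imwrite("pics/c10.png",cv2.hconcat([crop(a,360,150,420,210,6),crop(b,290,105,350,165,6)]))
E
```

```text
t 37.05 tcp [ 537.3 -218.    85.3] ang -84.74 tilt -0.99998 F [ 0.5  7.7 -0. ] q [-0.58  0.67  1.66  0.    0.81  0.9 ] gap 0.153 gf 21.8
(538.5, -221.6, 84.0, -84.6) -> [0.027, 0.125, 0.041] -0.017
```

View pics/c10.png

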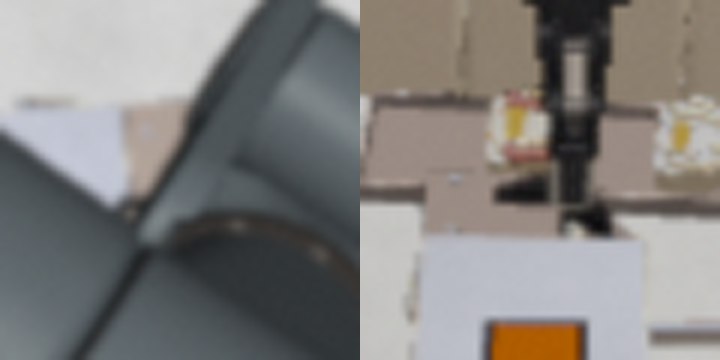

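Wheel is gripped (13 mm gap; side crop (570,200)). First upward stroke, easing y by 3 mm.

Call:
drive_tool(motion=[[[0,0.1,-0.05,-0.04,0],[0,0.2,-0.1,-0.08,0],[0,0.31,-0.1,-0.1,0],[0,0.41,-0.1,-0.11,0],[0,0.52,-0.1,-0.11,0],[0,0.63,-0.1,-0.1,0],[0,0.74,-0.1,-0.08,0],[0,0.84,-0.1,-0.04,0],[0,0.84,-0.1,-0.04,0],[0,0.84,-0.1,-0.04,0]]])

```text
t: 38.15
tcp_pos: [0.5637, -0.2155, 0.0867]
tool_rot: [0.999, 0.046, 0.001, -0.0]
force: [-3.3, 4.3, 4.5]
finger_gap: 0.154
gripper_force: 21.4
```

```bash
python3 go.py
```

```text
t 38.15 tcp [ 563.7 -215.5   86.7] ang -84.71 tilt -1.0 F [-3.3  4.3  4.5] q [-0.55  0.69  1.6   0.    0.85  0.93] gap 0.154 gf 21.4
```

Call:
drive_tool(motion=[[[26,0,0,0,0],[26,0,-0.03,0,0],[26,0,-0.05,-0.7,0],[26,-0.84,-0.05,-0.7,0],[26,-0.84,-0.05,0.04,0],[26,-0.84,-0.05,0.04,0],[0,-0.84,-0.05,0.04,0],[0,-0.84,-0.05,0.04,0],[0,-0.84,-0.05,0.04,0],[0,-0.84,-0.05,0.04,0]]])

```text
t: 39.15
tcp_pos: [0.5387, -0.2174, 0.0848]
tool_rot: [0.999, 0.046, 0.001, 0.001]
force: [0.6, -3.0, -5.4]
finger_gap: 0.151
gripper_force: 22.0
```

Call:
drive_tool(motion=[[[0,0.1,0,-0.04,0],[0,0.2,0,-0.08,0],[0,0.31,0,-0.1,0],[0,0.41,0,-0.11,0],[0,0.52,0,-0.11,0],[0,0.63,0,-0.1,0],[0,0.74,0,-0.08,0],[0,0.84,0,-0.04,0],[0,0.84,0,-0.04,0]]])

```text
t: 40.05
tcp_pos: [0.5625, -0.2154, 0.0867]
tool_rot: [0.999, 0.047, -0.001, 0.001]
force: [-2.8, -4.3, 0.3]
finger_gap: 0.156
gripper_force: 21.0
```

```bash
python3 go.py
```

```text
t 40.05 tcp [ 562.5 -215.4   86.7] ang -84.63 tilt -1.0 F [-2.8 -4.3  0.3] q [-0.55  0.69  1.6  -0.    0.85  0.93] gap 0.156 gf 21.0
```

Call:
drive_tool(motion=[[[26,0,0,0,0],[26,0,0.02,0,0],[26,0,0.02,-0.7,0],[26,-0.84,0.02,-0.7,0],[26,-0.84,0.02,0.04,0],[26,-0.84,0.02,0.04,0],[0,-0.84,0.02,0.04,0],[0,-0.84,0.02,0.04,0],[0,-0.84,0.02,0.04,0],[0,-0.84,0.02,0.04,0]]])

```text
t: 41.05
tcp_pos: [0.5384, -0.2175, 0.0849]
tool_rot: [0.999, 0.046, 0.0, 0.0]
force: [0.0, -2.1, -2.8]
finger_gap: 0.157
gripper_force: 22.4
```

Call:
drive_tool(motion=[[[0,0.1,0,-0.04,0],[0,0.2,0,-0.08,0],[0,0.31,0,-0.1,0],[0,0.41,0,-0.11,0],[0,0.52,0,-0.11,0],[0,0.63,0,-0.1,0],[0,0.74,0,-0.08,0],[0,0.84,0,-0.04,0],[0,0.84,0,-0.04,0]]])

```text
t: 41.95
tcp_pos: [0.5627, -0.2154, 0.0866]
tool_rot: [0.999, 0.047, -0.001, 0.0]
force: [-3.2, -3.0, 2.7]
finger_gap: 0.153
gripper_force: 21.5
```

Call:
drive_tool(motion=[[[26,0,0,0,0],[26,0,0,0,0],[26,0,0,-0.7,0],[26,-0.84,0,-0.7,0],[26,-0.84,0,0.04,0],[26,-0.84,0,0.04,0],[0,-0.84,0,0.04,0],[0,-0.84,0,0.04,0],[0,-0.84,0,0.04,0],[0,-0.84,0,0.04,0]]])

```text
t: 42.95
tcp_pos: [0.5384, -0.2175, 0.0848]
tool_rot: [0.999, 0.046, 0.0, 0.0]
force: [0.9, -0.8, -3.7]
finger_gap: 0.15
gripper_force: 22.4
```

Call:
drive_tool(motion=[[[0,0.1,0,-0.04,0],[0,0.2,0,-0.08,0],[0,0.31,0,-0.1,0],[0,0.41,0,-0.11,0],[0,0.52,0,-0.11,0],[0,0.63,0,-0.1,0],[0,0.74,0,-0.08,0],[0,0.84,0,-0.04,0],[0,0.84,0,-0.04,0]]])

```text
t: 43.85
tcp_pos: [0.5627, -0.2154, 0.0866]
tool_rot: [0.999, 0.047, -0.001, 0.0]
force: [-2.8, -3.0, 1.9]
finger_gap: 0.154
gripper_force: 21.1
```

```bash
python3 go.py
```

```text
t 43.85 tcp [ 562.7 -215.4   86.6] ang -84.64 tilt -1.0 F [-2.8 -3.   1.9] q [-0.55  0.69  1.6  -0.    0.85  0.93] gap 0.154 gf 21.1
```

Call:
drive_tool(motion=[[[26,0,0,0,0],[26,0,0,0,0],[26,0,0,-0.7,0],[26,-0.84,0,-0.7,0],[26,-0.84,0,0.04,0],[26,-0.84,0,0.04,0],[0,-0.84,0,0.04,0],[0,-0.84,0,0.04,0],[0,-0.84,0,0.04,0],[0,-0.84,0,0.04,0]]])

```text
t: 44.85
tcp_pos: [0.5385, -0.2175, 0.0848]
tool_rot: [0.999, 0.046, 0.0, 0.0]
force: [0.9, -1.2, -4.2]
finger_gap: 0.152
gripper_force: 22.3
```

Call:
drive_tool(motion=[[[0,0.1,0,-0.04,0],[0,0.2,0,-0.08,0],[0,0.31,0,-0.1,0],[0,0.41,0,-0.11,0],[0,0.52,0,-0.11,0],[0,0.63,0,-0.1,0],[0,0.74,0,-0.08,0],[0,0.84,0,-0.04,0],[0,0.84,0,-0.04,0]]])

```text
t: 45.75
tcp_pos: [0.5626, -0.2154, 0.0866]
tool_rot: [0.999, 0.047, -0.001, 0.0]
force: [-3.9, -3.0, 2.1]
finger_gap: 0.152
gripper_force: 21.5
```

Call:
drive_tool(motion=[[[26,0,0,0,0],[26,0,0,0,0],[26,0,0,-0.7,0],[26,-0.84,0,-0.7,0],[26,-0.84,0,0.04,0],[26,-0.84,0,0.04,0],[0,-0.84,0,0.04,0],[0,-0.84,0,0.04,0],[0,-0.84,0,0.04,0],[0,-0.84,0,0.04,0]]])

```text
t: 46.75
tcp_pos: [0.5385, -0.2175, 0.0848]
tool_rot: [0.999, 0.046, 0.0, 0.0]
force: [1.3, -1.2, -3.6]
finger_gap: 0.147
gripper_force: 22.3
```

Call:
drive_tool(motion=[[[0,0.1,0,-0.04,0],[0,0.2,0,-0.08,0],[0,0.31,0,-0.1,0],[0,0.41,0,-0.11,0],[0,0.52,0,-0.11,0],[0,0.63,0,-0.1,0],[0,0.74,0,-0.08,0],[0,0.84,0,-0.04,0],[0,0.84,0,-0.04,0]]])

```text
t: 47.65
tcp_pos: [0.5627, -0.2154, 0.0866]
tool_rot: [0.999, 0.047, -0.0, 0.0]
force: [-3.8, -2.5, 1.6]
finger_gap: 0.155
gripper_force: 21.2
```

```bash
python3 go.py
```

```text
t 47.65 tcp [ 562.7 -215.4   86.6] ang -84.65 tilt -1.0 F [-3.8 -2.5  1.6] q [-0.55  0.69  1.6  -0.    0.85  0.93] gap 0.155 gf 21.2
```

Call:
drive_tool(motion=[[[26,0,0,0,0],[26,0,0,0,0],[26,0,0,-1,0],[26,-2,-2,-3.4,0],[26,-4.6,-4.5,-3.4,0],[26,-4.6,-4.5,-3.4,0],[26,-4.6,-4.5,-3.4,0],[26,-4.6,-4.5,-3.4,0]]])

```text
t: 48.45
tcp_pos: [0.4078, -0.0889, 0.1885]
tool_rot: [0.999, 0.047, -0.002, -0.002]
force: [0.5, -0.3, -0.5]
finger_gap: 0.306
gripper_force: 0.0
```

```bash
python3 go.py; python3 - <<'E'
from meas import *
a=snap("top","t14"); z=cv2.imread("pics/t12.png")
f=lambda im: cv2.resize(im[184:200,380:396],None,fx=24,fy=24,interpolation=cv2.INTER_CUBIC)
cv2.imwrite("pics/c11.png",cv2.hconcat([f(z),f(a)]))
E
```

```text
t 48.45 tcp [407.8 -88.9 188.5] ang -84.6 tilt -0.99999 F [ 0.5 -0.3 -0.5] q [-0.48  0.33  1.98  0.    0.85  0.99] gap 0.306 gf 0.0
```

View pics/c11.png

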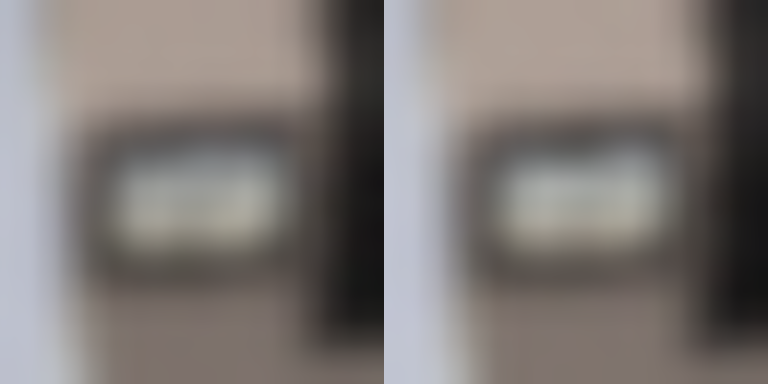

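The window is too coarse to read: right crop centre (580,200) differs only faintly from before. I'll work by feel from the 9 stop, where the force will show.

Call:
drive_tool(motion=[[[26,3.76,4.5,1.5,0],[26,3.76,4.5,1.5,0],[26,3.76,4.5,1.5,0],[26,3.76,4.5,1.5,0],[26,3.76,4.5,1.5,0],[26,3.76,4.5,1.5,0],[26,3.76,4.5,2.8,0],[26,3.76,4.5,3.44,0],[26,3.76,4.5,3.44,0],[26,3.76,4.5,3.44,0]]])

```text
t: 49.5
tcp_pos: [0.5375, -0.2165, 0.0847]
tool_rot: [0.999, 0.047, -0.0, -0.0]
force: [0.7, 0.2, 0.5]
finger_gap: 0.303
gripper_force: 0.0
```

Call:
drive_tool(motion=[[[0,0,0,0,0],[0,0,0,0,0],[0,0,0,0,0],[0,0,0,0,0]]])

```text
t: 49.9
tcp_pos: [0.5382, -0.2176, 0.0854]
tool_rot: [0.999, 0.046, 0.0, 0.0]
force: [-1.5, -1.7, 2.6]
finger_gap: 0.155
gripper_force: 22.3
```

Call:
drive_tool(motion=[[[0,0.1,0,-0.04,0],[0,0.2,0,-0.08,0],[0,0.31,0,-0.1,0],[0,0.41,0,-0.11,0],[0,0.52,0,-0.11,0],[0,0.63,0,-0.1,0],[0,0.74,0,-0.08,0],[0,0.84,0,-0.04,0],[0,0.84,0,-0.04,0]]])

```text
t: 50.8
tcp_pos: [0.5623, -0.2154, 0.0861]
tool_rot: [0.999, 0.047, -0.001, 0.0]
force: [-3.8, -3.4, 3.3]
finger_gap: 0.153
gripper_force: 23.5
```

```bash
python3 go.py
```

```text
t 50.8 tcp [ 562.3 -215.4   86.1] ang -84.65 tilt -1.0 F [-3.8 -3.4  3.3] q [-0.55  0.69  1.6  -0.    0.85  0.93] gap 0.153 gf 23.5
```

Call:
drive_tool(motion=[[[26,0,0,0,0],[26,0,0,0,0],[26,0,0,-0.7,0],[26,-0.84,0,-0.7,0],[26,-0.84,0,0.04,0],[26,-0.84,0,0.04,0],[0,-0.84,0,0.04,0],[0,-0.84,0,0.04,0],[0,-0.84,0,0.04,0],[0,-0.84,0,0.04,0]]], squeeze=60)

```text
t: 51.8
tcp_pos: [0.5382, -0.2175, 0.0847]
tool_rot: [0.999, 0.046, 0.0, 0.0]
force: [0.8, -2.1, -4.0]
finger_gap: 0.135
gripper_force: 58.5
```

Call:
drive_tool(motion=[[[0,0.1,0,-0.04,0],[0,0.2,0,-0.08,0],[0,0.31,0,-0.1,0],[0,0.41,0,-0.11,0]]])

```text
t: 52.2
tcp_pos: [0.5482, -0.2166, 0.0868]
tool_rot: [0.999, 0.046, -0.002, -0.0]
force: [-0.9, -3.7, -8.8]
finger_gap: 0.132
gripper_force: 61.1
```

Call:
drive_tool(motion=[[[0,0.11,0,0,0],[0,0.22,0,0.01,0],[0,0.33,0,0.03,0],[0,0.43,0,0.07,0],[0,0.43,0,0.07,0]]])

```text
t: 52.7
tcp_pos: [0.5631, -0.2153, 0.0862]
tool_rot: [0.999, 0.046, -0.0, 0.0]
force: [-3.0, -3.4, -3.6]
finger_gap: 0.132
gripper_force: 58.6
```

```bash
python3 go.py; python3 - <<'E'
import cv2,numpy as np
a=cv2.imread("pics/t12.png");b=cv2.imread("pics/t14.png");c=cv2.imread("pics/top0.png")
for i in(a,b,c): print(cv2.cvtColor(i,cv2.COLOR_BGR2GRAY)[188:197,383:394])
E
```

```text
t 52.7 tcp [ 563.1 -215.3   86.2] ang -84.72 tilt -1.0 F [-3.  -3.4 -3.6] q [-0.55  0.69  1.6  -0.    0.85  0.93] gap 0.132 gf 58.6
[[155 143 136 134 130 126 124 121 119 114  87]
 [131 108  99  95  92  94  93  89  86  89  75]
 [114  91  99 103 110 119 119 117 101  87  69]
 [108  99 132 145 147 148 150 152 123  87  63]
 [104 104 145 159 154 154 163 165 129  87  58]
 [104 102 139 153 145 147 156 146 111  79  58]
 [106  86 101 109 102 104 108 101  82  71  55]
 [114  87  83  83  81  83  88  89  86  75  51]
 [132 108 103 103 103 103 106 107 102  84  53]]
[[159 146 139 136 133 128 126 123 121 117  89]
 [134 110 100  97  90  86  92  93  88  92  76]
 [116  93 101 108 105 107 120 126 104  88  73]
 [109 101 137 159 159 156 157 158 126  89  63]
 [107 106 148 169 165 160 166 166 130  87  58]
 [107 104 140 158 152 150 155 147 112  79  58]
 [108  86 103 113 110 107 109 101  84  73  55]
 [117  89  85  87  86  86  89  91  87  77  53]
 [134 111 106 106 106 107 108 109 105  86  53]]
[[147 137 129 126 121 120 117 115 113 109  83]
 [124 103  94  90  87  89  87  84  82  85  71]
 [108  87  94  98 104 113 113 113  96  83  65]
 [101  94 125 138 141 142 142 145 116  82  59]
 [ 99  99 137 152 146 147 156 157 123  82  55]
 [ 99  97 132 147 138 139 147 138 105  76  54]
 [101  81  96 103  97  97 103  94  77  68  52]
 [109  81  79  79  77  78  83  85  82  71  48]
 [125 103  97  98  98  98  99 102  98  80  48]]
```

Call:
drive_tool(motion=[[[26,0,0,0,0],[26,0,0,0,0],[26,0,0,-0.7,0],[26,-0.84,0,-0.7,0],[26,-0.84,0,0.04,0],[26,-0.84,0,0.04,0],[0,-0.84,0,0.04,0],[0,-0.84,0,0.04,0],[0,-0.84,0,0.04,0],[0,-0.84,0,0.04,0]]], squeeze=40)

```text
t: 53.7
tcp_pos: [0.5386, -0.2175, 0.0851]
tool_rot: [0.999, 0.046, 0.001, 0.0]
force: [-0.2, -1.8, -0.7]
finger_gap: 0.144
gripper_force: 40.0
```

Call:
drive_tool(motion=[[[0,0.1,0,-0.04,0],[0,0.2,0,-0.08,0],[0,0.31,0,-0.1,0],[0,0.41,0,-0.11,0]]])

```text
t: 54.1
tcp_pos: [0.547, -0.2166, 0.087]
tool_rot: [0.999, 0.047, -0.004, -0.0]
force: [-7.8, -6.2, -2.0]
finger_gap: 0.143
gripper_force: 41.1
```

Call:
drive_tool(motion=[[[0,0.11,0,0,0],[0,0.22,0,0.01,0],[0,0.33,0,0.03,0],[0,0.43,0,0.07,0],[0,0.43,0,0.07,0]]])

```text
t: 54.6
tcp_pos: [0.5611, -0.2155, 0.0863]
tool_rot: [0.999, 0.047, -0.002, 0.0]
force: [-5.4, -4.2, 3.7]
finger_gap: 0.139
gripper_force: 41.0
```

Call:
drive_tool(motion=[[[26,0,0,0,0],[26,0,0,0,0],[26,0,0,-0.7,0],[26,-0.84,0,-0.7,0],[26,-0.84,0,0.04,0],[26,-0.84,0,0.04,0],[0,-0.84,0,0.04,0],[0,-0.84,0,0.04,0],[0,-0.84,0,0.04,0],[0,-0.84,0,0.04,0]]])

```text
t: 55.6
tcp_pos: [0.5384, -0.2175, 0.0848]
tool_rot: [0.999, 0.046, 0.0, 0.0]
force: [1.4, -1.7, -2.9]
finger_gap: 0.137
gripper_force: 40.1
```

Call:
drive_tool(motion=[[[0,0.1,0,-0.04,0],[0,0.2,0,-0.08,0],[0,0.31,0,-0.1,0],[0,0.41,0,-0.11,0]]])

```text
t: 56.0
tcp_pos: [0.5467, -0.2166, 0.0868]
tool_rot: [0.999, 0.047, -0.004, -0.0]
force: [-6.4, -6.1, -5.7]
finger_gap: 0.141
gripper_force: 40.7
```

Call:
drive_tool(motion=[[[0,0.11,0,0,0],[0,0.22,0,0.01,0],[0,0.33,0,0.03,0],[0,0.43,0,0.07,0],[0,0.43,0,0.07,0]]])

```text
t: 56.5
tcp_pos: [0.5611, -0.2155, 0.0863]
tool_rot: [0.999, 0.047, -0.002, 0.0]
force: [-4.7, -3.5, 1.4]
finger_gap: 0.142
gripper_force: 40.2
```

```bash
python3 go.py
```

```text
t 56.5 tcp [ 561.1 -215.5   86.3] ang -84.63 tilt -0.99999 F [-4.7 -3.5  1.4] q [-0.55  0.69  1.61 -0.    0.85  0.93] gap 0.142 gf 40.2
```

Call:
drive_tool(motion=[[[26,0,0,0,0],[26,0,0,0,0],[26,0,0,-0.7,0],[26,-0.84,0,-0.7,0],[26,-0.84,0,0.04,0],[26,-0.84,0,0.04,0],[0,-0.84,0,0.04,0],[0,-0.84,0,0.04,0],[0,-0.84,0,0.04,0],[0,-0.84,0,0.04,0]]], squeeze=80)

```text
t: 57.5
tcp_pos: [0.5385, -0.2175, 0.0851]
tool_rot: [0.999, 0.046, 0.001, 0.0]
force: [-0.6, -0.2, -0.3]
finger_gap: 0.121
gripper_force: 78.4
```

Call:
drive_tool(motion=[[[0,0.1,0,-0.04,0],[0,0.2,0,-0.08,0],[0,0.2,0,-0.08,0]]])

```text
t: 57.8
tcp_pos: [0.5408, -0.2172, 0.0859]
tool_rot: [0.999, 0.047, -0.004, -0.0]
force: [-6.0, -5.3, -4.1]
finger_gap: 0.12
gripper_force: 78.7
```

```bash
python3 go.py
```

```text
t 57.8 tcp [ 540.8 -217.2   85.9] ang -84.57 tilt -0.99997 F [-6.  -5.3 -4.1] q [-0.57  0.67  1.65 -0.01  0.82  0.91] gap 0.12 gf 78.7
```

Call:
drive_tool(motion=[[[0,-0.1,0,0,0],[26,-0.1,0,0,0],[26,-0.1,0,0,0],[26,-0.1,0,-1,0],[26,-2,-2,-3.4,0],[26,-4,-4.5,-3.4,0],[26,-4,-4.5,-3.4,0],[26,-4,-4.5,-3.4,0],[26,-4,-4.5,-3.4,0]]])

```text
t: 58.7
tcp_pos: [0.4068, -0.0885, 0.1905]
tool_rot: [0.999, 0.048, -0.002, -0.002]
force: [0.0, -0.2, -0.8]
finger_gap: 0.306
gripper_force: 0.0
```

```bash
python3 go.py 538.5,-217.5,130,-84.6 561.5,-215.4,85,-84.6; python3 - <<'E'
from meas import *
a=snap("top","t15"); b=cv2.imread("pics/t14.png");c=cv2.imread("pics/t12.png")
g=lambda i: cv2.cvtColor(i,cv2.COLOR_BGR2GRAY)[190:196,384:392].astype(float)
n=lambda x:(x/x.mean()*130).round().astype(int)
print(n(g(a)));print(n(g(b)));print(n(g(c)))
print(np.abs(n(g(a))-n(g(b))).mean(),np.abs(n(g(a))-n(g(c))).mean())
E
```

```text
t 58.7 tcp [406.8 -88.5 190.5] ang -84.54 tilt -0.99999 F [ 0.  -0.2 -0.8] q [-0.48  0.32  1.98  0.    0.85  0.99] gap 0.306 gf 0.0
(538.5, -217.5, 130.0, -84.6) -> [3.966, 4.705, 1.989] 0.008
(561.5, -215.4, 85.0, -84.6) -> [4.74, 4.713, 3.487] 0.008
[[102 111 116 115 124 137 139 114]
 [110 143 150 155 168 175 172 138]
 [115 155 161 159 168 182 182 144]
 [112 146 154 150 159 169 161 123]
 [ 96 109 112 111 115 119 112  92]
 [ 96  93  93  92  94  98 100  96]]
[[ 99 108 115 112 114 128 134 111]
 [108 146 169 169 166 167 168 134]
 [113 158 180 176 170 177 177 138]
 [111 149 168 162 160 165 157 119]
 [ 92 110 120 117 114 116 108  89]
 [ 95  91  93  92  92  95  97  93]]
[[100 108 113 120 130 130 128 111]
 [108 145 159 161 162 164 166 135]
 [114 159 174 169 169 178 181 141]
 [112 152 167 159 161 171 160 122]
 [ 94 111 119 112 114 118 111  90]
 [ 95  91  91  89  91  96  97  94]]
4.979166666666667 3.9791666666666665
```

The picture changed since the earlier one, so the later strokes did turn the wheel and it now stands at stop 9. I'll calibrate the stroke stop-to-stop by rolling down to 0 with a firm grip.

Call:
drive_tool(motion=[[[26,4.64,4.5,1.5,0],[26,4.64,4.5,1.5,0],[26,4.64,4.5,1.5,0],[26,4.64,4.5,1.5,0],[26,4.64,4.5,1.5,0],[26,4.64,4.5,1.5,0],[26,4.64,4.5,2.8,0],[26,4.64,4.5,3.44,0],[26,4.64,4.5,3.44,0],[26,4.64,4.5,3.44,0]]], squeeze=60)

```text
t: 59.75
tcp_pos: [0.5628, -0.2145, 0.0866]
tool_rot: [0.999, 0.047, -0.0, -0.0]
force: [-0.3, 0.7, -0.0]
finger_gap: 0.303
gripper_force: 0.0
```

Call:
drive_tool(motion=[[[0,0,0,0,0],[0,0,0,0,0],[0,0,0,0,0],[0,0,0,0,0]]])

```text
t: 60.15
tcp_pos: [0.5638, -0.2154, 0.0874]
tool_rot: [0.999, 0.046, 0.001, 0.001]
force: [-0.1, 0.1, 6.4]
finger_gap: 0.127
gripper_force: 59.1
```

Call:
drive_tool(motion=[[[0,-0.1,0,-0.04,0],[0,-0.21,0,-0.06,0],[0,-0.32,0,-0.07,0],[0,-0.43,0,-0.07,0],[0,-0.53,0,-0.06,0],[0,-0.64,0,-0.04,0],[0,-0.74,0,0,0],[0,-0.84,0,0.04,0],[0,-0.84,0,0.04,0]]])

```text
t: 61.05
tcp_pos: [0.5382, -0.2178, 0.0868]
tool_rot: [0.999, 0.047, 0.001, 0.001]
force: [-1.5, 1.6, 12.9]
finger_gap: 0.126
gripper_force: 58.4
```

Call:
drive_tool(motion=[[[26,0,0,0,0],[26,0,0,0,0],[26,0,0,-0.7,0],[26,0.84,0,-0.7,0],[26,0.84,0,-0.04,0],[26,0.84,0,-0.04,0],[0,0.84,0,-0.04,0],[0,0.84,0,-0.04,0],[0,0.84,0,-0.04,0],[0,0.84,0,-0.04,0]]])

```text
t: 62.05
tcp_pos: [0.5616, -0.2153, 0.085]
tool_rot: [0.999, 0.046, -0.001, -0.0]
force: [-2.3, -5.4, -9.0]
finger_gap: 0.137
gripper_force: 59.4
```

Call:
drive_tool(motion=[[[0,-0.1,0,-0.04,0],[0,-0.21,0,-0.06,0],[0,-0.32,0,-0.07,0],[0,-0.43,0,-0.07,0],[0,-0.53,0,-0.06,0],[0,-0.64,0,-0.04,0],[0,-0.74,0,0,0],[0,-0.84,0,0.04,0],[0,-0.84,0,0.04,0]]])

```text
t: 62.95
tcp_pos: [0.5388, -0.2175, 0.0861]
tool_rot: [0.999, 0.045, 0.002, 0.0]
force: [3.0, -0.1, -3.5]
finger_gap: 0.128
gripper_force: 58.7
```

Call:
drive_tool(motion=[[[26,0,0,0,0],[26,0,0,0,0],[26,0,0,-0.7,0],[26,0.84,0,-0.7,0],[26,0.84,0,-0.04,0],[26,0.84,0,-0.04,0],[0,0.84,0,-0.04,0],[0,0.84,0,-0.04,0],[0,0.84,0,-0.04,0],[0,0.84,0,-0.04,0]]])

```text
t: 63.95
tcp_pos: [0.562, -0.2153, 0.0859]
tool_rot: [0.999, 0.046, -0.001, 0.0]
force: [-2.6, -3.6, -3.0]
finger_gap: 0.132
gripper_force: 58.9
```

Call:
drive_tool(motion=[[[0,-0.1,0,-0.04,0],[0,-0.21,0,-0.06,0],[0,-0.32,0,-0.07,0],[0,-0.43,0,-0.07,0],[0,-0.53,0,-0.06,0],[0,-0.64,0,-0.04,0],[0,-0.74,0,0,0],[0,-0.84,0,0.04,0],[0,-0.84,0,0.04,0]]])

```text
t: 64.85
tcp_pos: [0.5377, -0.2176, 0.086]
tool_rot: [0.999, 0.046, 0.0, 0.0]
force: [-1.4, -2.4, 5.7]
finger_gap: 0.13
gripper_force: 58.8
```

Call:
drive_tool(motion=[[[26,0,0,0,0],[26,0,0,0,0],[26,0,0,-0.7,0],[26,0.84,0,-0.7,0],[26,0.84,0,-0.04,0],[26,0.84,0,-0.04,0],[0,0.84,0,-0.04,0],[0,0.84,0,-0.04,0],[0,0.84,0,-0.04,0],[0,0.84,0,-0.04,0]]])

```text
t: 65.85
tcp_pos: [0.5619, -0.2153, 0.0852]
tool_rot: [0.999, 0.046, -0.001, -0.0]
force: [-1.7, -3.6, -9.2]
finger_gap: 0.134
gripper_force: 59.5
```

Call:
drive_tool(motion=[[[0,-0.1,0,-0.04,0],[0,-0.21,0,-0.06,0],[0,-0.32,0,-0.07,0],[0,-0.43,0,-0.07,0],[0,-0.53,0,-0.06,0],[0,-0.64,0,-0.04,0],[0,-0.74,0,0,0],[0,-0.84,0,0.04,0],[0,-0.84,0,0.04,0]]])

```text
t: 66.75
tcp_pos: [0.5376, -0.2177, 0.086]
tool_rot: [0.999, 0.047, 0.0, 0.001]
force: [-0.3, -2.2, 5.2]
finger_gap: 0.128
gripper_force: 58.3
```

```bash
python3 go.py
```

```text
t 66.75 tcp [ 537.6 -217.7   86. ] ang -84.57 tilt -1.0 F [-0.3 -2.2  5.2] q [-0.58  0.67  1.66 -0.    0.81  0.9 ] gap 0.128 gf 58.3
```

Call:
drive_tool(motion=[[[26,0,0,0,0],[26,0,0,0,0],[26,0,0,-0.7,0],[26,0.84,0,-0.7,0],[26,0.84,0,-0.04,0],[26,0.84,0,-0.04,0],[0,0.84,0,-0.04,0],[0,0.84,0,-0.04,0],[0,0.84,0,-0.04,0],[0,0.84,0,-0.04,0]]])

```text
t: 67.75
tcp_pos: [0.5618, -0.2153, 0.0853]
tool_rot: [0.999, 0.046, -0.001, -0.0]
force: [-1.9, -5.3, -6.9]
finger_gap: 0.13
gripper_force: 59.5
```

Call:
drive_tool(motion=[[[0,-0.1,0,-0.04,0],[0,-0.21,0,-0.06,0],[0,-0.32,0,-0.07,0],[0,-0.43,0,-0.07,0],[0,-0.53,0,-0.06,0],[0,-0.64,0,-0.04,0],[0,-0.74,0,0,0],[0,-0.84,0,0.04,0],[0,-0.84,0,0.04,0]]])

```text
t: 68.65
tcp_pos: [0.5375, -0.2176, 0.086]
tool_rot: [0.999, 0.046, 0.0, 0.0]
force: [-0.6, -2.1, 0.8]
finger_gap: 0.127
gripper_force: 58.6
```

Call:
drive_tool(motion=[[[26,0,0,0,0],[26,0,0,0,0],[26,0,0,-0.7,0],[26,0.84,0,-0.7,0],[26,0.84,0,-0.04,0],[26,0.84,0,-0.04,0],[0,0.84,0,-0.04,0],[0,0.84,0,-0.04,0],[0,0.84,0,-0.04,0],[0,0.84,0,-0.04,0]]])

```text
t: 69.65
tcp_pos: [0.562, -0.2153, 0.0856]
tool_rot: [0.999, 0.046, -0.001, -0.0]
force: [-2.0, -4.3, -5.7]
finger_gap: 0.132
gripper_force: 59.0
```

Call:
drive_tool(motion=[[[0,-0.1,0,-0.04,0],[0,-0.21,0,-0.06,0],[0,-0.32,0,-0.07,0],[0,-0.43,0,-0.07,0]]])

```text
t: 70.05
tcp_pos: [0.551, -0.2163, 0.0874]
tool_rot: [0.999, 0.047, 0.001, 0.0]
force: [3.8, -1.9, -13.3]
finger_gap: 0.131
gripper_force: 58.2
```

Call:
drive_tool(motion=[[[0,-0.1,0,0.01,0],[0,-0.21,0,0.03,0],[0,-0.31,0,0.07,0],[0,-0.41,0,0.11,0],[0,-0.41,0,0.11,0]]])

```text
t: 70.55
tcp_pos: [0.5388, -0.2175, 0.0861]
tool_rot: [0.999, 0.045, 0.002, 0.0]
force: [2.5, -0.9, 2.5]
finger_gap: 0.127
gripper_force: 58.7
```

Call:
drive_tool(motion=[[[26,0,0,0,0],[26,0,0,0,0],[26,0,0,-0.7,0],[26,0.84,0,-0.7,0],[26,0.84,0,-0.04,0],[26,0.84,0,-0.04,0],[0,0.84,0,-0.04,0],[0,0.84,0,-0.04,0],[0,0.84,0,-0.04,0],[0,0.84,0,-0.04,0]]])

```text
t: 71.55
tcp_pos: [0.5617, -0.2153, 0.0853]
tool_rot: [0.999, 0.046, -0.001, -0.0]
force: [-2.4, -4.7, -5.8]
finger_gap: 0.132
gripper_force: 59.4
```

Call:
drive_tool(motion=[[[0,-0.1,0,-0.04,0],[0,-0.21,0,-0.06,0],[0,-0.32,0,-0.07,0],[0,-0.43,0,-0.07,0]]])

```text
t: 71.95
tcp_pos: [0.5514, -0.2163, 0.0872]
tool_rot: [0.999, 0.046, 0.001, 0.0]
force: [5.7, -1.3, -14.8]
finger_gap: 0.136
gripper_force: 58.3
```

Call:
drive_tool(motion=[[[0,-0.1,0,0.01,0],[0,-0.21,0,0.03,0],[0,-0.31,0,0.07,0],[0,-0.41,0,0.11,0],[0,-0.41,0,0.11,0]]])

```text
t: 72.45
tcp_pos: [0.5383, -0.2176, 0.086]
tool_rot: [0.999, 0.047, 0.001, 0.001]
force: [2.7, -0.7, -0.2]
finger_gap: 0.13
gripper_force: 58.2
```

```bash
python3 go.py
```

```text
t 72.45 tcp [ 538.3 -217.6   86. ] ang -84.56 tilt -1.0 F [ 2.7 -0.7 -0.2] q [-0.58  0.67  1.66 -0.    0.81  0.9 ] gap 0.13 gf 58.2
```

Call:
drive_tool(motion=[[[26,0,0,0,0],[26,0,0,0,0],[26,0,0,-1,0],[26,-2,-2,-3.4,0],[26,-3.8,-4.5,-3.4,0],[26,-3.8,-4.5,-3.4,0],[26,-3.8,-4.5,-3.4,0],[26,-3.8,-4.5,-3.4,0],[26,-3.8,-4.5,-3.4,0]]], squeeze=40)

```text
t: 73.35
tcp_pos: [0.4112, -0.0927, 0.1873]
tool_rot: [0.999, 0.047, 0.0, 0.0]
force: [1.0, -0.5, 0.4]
finger_gap: 0.307
gripper_force: 0.0
```

```bash
cat > win.py <<'E'
from meas import *
import sys
a=snap("top",sys.argv[1])
g=lambda i: cv2.cvtColor(i,cv2.COLOR_BGR2GRAY)[190:196,384:392].astype(float)
n=lambda x:x/x.mean()*130
print(n(g(a)).round().astype(int))
for k in sys.argv[2:]: print(k,np.abs(n(g(a))-n(g(cv2.imread(f"pics/{k}.png")))).mean().round(2))
E
python3 win.py t16 t15 t14 t12 top0; python3 go.py
```

```text
[[100 109 111 109 114 133 140 115]
 [109 144 160 154 152 171 177 139]
 [114 160 184 183 181 189 185 142]
 [112 150 166 160 159 168 158 121]
 [ 94 109 113 106 104 112 109  89]
 [ 95  91  90  88  87  95  98  95]]
t15 4.91
t14 4.11
t12 4.12
top0 3.93
t 73.4 tcp [412.4 -93.7 187.2] ang -84.67 tilt -1.0 F [0.3 0.  1. ] q [-0.49  0.33  1.97 -0.    0.84  0.99] gap 0.307 gf 0.0
```

Call:
drive_tool(motion=[[[26,4.64,4.5,1.5,0],[26,4.64,4.5,1.5,0],[26,4.64,4.5,1.5,0],[26,4.64,4.5,1.5,0],[26,4.64,4.5,1.5,0],[26,4.64,4.5,1.5,0],[26,4.64,4.5,2.8,0],[26,4.64,4.5,3.36,0],[26,4.64,4.5,3.36,0],[26,4.64,4.5,3.36,0]]])

```text
t: 74.4
tcp_pos: [0.5622, -0.2144, 0.0858]
tool_rot: [0.999, 0.046, -0.001, -0.0]
force: [-0.7, 0.2, -0.1]
finger_gap: 0.303
gripper_force: 0.0
```

Call:
drive_tool(motion=[[[0,0,0,0,0],[0,0,0,0,0],[0,0,0,0,0],[0,0,0,0,0]]])

```text
t: 74.8
tcp_pos: [0.5631, -0.2154, 0.0865]
tool_rot: [0.999, 0.046, 0.0, 0.0]
force: [-0.4, -1.6, 2.6]
finger_gap: 0.138
gripper_force: 39.9
```

Call:
drive_tool(motion=[[[0,-0.1,0,-0.04,0],[0,-0.21,0,-0.06,0],[0,-0.32,0,-0.07,0],[0,-0.43,0,-0.07,0],[0,-0.53,0,-0.06,0],[0,-0.64,0,-0.04,0],[0,-0.74,0,0,0],[0,-0.84,0,0.04,0],[0,-0.84,0,0.04,0]]])

```text
t: 75.7
tcp_pos: [0.5409, -0.2175, 0.0868]
tool_rot: [0.999, 0.045, 0.004, 0.001]
force: [3.7, 1.2, 6.9]
finger_gap: 0.142
gripper_force: 39.0
```

Call:
drive_tool(motion=[[[26,0,0,0,0],[26,0,0,0,0],[26,0,0,-1,0],[26,-2,-2,-3.4,0],[26,-3.8,-4.5,-3.4,0],[26,-3.8,-4.5,-3.4,0],[26,-3.8,-4.5,-3.4,0],[26,-3.8,-4.5,-3.4,0],[26,-3.8,-4.5,-3.4,0]]])

```text
t: 76.6
tcp_pos: [0.4112, -0.0928, 0.1869]
tool_rot: [0.999, 0.047, 0.0, 0.0]
force: [0.5, 0.1, 1.5]
finger_gap: 0.305
gripper_force: 0.0
```

```bash
python3 win.py t17 t16 t15 t14 t12 top0;python3 go.py
```

```text
[[ 98 110 124 128 134 142 139 111]
 [106 146 174 175 168 176 175 136]
 [111 160 186 179 171 179 179 140]
 [110 147 163 153 148 158 155 118]
 [ 91 106 112 105 102 109 105  88]
 [ 93  89  89  87  88  93  94  91]]
t16 5.14
t15 6.27
t14 4.75
t12 5.48
top0 5.23
t 76.65 tcp [412.3 -93.7 186.8] ang -84.67 tilt -1.0 F [ 0.2  0.1 -0.4] q [-0.49  0.33  1.97 -0.    0.84  0.99] gap 0.304 gf 0.0
```

Call:
drive_tool(motion=[[[26,4.64,4.5,1.5,0],[26,4.64,4.5,1.5,0],[26,4.64,4.5,1.5,0],[26,4.64,4.5,1.5,0],[26,4.64,4.5,1.5,0],[26,4.64,4.5,1.5,0],[26,4.64,4.5,2.8,0],[26,4.64,4.5,3.36,0],[26,4.64,4.5,3.36,0],[26,4.64,4.5,3.36,0]]])

```text
t: 77.65
tcp_pos: [0.5622, -0.2144, 0.0858]
tool_rot: [0.999, 0.046, -0.001, -0.0]
force: [0.3, 0.4, 0.9]
finger_gap: 0.302
gripper_force: 0.0
```

Call:
drive_tool(motion=[[[0,0,0,0,0],[0,0,0,0,0],[0,0,0,0,0],[0,0,0,0,0]]])

```text
t: 78.05
tcp_pos: [0.5631, -0.2154, 0.0865]
tool_rot: [0.999, 0.046, 0.0, 0.0]
force: [-0.6, -1.8, 2.0]
finger_gap: 0.139
gripper_force: 39.9
```

Call:
drive_tool(motion=[[[0,-0.1,0,-0.04,0],[0,-0.21,0,-0.06,0],[0,-0.32,0,-0.07,0],[0,-0.43,0,-0.07,0]]])

```text
t: 78.45
tcp_pos: [0.5529, -0.2163, 0.0881]
tool_rot: [0.999, 0.045, 0.003, 0.001]
force: [6.8, 0.9, -3.9]
finger_gap: 0.143
gripper_force: 39.2
```

Call:
drive_tool(motion=[[[0,-0.1,0,0.01,0],[0,-0.21,0,0.03,0],[0,-0.31,0,0.07,0],[0,-0.41,0,0.11,0],[0,-0.41,0,0.11,0]]])

```text
t: 78.95
tcp_pos: [0.5409, -0.2175, 0.0868]
tool_rot: [0.999, 0.045, 0.004, 0.001]
force: [4.4, 2.9, 7.2]
finger_gap: 0.142
gripper_force: 39.0
```

Call:
drive_tool(motion=[[[26,0,0,0,0],[26,0,0,0,0],[26,0,0,-1,0],[26,-2,-2,-3.4,0],[26,-3.8,-4.5,-3.4,0],[26,-3.8,-4.5,-3.4,0],[26,-3.8,-4.5,-3.4,0],[26,-3.8,-4.5,-3.4,0],[26,-3.8,-4.5,-3.4,0]]])

```text
t: 79.85
tcp_pos: [0.4112, -0.0928, 0.187]
tool_rot: [0.999, 0.047, 0.0, 0.0]
force: [0.2, -1.1, 0.5]
finger_gap: 0.303
gripper_force: 0.0
```

```bash
python3 win.py t18 t17 t16 t15;python3 go.py
```

```text
[[100 112 125 121 118 129 135 112]
 [109 150 174 164 149 154 164 135]
 [114 163 192 182 159 159 167 138]
 [110 153 179 174 156 153 148 117]
 [ 93 111 125 124 114 110 106  89]
 [ 94  92  94  94  92  95  97  94]]
t17 6.9
t16 6.82
t15 8.52
t 79.9 tcp [412.3 -93.8 186.8] ang -84.67 tilt -1.0 F [0.2 0.5 0.2] q [-0.49  0.33  1.97 -0.    0.84  0.99] gap 0.302 gf 0.0
```

```bash
python3 win.py t19 t18; python3 win.py t20 t18 t19; python3 - <<'E'
import cv2,numpy as np
L={k:cv2.imread(f"pics/{k}.png") for k in("top0","t12","t14","t15","t16","t17","t18")}
g=lambda i: cv2.cvtColor(i,cv2.COLOR_BGR2GRAY)[190:196,384:392].astype(float)
n=lambda x:x/x.mean()*130
print([[np.abs(n(g(L[a]))-n(g(L[b]))).mean().round(1) for b in L] for a in L])
E
```

```text
[[101 112 125 121 118 130 135 112]
 [109 150 175 164 149 155 164 134]
 [114 164 191 181 160 160 167 137]
 [111 153 178 173 156 152 150 118]
 [ 93 111 125 123 112 110 104  89]
 [ 94  91  94  94  93  95  97  94]]
t18 0.52
[[101 112 124 121 117 131 135 112]
 [109 150 173 165 149 155 165 135]
 [113 164 190 183 159 158 168 138]
 [111 154 179 173 156 153 149 119]
 [ 93 111 126 123 113 109 104  90]
 [ 94  91  94  93  91  95  97  93]]
t18 0.67
t19 0.6
[[np.float64(0.0), np.float64(0.7), np.float64(2.8), np.float64(4.1), np.float64(3.9), np.float64(5.2), np.float64(5.9)], [np.float64(0.7), np.float64(0.0), np.float64(2.9), np.float64(4.0), np.float64(4.1), np.float64(5.5), np.float64(6.0)], [np.float64(2.8), np.float64(2.9), np.float64(0.0), np.float64(5.1), np.float64(4.1), np.float64(4.8), np.float64(4.9)], [np.float64(4.1), np.float64(4.0), np.float64(5.1), np.float64(0.0), np.float64(4.9), np.float64(6.3), np.float64(8.5)], [np.float64(3.9), np.float64(4.1), np.float64(4.1), np.float64(4.9), np.float64(0.0), np.float64(5.1), np.float64(6.8)], [np.float64(5.2), np.float64(5.5), np.float64(4.8), np.float64(6.3), np.float64(5.1), np.float64(0.0), np.float64(6.9)], [np.float64(5.9), np.float64(6.0), np.float64(4.9), np.float64(8.5), np.float64(6.8), np.float64(6.9), np.float64(0.0)]]
```

Picture noise is 0.6, so the window change is real and the wheel was not yet at the 0 stop. I'll keep rolling down with a picture per stroke until it stops changing.

Call:
drive_tool(motion=[[[26,4.64,4.5,1.5,0],[26,4.64,4.5,1.5,0],[26,4.64,4.5,1.5,0],[26,4.64,4.5,1.5,0],[26,4.64,4.5,1.5,0],[26,4.64,4.5,1.5,0],[26,4.64,4.5,2.8,0],[26,4.64,4.5,3.36,0],[26,4.64,4.5,3.36,0],[26,4.64,4.5,3.36,0]]])

```text
t: 81.0
tcp_pos: [0.5621, -0.2143, 0.0858]
tool_rot: [0.999, 0.046, -0.001, -0.0]
force: [-0.3, -0.1, 0.1]
finger_gap: 0.307
gripper_force: 0.0
```

Call:
drive_tool(motion=[[[0,0,0,0,0],[0,0,0,0,0],[0,0,0,0,0],[0,0,0,0,0]]])

```text
t: 81.4
tcp_pos: [0.5631, -0.2153, 0.0865]
tool_rot: [0.999, 0.046, 0.0, 0.0]
force: [-1.5, -2.8, 2.1]
finger_gap: 0.141
gripper_force: 40.0
```

Call:
drive_tool(motion=[[[0,-0.1,0,-0.04,0],[0,-0.21,0,-0.06,0],[0,-0.32,0,-0.07,0],[0,-0.43,0,-0.07,0],[0,-0.53,0,-0.06,0],[0,-0.64,0,-0.04,0],[0,-0.74,0,0,0],[0,-0.84,0,0.04,0],[0,-0.84,0,0.04,0]]])

```text
t: 82.3
tcp_pos: [0.5408, -0.2175, 0.0867]
tool_rot: [0.999, 0.045, 0.004, 0.001]
force: [3.2, 1.3, 7.0]
finger_gap: 0.142
gripper_force: 39.0
```

Call:
drive_tool(motion=[[[26,0,0,0,0],[26,0,0,0,0],[26,0,0,-1,0],[26,-2,-2,-3.4,0],[26,-3.8,-4.5,-3.4,0],[26,-3.8,-4.5,-3.4,0],[26,-3.8,-4.5,-3.4,0],[26,-3.8,-4.5,-3.4,0],[26,-3.8,-4.5,-3.4,0]]])

```text
t: 83.2
tcp_pos: [0.4112, -0.0928, 0.1869]
tool_rot: [0.999, 0.047, 0.0, 0.0]
force: [0.7, -0.1, 0.9]
finger_gap: 0.307
gripper_force: 0.0
```

```bash
python3 win.py t21 t18 t17 t16 t15
```

```text
[[102 112 121 122 133 146 144 116]
 [110 146 160 154 156 174 177 140]
 [115 161 177 167 152 164 176 141]
 [114 154 173 160 139 148 152 121]
 [ 96 113 125 115 102 106 107  92]
 [ 96  93  96  93  90  95  98  96]]
t18 5.98
t17 5.82
t16 5.98
t15 6.3
```

Call:
drive_tool(motion=[[[26,4.64,4.5,1.5,0],[26,4.64,4.5,1.5,0],[26,4.64,4.5,1.5,0],[26,4.64,4.5,1.5,0],[26,4.64,4.5,1.5,0],[26,4.64,4.5,1.5,0],[26,4.64,4.5,2.8,0],[26,4.64,4.5,3.36,0],[26,4.64,4.5,3.36,0],[26,4.64,4.5,3.36,0]]])

```text
t: 84.25
tcp_pos: [0.5622, -0.2144, 0.0858]
tool_rot: [0.999, 0.046, -0.001, -0.0]
force: [0.1, -0.2, 0.6]
finger_gap: 0.302
gripper_force: 0.0
```

Call:
drive_tool(motion=[[[0,0,0,0,0],[0,0,0,0,0],[0,0,0,0,0],[0,0,0,0,0]]])

```text
t: 84.65
tcp_pos: [0.5631, -0.2154, 0.0865]
tool_rot: [0.999, 0.046, 0.0, 0.0]
force: [-0.5, -1.0, 1.8]
finger_gap: 0.144
gripper_force: 39.9
```

Call:
drive_tool(motion=[[[0,-0.1,0,-0.04,0],[0,-0.21,0,-0.06,0],[0,-0.32,0,-0.07,0],[0,-0.43,0,-0.07,0],[0,-0.53,0,-0.06,0],[0,-0.64,0,-0.04,0],[0,-0.74,0,0,0],[0,-0.84,0,0.04,0],[0,-0.84,0,0.04,0]]])

```text
t: 85.55
tcp_pos: [0.5408, -0.2175, 0.0868]
tool_rot: [0.999, 0.045, 0.004, 0.001]
force: [3.9, 1.6, 6.4]
finger_gap: 0.14
gripper_force: 39.0
```

Call:
drive_tool(motion=[[[26,0,0,0,0],[26,0,0,0,0],[26,0,0,-1,0],[26,-2,-2,-3.4,0],[26,-3.8,-4.5,-3.4,0],[26,-3.8,-4.5,-3.4,0],[26,-3.8,-4.5,-3.4,0],[26,-3.8,-4.5,-3.4,0],[26,-3.8,-4.5,-3.4,0]]])

```text
t: 86.45
tcp_pos: [0.4111, -0.0928, 0.1869]
tool_rot: [0.999, 0.047, -0.0, 0.0]
force: [-0.1, -1.7, 0.1]
finger_gap: 0.308
gripper_force: 0.0
```

```bash
python3 win.py t22 t21 t18 t17 t16 t15
```

```text
[[101 108 112 113 122 135 136 113]
 [109 144 162 166 170 172 171 136]
 [115 161 184 177 169 178 181 142]
 [112 152 167 156 147 159 158 120]
 [ 95 110 117 109 104 109 107  91]
 [ 95  92  92  90  90  95  99  95]]
t21 4.74
t18 5.91
t17 3.68
t16 3.25
t15 4.36
```

Call:
drive_tool(motion=[[[26,4.64,4.5,1.5,0],[26,4.64,4.5,1.5,0],[26,4.64,4.5,1.5,0],[26,4.64,4.5,1.5,0],[26,4.64,4.5,1.5,0],[26,4.64,4.5,1.5,0],[26,4.64,4.5,2.8,0],[26,4.64,4.5,3.36,0],[26,4.64,4.5,3.36,0],[26,4.64,4.5,3.36,0]]])

```text
t: 87.5
tcp_pos: [0.5622, -0.2144, 0.0858]
tool_rot: [0.999, 0.046, -0.001, -0.0]
force: [0.4, 0.3, 0.4]
finger_gap: 0.307
gripper_force: 0.0
```

Call:
drive_tool(motion=[[[26,0,0,-1.86,0],[26,0,0,-1.86,0],[26,-2,-2,-3.4,0],[26,-4.64,-4.5,-3.36,0],[26,-4.64,-4.5,-3.36,0],[26,-4.64,-4.5,-3.36,0],[26,-4.64,-4.5,-3.36,0],[26,-4.64,-4.5,-3.36,0]]])

```text
t: 88.3
tcp_pos: [0.4111, -0.0926, 0.1877]
tool_rot: [0.999, 0.047, 0.001, 0.001]
force: [1.0, -0.2, -0.7]
finger_gap: 0.305
gripper_force: 0.0
```

```bash
python3 win.py t23 t22 t12 t14; python3 go.py
```

```text
[[102 107 111 113 124 135 138 113]
 [109 144 163 165 169 172 171 137]
 [115 160 184 178 168 178 180 142]
 [112 151 168 156 148 159 157 122]
 [ 94 111 116 109 103 111 107  90]
 [ 95  92  93  91  90  95  98  95]]
t22 0.59
t12 3.37
t14 3.14
t 88.35 tcp [412.7 -93.8 187.7] ang -84.66 tilt -0.99999 F [ 0.2 -0.4 -0.5] q [-0.49  0.33  1.97 -0.    0.84  0.99] gap 0.303 gf 0.0
```

Call:
drive_tool(motion=[[[26,4.64,4.5,1.5,0],[26,4.64,4.5,1.5,0],[26,4.64,4.5,1.5,0],[26,4.64,4.5,1.5,0],[26,4.64,4.5,1.5,0],[26,4.64,4.5,1.5,0],[26,4.64,4.5,2.8,0],[26,4.64,4.5,3.36,0],[26,4.64,4.5,3.36,0],[26,4.64,4.5,3.36,0]]])

```text
t: 89.35
tcp_pos: [0.5627, -0.2146, 0.0864]
tool_rot: [0.999, 0.046, -0.0, -0.0]
force: [-0.5, -0.4, -0.5]
finger_gap: 0.302
gripper_force: 0.0
```

Call:
drive_tool(motion=[[[0,0,0,0,0],[0,0,0,0,0],[0,0,0,0,0],[0,0,0,0,0]]])

```text
t: 89.75
tcp_pos: [0.5636, -0.2154, 0.0871]
tool_rot: [0.999, 0.046, 0.001, 0.001]
force: [-1.1, 0.3, 4.6]
finger_gap: 0.141
gripper_force: 39.5
```

Call:
drive_tool(motion=[[[0,-0.1,0,-0.04,0],[0,-0.21,0,-0.06,0],[0,-0.32,0,-0.07,0],[0,-0.43,0,-0.07,0],[0,-0.53,0,-0.06,0],[0,-0.64,0,-0.04,0],[0,-0.74,0,0,0],[0,-0.84,0,0.04,0],[0,-0.84,0,0.04,0]]])

```text
t: 90.65
tcp_pos: [0.54, -0.2176, 0.0868]
tool_rot: [0.999, 0.046, 0.003, 0.001]
force: [1.9, 2.6, 10.3]
finger_gap: 0.14
gripper_force: 38.9
```

Call:
drive_tool(motion=[[[26,0,0,0,0],[26,0,0,0,0],[26,0,0,-1,0],[26,-2,-2,-3.4,0],[26,-3.8,-4.5,-3.4,0],[26,-3.8,-4.5,-3.4,0],[26,-3.8,-4.5,-3.4,0],[26,-3.8,-4.5,-3.4,0],[26,-3.8,-4.5,-3.4,0]]])

```text
t: 91.55
tcp_pos: [0.4112, -0.0928, 0.1868]
tool_rot: [0.999, 0.047, -0.0, 0.0]
force: [-0.4, -1.8, 0.1]
finger_gap: 0.304
gripper_force: 0.0
```

```bash
python3 win.py t24 t22 t21 t18 t17 t16 t15 t14 t12
```

```text
[[ 99 109 121 116 129 144 139 110]
 [107 145 169 167 173 184 177 135]
 [111 159 185 185 185 191 182 140]
 [108 147 162 155 151 159 153 118]
 [ 91 105 111 104  97 104 103  87]
 [ 93  88  89  87  86  91  95  93]]
t22 4.32
t21 6.89
t18 7.96
t17 2.7
t16 4.6
t15 6.72
t14 5.46
t12 6.23
```

Call:
drive_tool(motion=[[[26,4.64,4.5,1.5,0],[26,4.64,4.5,1.5,0],[26,4.64,4.5,1.5,0],[26,4.64,4.5,1.5,0],[26,4.64,4.5,1.5,0],[26,4.64,4.5,1.5,0],[26,4.64,4.5,2.8,0],[26,4.64,4.5,3.36,0],[26,4.64,4.5,3.36,0],[26,4.64,4.5,3.36,0]]])

```text
t: 92.6
tcp_pos: [0.5622, -0.2144, 0.0858]
tool_rot: [0.999, 0.046, -0.001, -0.0]
force: [0.0, 0.7, -0.0]
finger_gap: 0.306
gripper_force: 0.0
```

Call:
drive_tool(motion=[[[0,0,0,0,0],[0,0,0,0,0],[0,0,0,0,0],[0,0,0,0,0]]])

```text
t: 93.0
tcp_pos: [0.5631, -0.2154, 0.0865]
tool_rot: [0.999, 0.046, 0.0, 0.0]
force: [-1.1, -2.3, 2.9]
finger_gap: 0.138
gripper_force: 40.0
```

Call:
drive_tool(motion=[[[0,-0.1,0,-0.04,0],[0,-0.21,0,-0.06,0],[0,-0.32,0,-0.07,0],[0,-0.43,0,-0.07,0],[0,-0.53,0,-0.06,0],[0,-0.64,0,-0.04,0],[0,-0.74,0,0,0],[0,-0.84,0,0.04,0],[0,-0.84,0,0.04,0]]])

```text
t: 93.9
tcp_pos: [0.5409, -0.2175, 0.0868]
tool_rot: [0.999, 0.045, 0.004, 0.001]
force: [4.0, 1.7, 6.2]
finger_gap: 0.144
gripper_force: 39.0
```

Call:
drive_tool(motion=[[[26,0,0,0,0],[26,0,0,0,0],[26,0,0,-1,0],[26,-2,-2,-3.4,0],[26,-3.8,-4.5,-3.4,0],[26,-3.8,-4.5,-3.4,0],[26,-3.8,-4.5,-3.4,0],[26,-3.8,-4.5,-3.4,0],[26,-3.8,-4.5,-3.4,0]]])

```text
t: 94.8
tcp_pos: [0.4111, -0.0928, 0.187]
tool_rot: [0.999, 0.047, 0.0, 0.0]
force: [0.1, -0.7, -0.3]
finger_gap: 0.308
gripper_force: 0.0
```

```bash
python3 win.py t25 t24 t22 t21 t18 t17 t16 t15 t14 t12
```

```text
[[ 97 110 122 121 123 138 138 111]
 [106 146 166 161 167 183 177 136]
 [111 157 174 164 175 192 184 141]
 [106 147 163 153 161 170 158 118]
 [ 91 107 116 109 110 114 106  88]
 [ 92  89  90  87  88  93  95  93]]
t24 3.45
t22 4.38
t21 6.59
t18 7.67
t17 3.72
t16 4.19
t15 4.47
t14 4.35
t12 4.01
```

Call:
drive_tool(motion=[[[26,4.64,4.5,1.5,0],[26,4.64,4.5,1.5,0],[26,4.64,4.5,1.5,0],[26,4.64,4.5,1.5,0],[26,4.64,4.5,1.5,0],[26,4.64,4.5,1.5,0],[26,4.64,4.5,2.8,0],[26,4.64,4.5,3.36,0],[26,4.64,4.5,3.36,0],[26,4.64,4.5,3.36,0]]])

```text
t: 95.85
tcp_pos: [0.5621, -0.2144, 0.0858]
tool_rot: [0.999, 0.046, -0.001, -0.0]
force: [0.2, -0.9, -0.6]
finger_gap: 0.306
gripper_force: 0.0
```

Call:
drive_tool(motion=[[[0,0,0,0,0],[0,0,0,0,0],[0,0,0,0,0],[0,0,0,0,0]]])

```text
t: 96.25
tcp_pos: [0.5631, -0.2154, 0.0865]
tool_rot: [0.999, 0.046, 0.0, 0.0]
force: [-1.7, -1.0, 2.3]
finger_gap: 0.139
gripper_force: 39.9
```

Call:
drive_tool(motion=[[[0,-0.1,0,-0.04,0],[0,-0.21,0,-0.06,0],[0,-0.32,0,-0.07,0],[0,-0.43,0,-0.07,0],[0,-0.53,0,-0.06,0],[0,-0.64,0,-0.04,0],[0,-0.74,0,0,0],[0,-0.84,0,0.04,0],[0,-0.84,0,0.04,0]]])

```text
t: 97.15
tcp_pos: [0.5408, -0.2175, 0.0868]
tool_rot: [0.999, 0.045, 0.004, 0.001]
force: [4.5, 2.2, 5.7]
finger_gap: 0.139
gripper_force: 39.0
```

Call:
drive_tool(motion=[[[26,0,0,0,0],[26,0,0,0,0],[26,0,0,-1,0],[26,-2,-2,-3.4,0],[26,-3.8,-4.5,-3.4,0],[26,-3.8,-4.5,-3.4,0],[26,-3.8,-4.5,-3.4,0],[26,-3.8,-4.5,-3.4,0],[26,-3.8,-4.5,-3.4,0]]])

```text
t: 98.05
tcp_pos: [0.4112, -0.0928, 0.187]
tool_rot: [0.999, 0.047, 0.0, 0.0]
force: [-0.1, -0.1, -0.6]
finger_gap: 0.306
gripper_force: 0.0
```

```bash
python3 win.py t26 t25 t24 t22 t21 t18 t17 t16 t15 t14 t12
```

```text
[[ 99 106 111 121 133 132 128 108]
 [107 142 161 170 175 167 161 131]
 [112 159 186 188 180 173 170 136]
 [109 151 173 170 164 162 152 117]
 [ 92 109 121 114 112 114 106  88]
 [ 93  89  90  88  88  94  95  92]]
t25 5.49
t24 5.33
t22 4.7
t21 7.13
t18 5.55
t17 5.2
t16 5.34
t15 7.36
t14 3.72
t12 4.07
```

Call:
drive_tool(motion=[[[26,4.64,4.5,1.5,0],[26,4.64,4.5,1.5,0],[26,4.64,4.5,1.5,0],[26,4.64,4.5,1.5,0],[26,4.64,4.5,1.5,0],[26,4.64,4.5,1.5,0],[26,4.64,4.5,2.8,0],[26,4.64,4.5,3.36,0],[26,4.64,4.5,3.36,0],[26,4.64,4.5,3.36,0]]])

```text
t: 99.1
tcp_pos: [0.5622, -0.2144, 0.0858]
tool_rot: [0.999, 0.046, -0.001, -0.0]
force: [-0.8, -0.9, 0.0]
finger_gap: 0.307
gripper_force: 0.0
```

Call:
drive_tool(motion=[[[0,0,0,0,0],[0,0,0,0,0],[0,0,0,0,0],[0,0,0,0,0]]])

```text
t: 99.5
tcp_pos: [0.5631, -0.2154, 0.0865]
tool_rot: [0.999, 0.046, 0.0, 0.0]
force: [0.3, -2.1, 2.3]
finger_gap: 0.137
gripper_force: 39.9
```

Call:
drive_tool(motion=[[[0,-0.1,0,-0.04,0],[0,-0.21,0,-0.06,0],[0,-0.32,0,-0.07,0],[0,-0.43,0,-0.07,0],[0,-0.53,0,-0.06,0],[0,-0.64,0,-0.04,0],[0,-0.74,0,0,0],[0,-0.84,0,0.04,0],[0,-0.84,0,0.04,0]]])

```text
t: 100.4
tcp_pos: [0.5569, -0.2165, 0.0878]
tool_rot: [0.999, 0.041, 0.021, 0.003]
force: [39.4, 18.2, -10.7]
finger_gap: 0.145
gripper_force: 39.6
```

Call:
drive_tool(motion=[[[26,0,0,0,0],[26,0,0,0,0],[26,0,0,-1,0],[26,-2,-2,-3.4,0],[26,-3.8,-4.5,-3.4,0],[26,-3.8,-4.5,-3.4,0],[26,-3.8,-4.5,-3.4,0],[26,-3.8,-4.5,-3.4,0],[26,-3.8,-4.5,-3.4,0]]])

```text
t: 101.3
tcp_pos: [0.4107, -0.093, 0.1871]
tool_rot: [0.999, 0.046, -0.0, 0.0]
force: [0.7, -0.7, -0.6]
finger_gap: 0.305
gripper_force: 0.0
```

```bash
python3 win.py t27 t26 t25 t24 t22 t21 t18 t17 t16 t15 t14 t12
```

```text
[[ 99 105 106 108 122 136 136 113]
 [107 141 150 161 175 174 169 134]
 [113 155 171 181 191 185 173 138]
 [112 148 160 161 171 171 155 119]
 [ 92 107 114 112 117 120 108  87]
 [ 93  90  91  90  90  96  98  92]]
t26 4.63
t25 4.62
t24 5.49
t22 4.61
t21 8.01
t18 7.86
t17 6.13
t16 4.46
t15 4.56
t14 4.09
t12 4.3
```

This time the stop is unmistakable: 39 N, with the tool held back 16 mm, so the wheel is at 0. From here I'll roll up with identical 40 N strokes to find stop 9 and get the travel per stroke.

Call:
drive_tool(motion=[[[26,3.8,4.5,1.5,0],[26,3.8,4.5,1.5,0],[26,3.8,4.5,1.5,0],[26,3.8,4.5,1.5,0],[26,3.8,4.5,1.5,0],[26,3.8,4.5,2.8,0],[26,3.8,4.5,3.4,0],[26,3.8,4.5,3.4,0],[26,3.8,4.5,3.4,0]]])

```text
t: 102.25
tcp_pos: [0.5374, -0.2176, 0.0838]
tool_rot: [0.999, 0.046, -0.001, -0.0]
force: [-0.5, 0.9, -0.1]
finger_gap: 0.307
gripper_force: 0.0
```

Call:
drive_tool(motion=[[[0,0,0,0,0],[0,0,0,0,0],[0,0,0,0,0],[0,0,0,0,0]]])

```text
t: 102.65
tcp_pos: [0.5378, -0.2176, 0.0846]
tool_rot: [0.999, 0.046, -0.0, 0.0]
force: [0.0, -2.3, -2.3]
finger_gap: 0.145
gripper_force: 39.3
```

Call:
drive_tool(motion=[[[0,0.1,0,-0.04,0],[0,0.2,0,-0.08,0],[0,0.31,0,-0.1,0],[0,0.41,0,-0.11,0],[0,0.52,0,-0.11,0],[0,0.63,0,-0.1,0],[0,0.74,0,-0.08,0],[0,0.84,0,-0.04,0],[0,0.84,0,-0.04,0]]])

```text
t: 103.55
tcp_pos: [0.5613, -0.2155, 0.0862]
tool_rot: [0.999, 0.047, -0.002, 0.0]
force: [-5.0, -3.8, 2.0]
finger_gap: 0.141
gripper_force: 40.7
```

Call:
drive_tool(motion=[[[26,0,0,0,0],[26,0,0,0,0],[26,0,0,-0.7,0],[26,-0.84,0,-0.7,0],[26,-0.84,0,0.04,0],[26,-0.84,0,0.04,0],[0,-0.84,0,0.04,0],[0,-0.84,0,0.04,0],[0,-0.84,0,0.04,0],[0,-0.84,0,0.04,0]]])

```text
t: 104.55
tcp_pos: [0.5384, -0.2175, 0.0849]
tool_rot: [0.999, 0.046, 0.0, 0.0]
force: [1.1, -1.6, -1.8]
finger_gap: 0.144
gripper_force: 39.9
```

Call:
drive_tool(motion=[[[0,0.1,0,-0.04,0],[0,0.2,0,-0.08,0],[0,0.31,0,-0.1,0],[0,0.41,0,-0.11,0],[0,0.52,0,-0.11,0],[0,0.63,0,-0.1,0],[0,0.74,0,-0.08,0],[0,0.84,0,-0.04,0],[0,0.84,0,-0.04,0]]])

```text
t: 105.45
tcp_pos: [0.5614, -0.2155, 0.0863]
tool_rot: [0.999, 0.047, -0.002, 0.0]
force: [-4.3, -4.3, 1.1]
finger_gap: 0.138
gripper_force: 40.9
```

Call:
drive_tool(motion=[[[26,0,0,0,0],[26,0,0,0,0],[26,0,0,-0.7,0],[26,-0.84,0,-0.7,0],[26,-0.84,0,0.04,0],[26,-0.84,0,0.04,0],[0,-0.84,0,0.04,0],[0,-0.84,0,0.04,0],[0,-0.84,0,0.04,0],[0,-0.84,0,0.04,0]]])

```text
t: 106.45
tcp_pos: [0.5385, -0.2175, 0.085]
tool_rot: [0.999, 0.046, 0.001, 0.0]
force: [0.7, -0.1, -1.9]
finger_gap: 0.142
gripper_force: 39.8
```

Call:
drive_tool(motion=[[[0,0.1,0,-0.04,0],[0,0.2,0,-0.08,0],[0,0.31,0,-0.1,0],[0,0.41,0,-0.11,0],[0,0.52,0,-0.11,0],[0,0.63,0,-0.1,0],[0,0.74,0,-0.08,0],[0,0.84,0,-0.04,0],[0,0.84,0,-0.04,0]]])

```text
t: 107.35
tcp_pos: [0.5615, -0.2155, 0.0863]
tool_rot: [0.999, 0.047, -0.002, 0.0]
force: [-4.3, -3.0, 2.1]
finger_gap: 0.143
gripper_force: 40.9
```

Call:
drive_tool(motion=[[[26,0,0,0,0],[26,0,0,0,0],[26,0,0,-0.7,0],[26,-0.84,0,-0.7,0],[26,-0.84,0,0.04,0],[26,-0.84,0,0.04,0],[0,-0.84,0,0.04,0],[0,-0.84,0,0.04,0],[0,-0.84,0,0.04,0],[0,-0.84,0,0.04,0]]])

```text
t: 108.35
tcp_pos: [0.5385, -0.2175, 0.0849]
tool_rot: [0.999, 0.046, 0.001, 0.0]
force: [1.3, -0.8, -1.8]
finger_gap: 0.144
gripper_force: 39.8
```

Call:
drive_tool(motion=[[[0,0.1,0,-0.04,0],[0,0.2,0,-0.08,0],[0,0.31,0,-0.1,0],[0,0.41,0,-0.11,0],[0,0.52,0,-0.11,0],[0,0.63,0,-0.1,0],[0,0.74,0,-0.08,0],[0,0.84,0,-0.04,0],[0,0.84,0,-0.04,0]]])

```text
t: 109.25
tcp_pos: [0.5615, -0.2155, 0.0863]
tool_rot: [0.999, 0.047, -0.002, 0.0]
force: [-5.0, -4.0, 1.5]
finger_gap: 0.141
gripper_force: 40.9
```

Call:
drive_tool(motion=[[[26,0,0,0,0],[26,0,0,0,0],[26,0,0,-0.7,0],[26,-0.84,0,-0.7,0],[26,-0.84,0,0.04,0],[26,-0.84,0,0.04,0],[0,-0.84,0,0.04,0],[0,-0.84,0,0.04,0],[0,-0.84,0,0.04,0],[0,-0.84,0,0.04,0]]])

```text
t: 110.25
tcp_pos: [0.5385, -0.2175, 0.0849]
tool_rot: [0.999, 0.046, 0.001, 0.0]
force: [0.6, -1.1, -2.1]
finger_gap: 0.145
gripper_force: 39.8
```

Call:
drive_tool(motion=[[[0,0.1,0,-0.04,0],[0,0.2,0,-0.08,0],[0,0.31,0,-0.1,0],[0,0.41,0,-0.11,0],[0,0.52,0,-0.11,0],[0,0.63,0,-0.1,0],[0,0.74,0,-0.08,0],[0,0.84,0,-0.04,0],[0,0.84,0,-0.04,0]]])

```text
t: 111.15
tcp_pos: [0.5615, -0.2155, 0.0863]
tool_rot: [0.999, 0.047, -0.002, 0.0]
force: [-5.0, -4.3, 1.7]
finger_gap: 0.143
gripper_force: 40.9
```

Call:
drive_tool(motion=[[[26,0,0,0,0],[26,0,0,0,0],[26,0,0,-1,0],[26,-2,-2,-3.4,0],[26,-4.64,-4.5,-3.36,0],[26,-4.64,-4.5,-3.36,0],[26,-4.64,-4.5,-3.36,0],[26,-4.64,-4.5,-3.36,0],[26,-4.64,-4.5,-3.36,0]]])

```text
t: 112.05
tcp_pos: [0.4112, -0.0922, 0.1876]
tool_rot: [0.999, 0.047, 0.001, 0.0]
force: [0.3, -0.8, -0.4]
finger_gap: 0.307
gripper_force: 0.0
```

```bash
python3 win.py t28 t27 t26 t25 t24 t22 t21 t18 t17 t16 t15 t14 t12; python3 go.py
```

```text
[[ 99 111 123 123 128 140 139 112]
 [108 148 172 162 151 165 172 135]
 [112 160 188 177 160 167 172 137]
 [109 152 175 171 155 154 149 116]
 [ 92 110 123 121 112 110 104  88]
 [ 94  91  93  92  90  93  96  93]]
t27 6.72
t26 4.48
t25 5.65
t24 5.75
t22 4.84
t21 4.69
t18 2.7
t17 4.59
t16 5.94
t15 7.32
t14 4.24
t12 5.18
t 112.1 tcp [413.2 -93.7 187.5] ang -84.65 tilt -0.99999 F [ 0.8 -0.7  0.3] q [-0.49  0.33  1.97  0.    0.84  0.99] gap 0.304 gf 0.0
```

Call:
drive_tool(motion=[[[26,3.8,4.5,1.5,0],[26,3.8,4.5,1.5,0],[26,3.8,4.5,1.5,0],[26,3.8,4.5,1.5,0],[26,3.8,4.5,1.5,0],[26,3.8,4.5,2.8,0],[26,3.8,4.5,3.4,0],[26,3.8,4.5,3.4,0],[26,3.8,4.5,3.4,0]]])

```text
t: 113.0
tcp_pos: [0.5386, -0.2179, 0.084]
tool_rot: [0.999, 0.046, 0.0, 0.0]
force: [-0.0, 0.2, -0.3]
finger_gap: 0.304
gripper_force: 0.0
```

Call:
drive_tool(motion=[[[0,0,0,0,0],[0,0,0,0,0],[0,0,0,0,0],[0,0,0,0,0]]])

```text
t: 113.4
tcp_pos: [0.5384, -0.2176, 0.0846]
tool_rot: [0.999, 0.046, 0.001, 0.0]
force: [2.1, 0.1, -2.6]
finger_gap: 0.142
gripper_force: 39.3
```

Call:
drive_tool(motion=[[[0,0.1,0,-0.04,0],[0,0.2,0,-0.08,0],[0,0.31,0,-0.1,0],[0,0.41,0,-0.11,0],[0,0.52,0,-0.11,0],[0,0.63,0,-0.1,0],[0,0.74,0,-0.08,0],[0,0.84,0,-0.04,0],[0,0.84,0,-0.04,0]]])

```text
t: 114.3
tcp_pos: [0.5605, -0.2155, 0.0862]
tool_rot: [0.999, 0.047, -0.003, 0.0]
force: [-5.9, -3.3, 2.7]
finger_gap: 0.144
gripper_force: 40.9
```

Call:
drive_tool(motion=[[[26,0,0,0,0],[26,0,0,0,0],[26,0,0,-0.7,0],[26,-0.84,0,-0.7,0],[26,-0.84,0,0.04,0],[26,-0.84,0,0.04,0],[0,-0.84,0,0.04,0],[0,-0.84,0,0.04,0],[0,-0.84,0,0.04,0],[0,-0.84,0,0.04,0]]])

```text
t: 115.3
tcp_pos: [0.5384, -0.2175, 0.0849]
tool_rot: [0.999, 0.046, 0.0, 0.0]
force: [0.3, -1.0, -2.1]
finger_gap: 0.14
gripper_force: 39.9
```

Call:
drive_tool(motion=[[[0,0.1,0,-0.04,0],[0,0.2,0,-0.08,0],[0,0.31,0,-0.1,0],[0,0.41,0,-0.11,0],[0,0.52,0,-0.11,0],[0,0.63,0,-0.1,0],[0,0.74,0,-0.08,0],[0,0.84,0,-0.04,0],[0,0.84,0,-0.04,0]]])

```text
t: 116.2
tcp_pos: [0.5614, -0.2155, 0.0863]
tool_rot: [0.999, 0.047, -0.002, 0.0]
force: [-5.3, -3.1, 1.8]
finger_gap: 0.145
gripper_force: 40.9
```

Call:
drive_tool(motion=[[[26,0,0,0,0],[26,0,0,0,0],[26,0,0,-0.7,0],[26,-0.84,0,-0.7,0],[26,-0.84,0,0.04,0],[26,-0.84,0,0.04,0],[0,-0.84,0,0.04,0],[0,-0.84,0,0.04,0],[0,-0.84,0,0.04,0],[0,-0.84,0,0.04,0]]])

```text
t: 117.2
tcp_pos: [0.5385, -0.2175, 0.0849]
tool_rot: [0.999, 0.046, 0.001, 0.0]
force: [0.2, -1.2, -2.2]
finger_gap: 0.142
gripper_force: 39.8
```

Call:
drive_tool(motion=[[[0,0.1,0,-0.04,0],[0,0.2,0,-0.08,0],[0,0.31,0,-0.1,0],[0,0.41,0,-0.11,0],[0,0.52,0,-0.11,0],[0,0.63,0,-0.1,0],[0,0.74,0,-0.08,0],[0,0.84,0,-0.04,0],[0,0.84,0,-0.04,0]]])

```text
t: 118.1
tcp_pos: [0.5615, -0.2155, 0.0863]
tool_rot: [0.999, 0.047, -0.002, 0.0]
force: [-5.4, -2.7, 1.7]
finger_gap: 0.139
gripper_force: 40.9
```

Call:
drive_tool(motion=[[[26,0,0,0,0],[26,0,0,0,0],[26,0,0,-0.7,0],[26,-0.84,0,-0.7,0],[26,-0.84,0,0.04,0],[26,-0.84,0,0.04,0],[0,-0.84,0,0.04,0],[0,-0.84,0,0.04,0],[0,-0.84,0,0.04,0],[0,-0.84,0,0.04,0]]])

```text
t: 119.1
tcp_pos: [0.5385, -0.2175, 0.085]
tool_rot: [0.999, 0.046, 0.001, 0.0]
force: [1.4, -0.8, -2.8]
finger_gap: 0.141
gripper_force: 39.8
```

Call:
drive_tool(motion=[[[0,0.1,0,-0.04,0],[0,0.2,0,-0.08,0],[0,0.31,0,-0.1,0],[0,0.41,0,-0.11,0],[0,0.52,0,-0.11,0],[0,0.63,0,-0.1,0],[0,0.74,0,-0.08,0],[0,0.84,0,-0.04,0],[0,0.84,0,-0.04,0]]])

```text
t: 120.0
tcp_pos: [0.5615, -0.2155, 0.0863]
tool_rot: [0.999, 0.047, -0.002, 0.0]
force: [-4.0, -3.1, 2.6]
finger_gap: 0.143
gripper_force: 40.9
```

Call:
drive_tool(motion=[[[26,0,0,0,0],[26,0,0,0,0],[26,0,0,-0.7,0],[26,-0.84,0,-0.7,0],[26,-0.84,0,0.04,0],[26,-0.84,0,0.04,0],[0,-0.84,0,0.04,0],[0,-0.84,0,0.04,0],[0,-0.84,0,0.04,0],[0,-0.84,0,0.04,0]]])

```text
t: 121.0
tcp_pos: [0.5385, -0.2175, 0.085]
tool_rot: [0.999, 0.046, 0.001, 0.0]
force: [0.8, -0.7, -2.3]
finger_gap: 0.141
gripper_force: 39.8
```

Call:
drive_tool(motion=[[[0,0.1,0,-0.04,0],[0,0.2,0,-0.08,0],[0,0.31,0,-0.1,0],[0,0.41,0,-0.11,0],[0,0.52,0,-0.11,0],[0,0.63,0,-0.1,0],[0,0.74,0,-0.08,0],[0,0.84,0,-0.04,0],[0,0.84,0,-0.04,0]]])

```text
t: 121.9
tcp_pos: [0.5615, -0.2155, 0.0863]
tool_rot: [0.999, 0.047, -0.002, 0.0]
force: [-4.1, -3.7, 1.2]
finger_gap: 0.142
gripper_force: 40.9
```

Call:
drive_tool(motion=[[[26,0,0,0,0],[26,0,0,0,0],[26,0,0,-0.7,0],[26,-0.84,0,-0.7,0],[26,-0.84,0,0.04,0],[26,-0.84,0,0.04,0],[0,-0.84,0,0.04,0],[0,-0.84,0,0.04,0],[0,-0.84,0,0.04,0],[0,-0.84,0,0.04,0]]])

```text
t: 122.9
tcp_pos: [0.5385, -0.2175, 0.085]
tool_rot: [0.999, 0.046, 0.001, 0.0]
force: [0.3, -0.7, -1.4]
finger_gap: 0.145
gripper_force: 39.8
```

Call:
drive_tool(motion=[[[0,0.1,0,-0.04,0],[0,0.2,0,-0.08,0],[0,0.31,0,-0.1,0],[0,0.41,0,-0.11,0],[0,0.52,0,-0.11,0],[0,0.63,0,-0.1,0],[0,0.74,0,-0.08,0],[0,0.84,0,-0.04,0],[0,0.84,0,-0.04,0]]])

```text
t: 123.8
tcp_pos: [0.5615, -0.2155, 0.0863]
tool_rot: [0.999, 0.047, -0.002, 0.0]
force: [-4.3, -3.0, 2.3]
finger_gap: 0.143
gripper_force: 40.9
```

Call:
drive_tool(motion=[[[26,0,0,0,0],[26,0,0,0,0],[26,0,0,-0.7,0],[26,-0.84,0,-0.7,0],[26,-0.84,0,0.04,0],[26,-0.84,0,0.04,0],[0,-0.84,0,0.04,0],[0,-0.84,0,0.04,0],[0,-0.84,0,0.04,0],[0,-0.84,0,0.04,0]]])

```text
t: 124.8
tcp_pos: [0.5385, -0.2175, 0.085]
tool_rot: [0.999, 0.046, 0.001, 0.0]
force: [0.4, -1.8, -3.0]
finger_gap: 0.144
gripper_force: 39.8
```

Call:
drive_tool(motion=[[[0,0.1,0,-0.04,0],[0,0.2,0,-0.08,0],[0,0.31,0,-0.1,0],[0,0.41,0,-0.11,0],[0,0.52,0,-0.11,0],[0,0.63,0,-0.1,0],[0,0.74,0,-0.08,0],[0,0.84,0,-0.04,0],[0,0.84,0,-0.04,0]]])

```text
t: 125.7
tcp_pos: [0.5615, -0.2155, 0.0863]
tool_rot: [0.999, 0.047, -0.002, 0.0]
force: [-5.0, -3.7, 1.4]
finger_gap: 0.143
gripper_force: 40.9
```

Call:
drive_tool(motion=[[[26,0,0,0,0],[26,0,0,0,0],[26,0,0,-0.7,0],[26,-0.84,0,-0.7,0],[26,-0.84,0,0.04,0],[26,-0.84,0,0.04,0],[0,-0.84,0,0.04,0],[0,-0.84,0,0.04,0],[0,-0.84,0,0.04,0],[0,-0.84,0,0.04,0]]])

```text
t: 126.7
tcp_pos: [0.5385, -0.2175, 0.0849]
tool_rot: [0.999, 0.046, 0.001, 0.0]
force: [0.6, -0.5, -2.1]
finger_gap: 0.142
gripper_force: 39.9
```

Call:
drive_tool(motion=[[[0,0.1,0,-0.04,0],[0,0.2,0,-0.08,0],[0,0.31,0,-0.1,0],[0,0.41,0,-0.11,0],[0,0.52,0,-0.11,0],[0,0.63,0,-0.1,0],[0,0.74,0,-0.08,0],[0,0.84,0,-0.04,0],[0,0.84,0,-0.04,0]]])

```text
t: 127.6
tcp_pos: [0.5615, -0.2155, 0.0863]
tool_rot: [0.999, 0.047, -0.002, 0.0]
force: [-4.8, -3.6, 1.6]
finger_gap: 0.144
gripper_force: 40.9
```

Call:
drive_tool(motion=[[[26,0,0,0,0],[26,0,0,0,0],[26,0,0,-1,0],[26,-2,-2,-3.4,0],[26,-4.64,-4.5,-3.36,0],[26,-4.64,-4.5,-3.36,0],[26,-4.64,-4.5,-3.36,0],[26,-4.64,-4.5,-3.36,0],[26,-4.64,-4.5,-3.36,0]]])

```text
t: 128.5
tcp_pos: [0.4112, -0.0922, 0.1876]
tool_rot: [0.999, 0.047, 0.001, 0.0]
force: [0.5, -0.9, 0.1]
finger_gap: 0.305
gripper_force: 0.0
```

```bash
python3 win.py t29 t28 t27 t26 t25 t24 t22 t21 t18 t17 t16 t15 t14 t12; python3 go.py
```

```text
[[104 113 121 116 112 122 133 114]
 [111 146 156 146 144 166 177 141]
 [116 159 170 160 163 183 186 146]
 [114 154 167 157 153 165 162 124]
 [ 98 113 122 114 108 114 111  92]
 [ 98  94  94  93  92  98 100  96]]
t28 6.78
t27 7.38
t26 7.95
t25 6.09
t24 8.14
t22 5.2
t21 5.28
t18 6.96
t17 7.82
t16 4.94
t15 4.42
t14 5.24
t12 4.59
t 128.55 tcp [413.2 -93.7 187.5] ang -84.65 tilt -0.99999 F [-0.1 -0.2 -0.1] q [-0.49  0.33  1.97  0.    0.84  0.99] gap 0.304 gf 0.0
```

Call:
drive_tool(motion=[[[26,3.8,4.5,1.5,0],[26,3.8,4.5,1.5,0],[26,3.8,4.5,1.5,0],[26,3.8,4.5,1.5,0],[26,3.8,4.5,1.5,0],[26,3.8,4.5,2.8,0],[26,3.8,4.5,3.4,0],[26,3.8,4.5,3.4,0],[26,3.8,4.5,3.4,0]]])

```text
t: 129.45
tcp_pos: [0.5386, -0.2179, 0.0839]
tool_rot: [0.999, 0.046, 0.0, -0.0]
force: [-0.2, 0.1, 0.3]
finger_gap: 0.304
gripper_force: 0.0
```

Call:
drive_tool(motion=[[[0,0,0,0,0],[0,0,0,0,0],[0,0,0,0,0],[0,0,0,0,0]]])

```text
t: 129.85
tcp_pos: [0.5384, -0.2176, 0.0846]
tool_rot: [0.999, 0.046, 0.001, 0.0]
force: [0.8, -0.6, -3.8]
finger_gap: 0.14
gripper_force: 39.3
```

Call:
drive_tool(motion=[[[0,0.1,0,-0.04,0],[0,0.2,0,-0.08,0],[0,0.31,0,-0.1,0],[0,0.41,0,-0.11,0],[0,0.52,0,-0.11,0],[0,0.63,0,-0.1,0],[0,0.74,0,-0.08,0],[0,0.84,0,-0.04,0],[0,0.84,0,-0.04,0]]])

```text
t: 130.75
tcp_pos: [0.5606, -0.2155, 0.0862]
tool_rot: [0.999, 0.047, -0.003, 0.0]
force: [-5.0, -3.0, 2.4]
finger_gap: 0.147
gripper_force: 40.8
```

Call:
drive_tool(motion=[[[26,0,0,0,0],[26,0,0,0,0],[26,0,0,-0.7,0],[26,-0.84,0,-0.7,0],[26,-0.84,0,0.04,0],[26,-0.84,0,0.04,0],[0,-0.84,0,0.04,0],[0,-0.84,0,0.04,0],[0,-0.84,0,0.04,0],[0,-0.84,0,0.04,0]]])

```text
t: 131.75
tcp_pos: [0.5384, -0.2175, 0.0849]
tool_rot: [0.999, 0.046, 0.0, 0.0]
force: [-0.0, -1.0, -2.5]
finger_gap: 0.144
gripper_force: 39.9
```

Call:
drive_tool(motion=[[[0,0.1,0,-0.04,0],[0,0.2,0,-0.08,0],[0,0.31,0,-0.1,0],[0,0.41,0,-0.11,0],[0,0.52,0,-0.11,0],[0,0.63,0,-0.1,0],[0,0.74,0,-0.08,0],[0,0.84,0,-0.04,0],[0,0.84,0,-0.04,0]]])

```text
t: 132.65
tcp_pos: [0.5439, -0.2168, 0.086]
tool_rot: [0.998, 0.051, -0.021, -0.002]
force: [-42.3, -19.1, 23.7]
finger_gap: 0.142
gripper_force: 43.3
```

Stop 9 was reached 0.24 of the way into the 15th stroke (42 N), so 9 digits take about 14.2 strokes, or 0.398 rad per stroke. Two digits back is then 3.16 strokes. I'll unload and roll back.

Call:
drive_tool(motion=[[[0,-0.3,0,-0.02,0],[0,-0.6,0,-0.03,0],[0,-0.67,0,-0.03,0],[26,-0.67,0,-0.03,0],[26,-0.67,0,-0.03,0],[26,-0.67,0,-0.7,0],[26,0,0,-0.7,0],[26,0,0,0,0],[26,0,0,0,0],[26,0,0,0,0]]])

```text
t: 133.65
tcp_pos: [0.5632, -0.2142, 0.086]
tool_rot: [0.999, 0.047, -0.0, -0.0]
force: [0.6, -1.4, -0.5]
finger_gap: 0.306
gripper_force: 0.0
```

Call:
drive_tool(motion=[[[0,0,0,0,0],[0,0,0,0,0],[0,0,0,0,0],[0,0,0,0,0]]])

```text
t: 134.05
tcp_pos: [0.5636, -0.2154, 0.0866]
tool_rot: [0.999, 0.046, 0.001, 0.0]
force: [-0.1, -1.0, 2.9]
finger_gap: 0.141
gripper_force: 39.4
```

Call:
drive_tool(motion=[[[0,-0.1,0,-0.04,0],[0,-0.21,0,-0.06,0],[0,-0.32,0,-0.07,0],[0,-0.43,0,-0.07,0],[0,-0.53,0,-0.06,0],[0,-0.64,0,-0.04,0],[0,-0.74,0,0,0],[0,-0.84,0,0.04,0],[0,-0.84,0,0.04,0]]])

```text
t: 134.95
tcp_pos: [0.5398, -0.2176, 0.0866]
tool_rot: [0.999, 0.046, 0.003, 0.001]
force: [3.0, 1.7, 8.5]
finger_gap: 0.141
gripper_force: 39.0
```

Call:
drive_tool(motion=[[[26,0,0,0,0],[26,0,0,0,0],[26,0,0,-0.7,0],[26,0.84,0,-0.7,0],[26,0.84,0,-0.04,0],[26,0.84,0,-0.04,0],[0,0.84,0,-0.04,0],[0,0.84,0,-0.04,0],[0,0.84,0,-0.04,0],[0,0.84,0,-0.04,0]]])

```text
t: 135.95
tcp_pos: [0.5615, -0.2153, 0.0851]
tool_rot: [0.999, 0.046, -0.001, -0.0]
force: [-2.5, -4.0, -9.5]
finger_gap: 0.144
gripper_force: 41.8
```

Call:
drive_tool(motion=[[[0,-0.1,0,-0.04,0],[0,-0.21,0,-0.06,0],[0,-0.32,0,-0.07,0],[0,-0.43,0,-0.07,0],[0,-0.53,0,-0.06,0],[0,-0.64,0,-0.04,0],[0,-0.74,0,0,0],[0,-0.84,0,0.04,0],[0,-0.84,0,0.04,0]]])

```text
t: 136.85
tcp_pos: [0.5421, -0.2173, 0.0867]
tool_rot: [0.999, 0.045, 0.005, 0.001]
force: [4.3, 1.5, -3.5]
finger_gap: 0.142
gripper_force: 39.0
```

Call:
drive_tool(motion=[[[26,0,0,0,0],[26,0,0,0,0],[26,0,0,-0.7,0],[26,0.84,0,-0.7,0],[26,0.84,0,-0.04,0],[26,0.84,0,-0.04,0],[0,0.84,0,-0.04,0],[0,0.84,0,-0.04,0],[0,0.84,0,-0.04,0],[0,0.84,0,-0.04,0]]])

```text
t: 137.85
tcp_pos: [0.5623, -0.2153, 0.0859]
tool_rot: [0.999, 0.046, -0.001, 0.0]
force: [-2.4, -2.0, -3.5]
finger_gap: 0.14
gripper_force: 40.9
```

Call:
drive_tool(motion=[[[0,-0.1,0,-0.04,0],[0,-0.21,0,-0.06,0],[0,-0.32,0,-0.07,0],[0,-0.43,0,-0.07,0],[0,-0.53,0,-0.06,0],[0,-0.64,0,-0.04,0],[0,-0.74,0,0,0],[0,-0.84,0,0.04,0],[0,-0.84,0,0.04,0]]])

```text
t: 138.75
tcp_pos: [0.5415, -0.2174, 0.0869]
tool_rot: [0.999, 0.045, 0.004, 0.001]
force: [4.5, 2.2, 1.8]
finger_gap: 0.139
gripper_force: 39.0
```

Call:
drive_tool(motion=[[[26,0,0,0,0],[26,0,0,0,0],[26,0,0,-1,0],[26,-2,-2,-3.4,0],[26,-3.8,-4.5,-3.4,0],[26,-3.8,-4.5,-3.4,0],[26,-3.8,-4.5,-3.4,0],[26,-3.8,-4.5,-3.4,0],[26,-3.8,-4.5,-3.4,0]]])

```text
t: 139.65
tcp_pos: [0.4114, -0.0929, 0.1873]
tool_rot: [0.999, 0.047, 0.0, 0.0]
force: [0.4, -0.3, 0.9]
finger_gap: 0.306
gripper_force: 0.0
```

```bash
python3 win.py t30 t29 t28 t27 t26 t25 t24 t22 t21 t18 t17 t16 t15 t14 t12; python3 go.py
```

```text
[[ 96 108 122 125 131 139 135 108]
 [104 145 172 173 169 175 172 134]
 [110 157 184 181 178 184 178 137]
 [107 148 171 162 155 162 153 116]
 [ 90 107 115 112 106 109 104  87]
 [ 92  87  88  87  86  92  95  92]]
t29 7.7
t28 4.23
t27 5.01
t26 3.75
t25 3.55
t24 3.12
t22 4.16
t21 6.55
t18 6.46
t17 2.63
t16 5.01
t15 6.64
t14 4.02
t12 5.09
t 139.7 tcp [412.5 -93.8 187.1] ang -84.67 tilt -1.0 F [ 0.2 -0.5  0.4] q [-0.49  0.33  1.97 -0.    0.84  0.99] gap 0.302 gf 0.0
```

```bash
python3 - <<'E'
import cv2,numpy as np
K=["t12","t14","t15","t16","t17","t18","t21","t22","t24","t25","t26","t27","t28","t29","t30"]
g=lambda k: cv2.cvtColor(cv2.imread(f"pics/{k}.png"),cv2.COLOR_BGR2GRAY)[189:196,384:392].astype(float)
fr=lambda k: cv2.cvtColor(cv2.imread(f"pics/{k}.png"),cv2.COLOR_BGR2GRAY)[196:199,384:391].mean()
A={k:g(k)/fr(k) for k in K}
m=np.max(list(A.values()),axis=0)   # blank-drum envelope
np.set_printoptions(linewidth=150)
for k in ["t27","t26","t25","t24","t28","t18","t17","t16","t29","t15","t30"]: print(k);print((100*(m-A[k])/m).round().astype(int)[:, :])
E
```

```text
t27
[[ 0  1  4  6  7  4  1  1]
 [ 1  6 15 16 10  7  4  1]
 [ 1  5 15  9  1  6  7  3]
 [ 1  5 10  5  0  6  8  4]
 [ 0  4 10  6  0  1  3  1]
 [ 1  3  9 10  0  0  1  3]
 [ 1  1  2  3  1  0  0  2]]
t26
[[ 1  2  4  3  2  4  5  2]
 [ 0  4 10  6  1  8  8  4]
 [ 0  4  7  3  0  9  9  4]
 [ 0  1  1  0  4 10  8  4]
 [ 1  0  1  0  3  5  4  1]
 [ 0  0  2  6  3  3  2  0]
 [ 0  1  2  5  3  0  1  1]]
t25
[[ 1  0  1  1  4  3  1  2]
 [ 1  0  1  5  8  4  1  1]
 [ 0  0  4  8  4  0  0  0]
 [ 1  2  7 12  7  0  0  0]
 [ 3  2  7  9  4  0  0  0]
 [ 1  1  5 10  4  3  1  0]
 [ 1  1  2  6  2  1  1  0]]
t24
[[ 0  2  1  3  2  1  1  1]
 [ 0  1  3 10  4  0  1  2]
 [ 0  2  3  5  1  0  1  1]
 [ 1  1  2  2  2  1  2  2]
 [ 2  3  8  9 11  7  3  1]
 [ 1  4 10 15 16 12  5  1]
 [ 0  2  4  6  5  3  2  0]]
t28
[[ 1  0  1  0  0  0  0  0]
 [ 0  0  1  4  5  3  1  1]
 [ 0  0  2  8 14 11  4  1]
 [ 1  1  0  6 15 14  7  4]
 [ 2  0  1  0  9 10  7  3]
 [ 1  0  0  1  3  8  4  1]
 [ 0  0  0  1  1  2  1  1]]
t18
[[ 1  0  1  2  5  5  2  1]
 [ 1  0  1  7 14 12  5  2]
 [ 0  0  2  8 17 18 10  3]
 [ 1  1  0  5 18 20 11  4]
 [ 2  1  0  0  9 1
[... 277 characters left out ...]
6  4  2  0]
 [ 1  4 13 17 17  9  2  0]
 [ 1  4 10 14 16  9  3  1]
 [ 1  3  5  5  7  4  2  2]
 [ 1  3  8  8  8  4  3  0]
 [ 1  3 10 15 12  8  2  1]
 [ 1  1  5  7  6  2  1  1]]
t29
[[ 1  0  2  2  6  9  6  2]
 [ 0  3  8 14 21 20 10  4]
 [ 2  6 15 21 22 14  6  2]
 [ 2  6 14 19 18 10  4  2]
 [ 2  3  9 12 14  9  3  1]
 [ 0  2  6 11 12  9  3  1]
 [ 1  1  3  4  4  2  2  2]]
t15
[[ 1  2  2  5  7  4  2  1]
 [ 1  4 10 14 12  9  4  3]
 [ 2  7 17 15  8  9  7  3]
 [ 2  8 18 19 15 10  6  3]
 [ 3  8 16 15 10  5  2  1]
 [ 1  5 13 13  4  4  1  0]
 [ 2  1  3  4  0  1  1  2]]
t30
[[1 1 2 1 1 1 1 2]
 [2 1 1 2 2 2 2 3]
 [2 1 1 1 2 4 3 1]
 [1 1 1 3 5 4 3 2]
 [2 1 2 4 7 4 3 1]
 [1 1 5 7 7 7 3 0]
 [1 2 3 5 4 2 1 1]]
```

The window rows now fit the calibration throughout: t27 reads as 0, t25 as a 1, t24 as halfway from 1 to 2, and t29 as about 8.2. By travel t30 is about 7.27, with the bar of the 7 shifted up out of the window. I'll do a partial down stroke of about 0.17 rad and look again.

Call:
drive_tool(motion=[[[26,4.43,4.5,1.5,0],[26,4.43,4.5,1.5,0],[26,4.43,4.5,1.5,0],[26,4.43,4.5,1.5,0],[26,4.43,4.5,1.5,0],[26,4.43,4.5,1.5,0],[26,4.43,4.5,2.6,0],[26,4.43,4.5,3.3,0],[26,4.43,4.5,3.3,0],[26,4.43,4.5,3.3,0]]])

```text
t: 140.7
tcp_pos: [0.5561, -0.215, 0.0879]
tool_rot: [0.999, 0.046, -0.001, -0.0]
force: [0.3, -0.7, -0.7]
finger_gap: 0.307
gripper_force: 0.0
```

Call:
drive_tool(motion=[[[0,0,0,0,0],[0,0,0,0,0],[0,0,0,0,0],[0,0,0,0,0]]])

```text
t: 141.1
tcp_pos: [0.5574, -0.216, 0.0891]
tool_rot: [0.999, 0.046, 0.001, 0.001]
force: [-1.1, 0.9, 4.8]
finger_gap: 0.139
gripper_force: 39.8
```

Call:
drive_tool(motion=[[[0,-0.11,0,-0.01,0],[0,-0.22,0,-0.01,0],[0,-0.32,0,0,0],[0,-0.42,0,0.02,0],[0,-0.42,0,0.02,0]]])

```text
t: 141.6
tcp_pos: [0.5467, -0.2171, 0.0889]
tool_rot: [0.999, 0.046, 0.003, 0.001]
force: [4.2, 3.5, 8.4]
finger_gap: 0.136
gripper_force: 40.6
```

Call:
drive_tool(motion=[[[26,0,0,0,0],[26,0,0,0,0],[26,0,0,-1,0],[26,-2,-2,-3.3,0],[26,-4.01,-4.5,-3.32,0],[26,-4.01,-4.5,-3.32,0],[26,-4.01,-4.5,-3.32,0],[26,-4.01,-4.5,-3.32,0],[26,-4.01,-4.5,-3.32,0]]])

```text
t: 142.5
tcp_pos: [0.4111, -0.093, 0.1868]
tool_rot: [0.999, 0.047, -0.0, 0.0]
force: [0.6, -1.0, -0.7]
finger_gap: 0.303
gripper_force: 0.0
```

```bash
cat > res.py <<'E'
import sys; from meas import *
k0=sys.argv[1]; snap("top",k0)
K=["t12","t14","t15","t16","t17","t18","t21","t22","t24","t25","t26","t27","t28","t29","t30",k0]
f=lambda k: cv2.cvtColor(cv2.imread(f"pics/{k}.png"),cv2.COLOR_BGR2GRAY).astype(float)
A={k:f(k)[189:196,384:392]/f(k)[196:199,384:391].mean() for k in K}
m=np.max(list(A.values()),axis=0)
for k in ["t22","t12","t30",k0]: print(k);print((100*(m-A[k])/m).round().astype(int))
E
python3 res.py t31; python3 win.py t32 t31 t30; python3 go.py
```

```text
t22
[[ 0  2  5  5  7  4  1  2]
 [ 1  5 13 15 12  9  5  3]
 [ 1  5 10  8  6  9  7  3]
 [ 1  3  5  9 13 11  5  3]
 [ 2  3  8 11 15 10  3  2]
 [ 0  2  8 13 13 11  4  0]
 [ 1  1  4  6  4  2  1  1]]
t12
[[ 1  1  4  3  1  4  5  2]
 [ 1  4 11  8  5 11 10  4]
 [ 1  4 11 10  9 12  9  3]
 [ 1  3  9 12 13 10  4  2]
 [ 1  1  6  9  7  2  1  0]
 [ 0  1  5 10  3  2  0  1]
 [ 0  1  4  6  2  0  1  2]]
t30
[[1 1 2 1 1 1 1 2]
 [2 1 1 2 2 2 2 3]
 [2 1 1 1 2 4 3 1]
 [1 1 1 3 5 4 3 2]
 [2 1 2 4 7 4 3 1]
 [1 1 5 7 7 7 3 0]
 [1 2 3 5 4 2 1 1]]
t31
[[ 1  1  3  6  8  6  3  1]
 [ 1  4 10 19 22 14  7  3]
 [ 2  5 11 15 17 15  9  4]
 [ 2  2  4  5 10 10  6  4]
 [ 2  1  2  1  3  3  2  1]
 [ 1  0  2  4  1  3  2  0]
 [ 1  1  1  3  0  2  1  0]]
[[100 109 116 105 109 128 133 112]
 [107 144 158 151 148 159 165 133]
 [114 160 185 182 174 178 178 141]
 [112 151 174 172 165 169 158 119]
 [ 93 112 122 119 116 117 110  90]
 [ 95  91  93  91  91  96  98  95]]
t31 0.61
t30 6.24
t 142.6 tcp [412.9 -94.4 186.6] ang -84.7 tilt -1.0 F [-0.5 -0.6  0.2] q [-0.49  0.33  1.97 -0.    0.84  0.99] gap 0.307 gf 0.0
```

In t31 the wide bar of the 7 sits at row 190.4, against 190.0 for the centred 0 and 2, with the stem below it on the right. That is about 6.93 digits. t30 shows only the stem and the top of the 8, so this is the 7. Last check: the lid bar and the tray casts.

```bash
python3 - <<'E'
from meas import *
a=snap("top","tf");b=snap("side","sf")
for nm,n,im in(("now","top",a),("now","side",b),("placed","top",cv2.imread("pics/t11.png")),("placed","side",cv2.imread("pics/s11.png"))):
  for c,ar,m in tags(im):
    w=onz(n,[c],.022)[0]
    if .3<w[0]<.65 and -.45<w[1]<.45: print(nm,n,c.round(1),ar,w.round(3))
for nm,im in(("start",cv2.imread("pics/side0.png")),("now",b)):
  for c,ar,m in blobs(cv2.cvtColor(im,cv2.COLOR_BGR2GRAY)<60,15,600):
    if 290<c[0]<380 and 155<c[1]<225: print(nm,"bar/strut",c.round(1),ar)
E
python3 go.py
```

```text
now top [437.2 179.8] 16 [ 0.584 -0.365  0.022]
now top [437.5 209.5] 12 [ 0.488 -0.364  0.022]
now top [308.3 226.7] 15 [0.426 0.045 0.022]
now top [301.8 231.5] 11 [0.41  0.065 0.022]
now top [310.8 236.5] 21 [0.395 0.036 0.022]
now top [281.7 253. ] 9 [0.342 0.126 0.022]
now side [315.3 124.6] 16 [ 0.581 -0.369  0.022]
now side [342.9 127.2] 12 [ 0.487 -0.364  0.022]
now side [318.8 170.7] 365 [ 0.546 -0.132  0.022]
now side [365.6 224. ] 103 [0.401 0.073 0.022]
now side [368.6 215.1] 23 [0.394 0.039 0.022]
now side [388.8 243. ] 24 [0.34  0.133 0.022]
now side [344.4 348.5] 51 [0.438 0.433 0.022]
now side [337.5 354.3] 19 [0.452 0.447 0.022]
placed top [436.8 169.2] 17 [ 0.618 -0.364  0.022]
placed top [361.5 188. ] 16 [ 0.553 -0.122  0.022]
placed top [326.5 191. ] 16 [ 0.541 -0.011  0.022]
placed top [437.5 209.5] 12 [ 0.488 -0.364  0.022]
placed top [307.3 227.1] 18 [0.425 0.048 0.022]
placed top [301.2 233.4] 9 [0.404 0.067 0.022]
placed top [310.9 236.5] 20 [0.395 0.036 0.022]
placed top [281.7 253. ] 9 [0.342 0.126 0.022]
placed side [305.1 124.1] 14 [ 0.616 -0.367  0.022]
placed side [342.9 127.2] 12 [ 0.487 -0.364  0.022]
placed side [318.2 168.1] 17 [ 0.55  -0.143  0.022]
placed side [318.5 194.5] 20 [ 0.537 -0.028  0.022]
placed side [365.6 224. ] 103 [0.401 0.073 0.022]
placed side [368.5 215. ] 24 [0.394 0.039 0.022]
placed side [388.8 243. ] 24 [0.34  0.133 0.022]
placed side [342.5 350.1] 71 [0.442 0.437 0.022]
start bar/strut [355.8 172.1] 37
start bar/strut [300.6 214.4] 25
now bar/strut [355.9 172.3] 35
now bar/strut [300.6 214.3] 24
t 142.7 tcp [413.  -94.5 186.3] ang -84.73 tilt -1.0 F [-0.2  1.5  0.6] q [-0.49  0.34  1.97 -0.    0.84  0.99] gap 0.304 gf 0.0
```

remake_a was knocked about 34 mm toward the rib while the robot was away. I'll measure it and set it back to the middle of its bay.

```bash
python3 - <<'E'
from meas import *
for t,s in(("t11","s11"),("tf","sf")):
    a=cv2.imread(f"pics/{t}.png");b=cv2.imread(f"pics/{s}.png"); L=[]
    for n,im,x in(("top",a,437),("side",b,310)):
        for c,ar,m in tags(im):
            w=onz(n,[c],.022)[0]
            if .55<w[0]<.65 and -.45<w[1]<-.3:
                W=onz(n,ang(m),.022)[:,:2];ww,v=np.linalg.eigh(np.cov(W.T));d=v[:,1]; print(t,n,"axis",np.degrees(np.arctan2(d[1],d[0])).round(1)%180,np.sqrt(ww*12).round(3));L.append(c)
    print([x.round(4) for x in tri(*L)])
E
python3 go.py 420,-250,190,3 572.5,-361,150,3
```

```text
t11 top axis 96.6 [0.008 0.023]
t11 side axis 93.7 [0.01  0.029]
[array([ 0.6166, -0.3627,  0.0255]), np.float64(0.0023)]
tf top axis 96.1 [0.007 0.024]
tf side axis 91.4 [0.01  0.036]
[array([ 0.5821, -0.3636,  0.0258]), np.float64(0.0027)]
t 142.7 tcp [413.  -94.5 186.3] ang -84.73 tilt -1.0 F [-0.2  1.5  0.6] q [-0.49  0.34  1.97 -0.    0.84  0.99] gap 0.304 gf 0.0
(420.0, -250.0, 190.0, 3.0) -> [-0.244, 5.181, -0.12] -10.966
(572.5, -361.0, 150.0, 3.0) -> [4.478, 9.332, 1.217] -10.966
```

Call:
drive_tool(motion=[[[66,4.48,9.33,1,-10.97],[66,4.48,9.33,1,-10.97],[66,4.48,9.33,1,-10.97],[66,4.48,9.33,1,-10.97],[66,4.48,9.33,1,-10.97],[66,4.48,9.33,1,-10.97],[66,4.48,9.33,1,-10.97],[66,4.48,9.33,1,-10.97],[66,4.48,9.33,1,-10.97],[66,4.48,9.33,1,-10.97]]])

```text
t: 143.7
tcp_pos: [0.5716, -0.3609, 0.155]
tool_rot: [0.698, 0.717, -0.0, -0.001]
force: [0.1, 0.7, 0.2]
finger_gap: 0.774
gripper_force: 0.0
```

Call:
drive_tool(motion=[[[68,0,0,0,-0.5],[68,0,0,0,-0.5],[68,0,0,0,-0.5]]])

```text
t: 144.0
tcp_pos: [0.5716, -0.3603, 0.1558]
tool_rot: [0.675, 0.738, -0.0, -0.0]
force: [-0.0, 0.1, 0.2]
finger_gap: 0.796
gripper_force: 0.0
```

```bash
python3 go.py 573,-361,9,3
```

```text
t 144.0 tcp [ 571.6 -360.3  155.8] ang 5.14 tilt -1.0 F [-0.   0.1  0.2] q [-0.73  0.68  1.36 -0.    1.1  -0.82] gap 0.796 gf 0.0
(573.0, -361.0, 9.0, 3.0) -> [-0.031, 0.047, 4.892] 0.267
```

Call:
drive_tool(motion=[[[68,-0.03,0.05,1.5,0.25],[68,-0.03,0.05,3.0,0.25],[68,-0.03,0.05,4.2,0.25],[68,-0.03,0.05,4.7,0.25],[68,-0.03,0.05,4.9,0.25],[68,-0.03,0.05,4.9,0.25],[40,-0.03,0.05,4.9,0.25],[40,-0.03,0.05,4.9,0.25],[40,-0.03,0.05,4.9,0.25],[40,-0.03,0.05,4.9,0.25]]], squeeze=40)

```text
t: 145.0
tcp_pos: [0.575, -0.3618, 0.0123]
tool_rot: [0.687, 0.727, 0.0, 0.003]
force: [0.6, 0.1, 6.2]
finger_gap: 0.601
gripper_force: 42.2
```

```bash
python3 go.py 604,-359,15,1.7
```

```text
t 145.0 tcp [ 575.  -361.8   12.3] ang 3.26 tilt -0.99998 F [0.6 0.1 6.2] q [-0.73  0.87  1.42  0.    0.84 -0.78] gap 0.601 gf 42.2
(604.0, -359.0, 15.0, 1.7) -> [0.038, 0.971, -0.087] 0.194
```

Gripped with the same 0.60 gap as before. Lift slightly, shift 30 mm and set down.

Call:
drive_tool(motion=[[[40,0,0,-0.3,0],[40,0,0,-0.6,0],[40,0,0.5,-0.6,0.1],[40,0.04,1.0,-0.6,0.19],[40,0.04,1.0,-0.6,0.19],[40,0.04,1.0,-0.3,0.19],[40,0.04,1.0,-0.1,0.19],[40,0.04,1.0,0,0.19],[40,0.04,1.0,0.03,0.19],[40,0.04,1.0,0.03,0.19]]])

```text
t: 146.0
tcp_pos: [0.6018, -0.3571, 0.0119]
tool_rot: [0.696, 0.718, -0.0, -0.001]
force: [-4.0, 3.9, 18.1]
finger_gap: 0.597
gripper_force: 43.5
```

Call:
drive_tool(motion=[[[80,0,0,0,0],[80,0,0,0,0],[80,0,0,0,0],[80,0,0,-1.2,0],[80,0,0,-2.8,0],[80,1.5,-2,-4.4,0],[80,4,-5,-5.5,0],[80,4,-5,-5.5,0],[80,4,-5,-5.5,0],[80,4,-5,-5.5,0]]])

```text
t: 147.0
tcp_pos: [0.4445, -0.2377, 0.1742]
tool_rot: [0.696, 0.718, -0.0, -0.003]
force: [0.6, 0.1, -0.6]
finger_gap: 0.936
gripper_force: 0.0
```

```bash
python3 go.py; python3 - <<'E'
from meas import *
a=snap("top","tg");b=snap("side","sg")
for n,im in(("top",a),("side",b)):
  for c,ar,m in tags(im):
    w=onz(n,[c],.026)[0]
    if .3<w[0]<.66 and -.45<w[1]<-.3: print(n,c.round(1),ar,w.round(3))
E
```

```text
t 147.0 tcp [ 444.5 -237.7  174.2] ang 1.76 tilt -0.99998 F [ 0.6  0.1 -0.6] q [-0.71  0.45  1.79 -0.    0.91 -0.74] gap 0.936 gf 0.0
top [436.  169.5] 14 [ 0.617 -0.36   0.026]
side [305.8 124.8] 12 [ 0.613 -0.358  0.026]
side [342.9 127.2] 12 [ 0.487 -0.358  0.026]
```

```bash
python3 -c "
from station import manip
print(manip.sign_off())"
```

```text
the job is handed in; nothing more can be done
None
```

I handed the job in at about 147 s: the round-tag casts are in the chamber, the oblong-tag casts are one to a bay, the lid was eased shut and the jars were not touched. remake_a was knocked partway and I set it back. The thumbwheel stands at about 6.9 to 7, judged from its travel between the stops and coarse window pixels, not read clearly.

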